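Two-step curing of miniature painted masks

TASK

Cure the freshly varnished miniature masks: lay every mask from the green mat painted side up in its own pocket of the curing bed, turn the dial to the amber mark and hold the red plunger fully down for at least a full second; let it spring up, turn the dial to the blue mark and hold the plunger fully down for at least a full second again, with all masks still in their pockets. Then turn the dial back to zero, fully anticlockwise, and lay all the masks flat on the cork of the finished board, painted side up, and leave the paint jars and the brush alone.

Things in the scene. Friction and masses are not known exactly. Their poses are not given: they have to be found in the camera images.
- giraffe: Miniature giraffe mask magnet (may be absent): a rigid bar with fully rounded ends, 66 mm long (its x axis) by 36 mm wide (y) by 20 mm high (z), 30 to 65 g; straight parallel sides over the middle 30 mm. Painted top orange with dark brown spots and brown muzzle, bare wood below. Origin at the centre of its underside, z out of the painted face. Starts flat on the green mat, painted side up; present masks number two or three. End for end it may lie either way.
- zebra: Miniature zebra mask magnet (may be absent): a rigid bar with fully rounded ends, 66 mm long (its x axis) by 36 mm wide (y) by 20 mm high (z), 30 to 65 g; straight parallel sides over the middle 30 mm. Painted top white with black stripes and black muzzle, bare wood below. Origin at the centre of its underside, z out of the painted face. Starts flat on the green mat, painted side up; present masks number two or three. End for end it may lie either way.
- tiger: Miniature tiger mask magnet (may be absent): a rigid bar with fully rounded ends, 66 mm long (its x axis) by 36 mm wide (y) by 20 mm high (z), 30 to 65 g; straight parallel sides over the middle 30 mm. Painted top red with dark stripes and dark muzzle, bare wood below. Origin at the centre of its underside, z out of the painted face. Starts flat on the green mat, painted side up; present masks number two or three. End for end it may lie either way.
- leopard: Miniature leopard mask magnet (may be absent): a rigid bar with fully rounded ends, 66 mm long (its x axis) by 36 mm wide (y) by 20 mm high (z), 30 to 65 g; straight parallel sides over the middle 30 mm. Painted top yellow with dark green-brown spots and muzzle, bare wood below. Origin at the centre of its underside, z out of the painted face. Starts flat on the green mat, painted side up; present masks number two or three. End for end it may lie either way.
- mat: Green painting mat 220 x 240 x 3 mm, fixed, origin at the centre of its underside; the masks start on it. It lies on either side of the bed.
- bed: Grey curing bed, fixed, 90 mm (x) by 260 mm (y), 18 mm high, with three black-floored pockets in a row along y; a fixed LED bar 18 mm wide, 34 mm high runs along its whole -x side (x from -63 to -45 mm). Origin at the centre of its underside.
- board: Finished board, fixed: cork 120 x 270 mm inside a wooden lip 6 mm wide; overall 132 mm (x) by 282 mm (y). Cork surface 8 mm above the table, lip 5 mm above the cork. Origin at the centre of its underside.
- board_top (a point): Centre of the cork surface of the finished board; axes as the board.
- console: Blue control box, fixed, 130 mm (x) by 200 mm (y) by 45 mm high, carrying the dial (at y = +45 mm) and the red plunger (at y = -55 mm). Origin at the centre of its underside. It stands on the opposite side of the bed from the mat.
- dial_grip (a point): On the dial's upright axis, 82 mm above the table, at the height to grip its bar. The dial is a black round knob of 44 mm with an upright bar grip 42 mm long, 14 mm thick, from 59 mm to 89 mm above the table. This point turns with the dial: its x axis lies along the bar, the white pointer line on the bar's top points along its -x.
- dial (a joint): Dial angle in rad, 0 to 2.6, growing clockwise seen from above; it stays where it is left (friction about 0.03 N m). At 0, its anticlockwise stop, the pointer points along the control box's -x. White ticks every 0.2 rad; the amber mark (low power) is at 0.90, the cyan-blue mark (full power) at 1.90. Starts between 0 and 0.6.
- plunger_top (a point): Centre of the top face of the red plunger's round head (40 mm across), 85 mm above the table when up. It moves with the head.
- plunger (a joint): Plunger travel in m: 0 up, 0.014 fully down. Pushed straight down against a spring of about 3 N at the top to 9 N at the bottom, with a hard stop; it springs back up when let go.
- jar_brown: Bystander: brown paint jar with black cap, 48 mm across, 55 mm high; origin at the centre of its underside.
- jar_yellow: Bystander: yellow paint jar with red cap, 48 mm across, 60 mm high; origin at the centre of its underside.
- brush: Bystander: yellow paint brush, 190 mm long, lying beyond the finished board along the table's y; its own x axis runs along it, origin midway along its underside.
- pocket0 (a point): Centre of the floor of pocket 0 (at y = -80 mm on the bed), 12 mm above the table. Pocket 78 mm (x) by 50 mm (y), 6 mm deep; axes as the bed: a mask lies in it with its length along x. Neighbouring pockets are 80 mm apart with 30 mm wide ridges between.
- pocket1 (a point): Centre of the floor of pocket 1 (at y = 0 mm on the bed), 12 mm above the table. Pocket 78 mm (x) by 50 mm (y), 6 mm deep; axes as the bed: a mask lies in it with its length along x. Neighbouring pockets are 80 mm apart with 30 mm wide ridges between.
- pocket2 (a point): Centre of the floor of pocket 2 (at y = 80 mm on the bed), 12 mm above the table. Pocket 78 mm (x) by 50 mm (y), 6 mm deep; axes as the bed: a mask lies in it with its length along x. Neighbouring pockets are 80 mm apart with 30 mm wide ridges between.
Not all that is in view belongs to the job. What is meant by the console is not pink, and is the larger of those in its own colour.

How it is judged:
By the outcome, as a careful person would: the job done as asked, in the order asked, and still so for the second after the job is handed in, with the robot touching nothing.
Of giraffe, zebra, tiger, leopard only 2 to 3 are there at a start; the rules pass over those that are not, and their reading is None.
At some moment in a run one of giraffe, zebra, tiger, leopard may be knocked a few centimetres aside while the robot is not near it.
Once in a run the grip may slacken for a moment while it holds something.
It also fails if it takes over 210 s, if anything falls off the work surface, if the arm or the gripper's body presses on something with over 40 N, if the wrist force passes 120 N, or if a joint passes its speed limit or range.

ROBOT

A 6-joint arm with a two-finger parallel gripper is mounted at the origin on the work surface. World frame = base frame: x ahead of the robot, y to its left, z up, the work surface at z = 0. Lengths are in m, angles in rad, forces in N, time in s.
With the tool pointing down it reaches from about 0.375 to 0.925 m from the base axis. Payload 5.7 kg.
Tool frame: the origin (TCP) lies on the centre line of the jaws, within the pads' length; the fingertips stand 25 mm ahead of it and the grasp point (between the pads) lies 6 mm ahead of it; z points along the fingers, x is the direction in which the jaws open and shut, and the axes are right-handed (so a half turn about z gives the same grasp; the last joint's range is limited). The gripper opens to 85 mm and grips with 20 to 120 N. Pads are 22 mm wide; open, the fingers measure 114 mm over their backs; the gripper's body (76 mm by 85 mm) begins 54 mm behind the grasp point. The pads swing forward as they close: fully open they stand 13 mm farther back than shut.
Start: joints at [-1.264, 0.359, 1.51, -0, 1.272, -0.115], TCP at [0.246, -0.547, 0.224] pointing down, gripper open.
Joint ranges: [-2.97, 2.97], [-1.01, 2.36], [0.21, 2.38], [-0.96, 4.11], [0.2, 2.71], [-2.98, 2.98]. Speed limits (rad/s): [2.39, 2.39, 3.14, 3.14, 3.14, 3.14].

INTERFACE

Orientations are given as [roll, pitch, yaw] about the fixed x, y, z axes, in that order (R = Rz(yaw) Ry(pitch) Rx(roll)).
In Python, from rig import manip gives the robot as it stands. The module is installed in compiled form; this text tells all that it offers.
- The arm moves only by the tool apply_moves, never from a script. Its argument "steps" is a list of rows, each an object with "translation": the shift along the tool's x, y, z in m, a list of three; "rotation": the turn, a rotation vector about the tool's x, y, z in degrees, a list of three; "gripper": the opening, from 0 (shut) to 1 (fully open). In form: [{"translation": [x, y, z], "rotation": [wx, wy, wz], "gripper": gripper}, ...]. A call has 1 to 12 rows; each row is the pose to reach, as a shift and turn from the pose commanded when the call began, along the tool's axes at that moment; what a row does not reach only later rows make up. A row lasts 1/8 s, in which the tool goes at most 62.5 mm and 10.7 degrees, less where a joint would pass 70% of its speed; a pose out of reach is approached as far as the arm can. A call with a gripper value outside its range is refused whole. The fingers move at their own pace and stop on an object; "grip_force" is the grip in N (left out, the last holds). Time passes only in rows, so rows that repeat a pose let the fingers close. It gives the time, the measured TCP pose, the force and the opening at its end, in the units of the state.
- manip.sense(): the state, without advancing time (a new reading comes with each control period).
- manip.read_camera(name): name is "scene" or "side" or "wrist"; returns a dict with "img" (400x640x3 uint8, red, green, blue), "K" (3x3 intrinsics, pixels), "rvec" (rotation vector, rad) and "tvec" (3), from world to camera coordinates, as OpenCV has them. Camera axes: x right, y down, z forward; pixel columns grow to the right and rows downward; lengths in m; the calibration is good to about 2 mm. A picture is of the moment at which its call begins. There is no depth.
- manip.job_done(): hands the job in, once; it reports no verdict.
The state is a dict: "time_s": time; "joints": joint angles; "qd": joint speeds; "effort": joint torques, N m; "eef_pos": TCP position; "tcp_rot": TCP orientation; "ft_force": force on the tool from outside, world axes, zero at the start; "wrist_torque": the same for the moment, N m; "width": opening from 0.0 (shut) to 1.0 (fully open).
Only numpy, scipy, OpenCV 4.12 (cv2) and the standard library are available. Lean on these libraries where they do the work, as an engineer would, in place of code of your own. Each camera call takes 0.05 s, during which the arm holds its last target.

## Working session

There is one attempt and no reset: what is moved stays moved. The work goes in short steps, Python scripts to look and compute and a tool call to move; the robot and the scene stay as the last step left them, time stands still between calls to the robot, and variables do not carry over. Pictures are saved under pics/ and viewed, and the job is handed in when it is done.

Besides the shell and the picture viewer there is one more tool, called after "Call:" by a JSON object that holds its "method" and its "body", one argument or row to a line. apply_moves: Moves the arm, as the interface text tells. Its arguments: {"type":"object","properties":{"steps":{"type":"array"},"grip_force":{"type":"number"}},"required":["steps"]}

```bash
mkdir -p pics; cat > h.py <<'E'
import numpy as np, cv2
from rig import manip
def cam(n,save=None):
    c=manip.read_camera(n)
    if save: cv2.imwrite('pics/'+save,cv2.cvtColor(c['img'],cv2.COLOR_RGB2BGR))
    return c
def ray(c,uv):
    R,_=cv2.Rodrigues(np.array(c['rvec'],float)); t=np.array(c['tvec'],float).reshape(3)
    K=np.array(c['K']); d=np.linalg.inv(K)@np.array([uv[0],uv[1],1.]); 
    return -R.T@t, R.T@d
def onz(c,uv,z):
    o,d=ray(c,uv); return o+d*(z-o[2])/d[2]
def proj(c,p):
    return cv2.projectPoints(np.array(p,float).reshape(-1,3),np.array(c['rvec'],float),np.array(c['tvec'],float),np.array(c['K'],float),None)[0].reshape(-1,2)
def tri(c1,a,c2,b):
    o1,d1=ray(c1,a);o2,d2=ray(c2,b)
    d1/=np.linalg.norm(d1);d2/=np.linalg.norm(d2)
    s=np.linalg.lstsq(np.stack([d1,-d2],1),o2-o1,rcond=None)[0]
    p,q=o1+s[0]*d1,o2+s[1]*d2
    return (p+q)/2,np.linalg.norm(p-q)
E
python3 - <<'E'
from h import *
np.set_printoptions(precision=4,suppress=True)
for n in ['scene','side','wrist']:
    c=cam(n,n+'0.png'); o,d=ray(c,(320,200)); print(n,o,d,np.array(c['K'])[0,0])
print(manip.sense())
E
```

```text
scene [ 1.0503 -0.618   1.0666] [-0.445   0.4995 -0.7438] 430.22866623759523
side [0.1765 0.63   0.7498] [ 0.3415 -0.6452 -0.6837] 391.82245637110015
wrist [ 0.3219 -0.5128  0.3734] [-0.294  -0.12   -0.9483] 285.62051539425806
{'time_s': 0.15, 'joints': array([-1.2641,  0.3593,  1.5112,  0.    ,  1.2725, -0.1151]), 'qd': array([-0.0015, -0.0009, -0.0034, -0.0011, -0.0016,  0.0005]), 'effort': array([  0.0007, -52.8025, -27.893 ,  -0.0002,   0.0083,  -0.    ]), 'eef_pos': array([ 0.2455, -0.5469,  0.2238]), 'tcp_rot': array([-3.1414,  0.0014, -1.149 ]), 'ft_force': array([-0.623 , -0.726 ,  0.0658]), 'wrist_torque': array([-0.0294,  0.0142, -0.044 ]), 'width': 0.9994362476871494}
```

View pics/scene0.png

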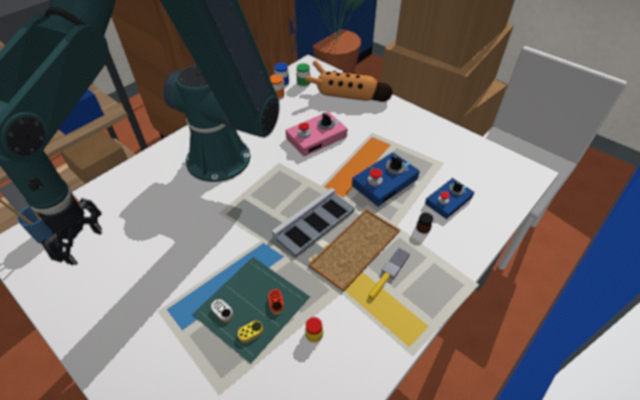

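View pics/side0.png

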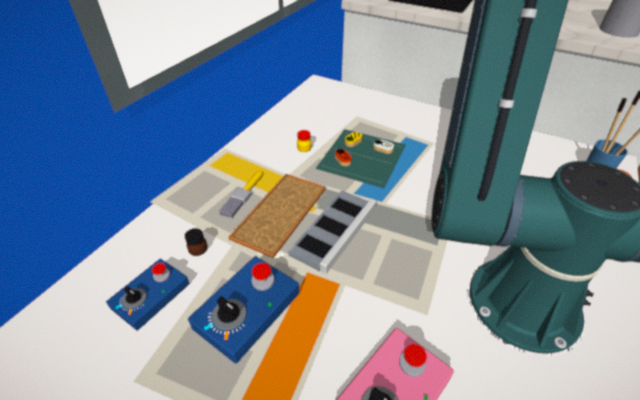

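View pics/wrist0.png

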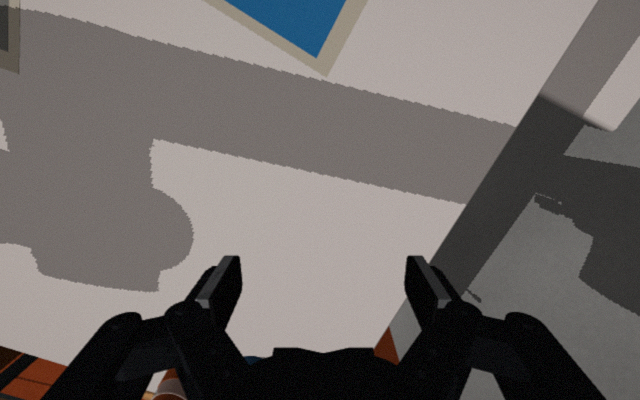

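Scene: zebra (221,309), tiger (276,300) and leopard (249,331) lie on the mat; giraffe is absent. There are three console candidates in the scene view: pink (317,131), larger blue (387,177) and small blue (450,197). The larger blue one fits. I'll check it in enlarged crops and measure.

```bash
python3 - <<'E'
from h import *
np.set_printoptions(precision=4,suppress=True)
s=cv2.imread('pics/scene0.png'); d=cv2.imread('pics/side0.png')
a=cv2.resize(s[110:260,270:490],None,fx=3.4,fy=3.4,interpolation=cv2.INTER_CUBIC)[:290*2-0]
cv2.imwrite('pics/cropS.png',a[:600,:800])
b=cv2.resize(d[180:370,100:340],None,fx=3.1,fy=3.1,interpolation=cv2.INTER_CUBIC)
cv2.imwrite('pics/cropD.png',b[:600,:800])
cs,cd=cam('scene'),cam('side')
print(proj(cs,[0.6,0,0]),proj(cd,[0.6,0,0]))
# quads by colour
def quad(c,lo,hi,roi):
    h=cv2.cvtColor(c['img'],cv2.COLOR_RGB2HSV); m=cv2.inRange(h,lo,hi); k=np.zeros_like(m); x0,y0,x1,y1=roi;k[y0:y1,x0:x1]=1;m*=k
    m=cv2.morphologyEx(m,cv2.MORPH_CLOSE,np.ones((9,9)))
    cn=max(cv2.findContours(m,0,2)[0],key=cv2.contourArea)
    hull=cv2.convexHull(cn)
    for e in np.linspace(2,30,60):
        q=cv2.approxPolyDP(hull,e,True)
        if len(q)<=4: break
    return cv2.contourArea(cn),q.reshape(-1,2)
for nm,lo,hi,rs,rd,z in [('mat',(60,60,20),(90,255,140),(190,250,315,370),(310,125,420,190),.003),('board',(5,60,60),(20,200,230),(305,205,402,295),(225,170,330,260),.01)]:
    for c,r in ((cs,rs),(cd,rd)):
        A,q=quad(c,lo,hi,r); P=np.array([onz(c,p,z)[:2] for p in q]); print(nm,A,q.tolist(),P.tolist(),P.mean(0),[np.linalg.norm(P[i]-P[i-1]) for i in range(len(P))])
E
```

```text
[[344.7347 248.6532]] [[290.5359 211.2685]]
mat 5887.0 [[254, 259], [307, 298], [249, 361], [194, 314]] [[0.42403061365591665, -0.2102972187178383], [0.6299024381681533, -0.20059217584337818], [0.6418830030025531, -0.4278549181979164], [0.43478577600355683, -0.4405137729997919]] [ 0.5327 -0.3198] [np.float64(0.23046764497989686), np.float64(0.2061004512008459), np.float64(0.2275783117879568), np.float64(0.2074837536665672)]
mat 2369.5 [[317, 167], [344, 131], [403, 145], [383, 186]] [[0.6273925851823753, -0.2005825754216518], [0.6409799578639025, -0.41962296518948783], [0.4347168083867431, -0.4392136133168567], [0.4167389743789819, -0.21499694294618998]] [ 0.53   -0.3186] [np.float64(0.21114619990812053), np.float64(0.219461406734834), np.float64(0.20719140987571705), np.float64(0.22493625272000695)]
board 3401.0 [[367, 209], [399, 230], [342, 290], [309, 263]] [[0.5579159718797049, 0.16338451717786662], [0.684678237531313, 0.16091050663085127], [0.6884357178860498, -0.11981967369038499], [0.55894446516948, -0.1150715806885394]] [0.6225 0.0224] [np.float64(0.2784579972588911), np.float64(0.12678640590108864), np.float64(0.28075532550925913), np.float64(0.12957827332257796)]
board 3915.5 [[325, 187], [273, 257], [228, 238], [283, 175]] [[0.5591622506989872, -0.12301705835993204], [0.550396608644998, 0.16088647657944238], [0.6817818646850967, 0.16357827638852124], [0.6930713530387402, -0.11108721669598165]] [0.6211 0.0226] [np.float64(0.13443946151173541), np.float64(0.2840388241626332), np.float64(0.13141282772596619), np.float64(0.2748974092977963)]
```

View pics/cropS.png

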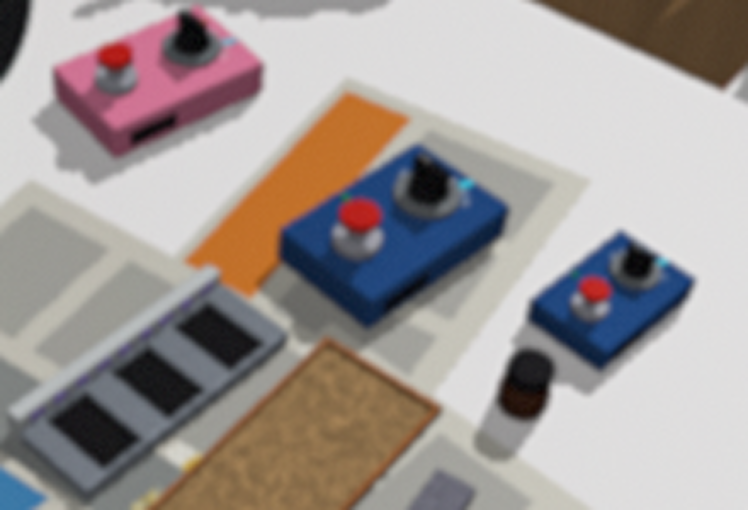

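View pics/cropD.png

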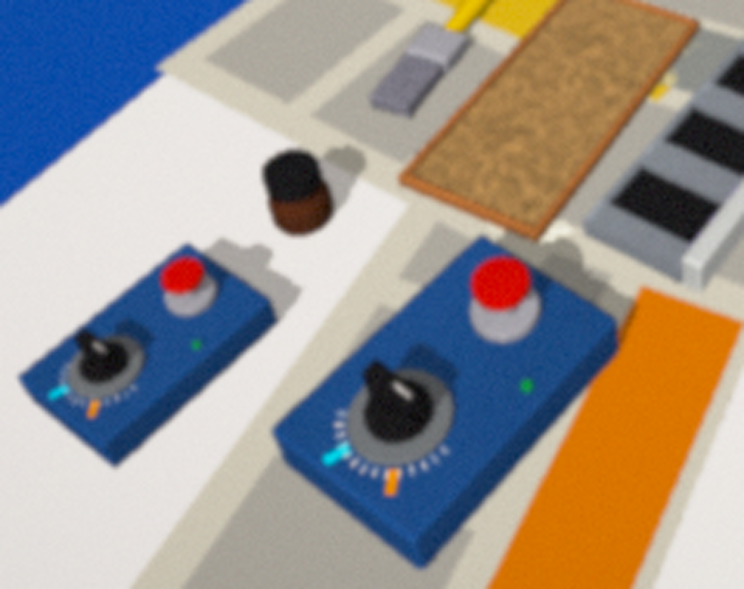

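```bash
python3 - <<'E'
from h import *
np.set_printoptions(precision=4,suppress=True)
cs,cd=cam('scene'),cam('side')
def blobs(c,lo,hi,roi,mn=20,k=0):
    h=cv2.cvtColor(c['img'],cv2.COLOR_RGB2HSV); m=cv2.inRange(h,lo,hi); z=np.zeros_like(m); x0,y0,x1,y1=roi;z[y0:y1,x0:x1]=1;m*=z
    n,l,st,ce=cv2.connectedComponentsWithStats(m); return [(ce[i],st[i,4]) for i in range(1,n) if st[i,4]>=mn]
R1=(0,170,90),(8,255,255)
a=blobs(cs,*R1,(350,150,420,200));b=blobs(cd,*R1,(240,255,290,300));print('plunger',a,b)
print(tri(cs,a[0][0],cd,b[0][0]))
pa=blobs(cs,(0,0,0),(180,255,45),(280,195,350,245));pb=blobs(cd,(0,0,0),(180,255,45),(290,185,370,265))
print('pk',pa,pb)
pa=sorted(pa,key=lambda t:t[0][0]);pb=sorted(pb,key=lambda t:-t[0][0])
for x,y in zip(pa,pb): print(onz(cs,x[0],.012),onz(cd,y[0],.012),tri(cs,x[0],cd,y[0]))
# console top corners, by eye from crops
S=[(285,241),(367,315),(505,214),(418,146)]; D=[(615,325),(482,240),(277,435),(420,560)]
cS=[(270+u/3.4,110+v/3.4) for u,v in S]
cD=[(100+u/3.1,180+v/3.1) for u,v in D]
# order: S: left(-x,-y) , near(+x,-y), right(+x,+y), far(-x,+y)
for u,v in zip(cS,cD): print('con',tri(cs,u,cd,v),onz(cs,u,.045))
E
```

```text
plunger [(array([375.4426, 173.377 ]), np.int32(61))] [(array([261.2871, 271.4402]), np.int32(209))]
(array([0.5165, 0.25  , 0.0804]), np.float64(0.0029113831300993506))
pk [(array([333.8601, 208.3109]), np.int32(193)), (array([316.0744, 221.8884]), np.int32(215)), (array([297.3347, 236.0551]), np.int32(236))] [(array([346.5105, 207.1055]), np.int32(237)), (array([331.1702, 225.4255]), np.int32(282)), (array([314.4493, 245.7159]), np.int32(345))]
[ 0.4663 -0.0673  0.012 ] [ 0.4687 -0.0758  0.012 ] (array([ 0.4678, -0.0703,  0.0168]), np.float64(0.0025732559033112773))
[0.4718 0.0127 0.012 ] [0.4744 0.0044 0.012 ] (array([0.4734, 0.0093, 0.0168]), np.float64(0.002380135601024149))
[0.477  0.0931 0.012 ] [0.4795 0.0846 0.012 ] (array([0.4785, 0.0891, 0.0169]), np.float64(0.0026359300483935373))
con (array([0.4535, 0.2152, 0.0303]), np.float64(0.01050243321792164)) [0.4663 0.2063 0.045 ]
con (array([0.5762, 0.1936, 0.0292]), np.float64(0.0011024577842188561)) [0.5838 0.1816 0.045 ]
con (array([0.5992, 0.3908, 0.0325]), np.float64(0.0027322638456628336)) [0.6056 0.3798 0.045 ]
con (array([0.4713, 0.4156, 0.0306]), np.float64(0.01021260823744195)) [0.483  0.4049 0.045 ]
```

The larger blue console at scene (387,177) / side (250,305) is confirmed as the one meant. It has a grey dial ring with amber and cyan marks. Now I'll look at the mat with the wrist camera.

Call:
{"method": "apply_moves", "body": {
  "steps": [
    {"translation": [-0.11,-0.36,-0.03],"rotation": [0,0,0],"gripper": 0.7},
    {"translation": [-0.11,-0.36,-0.03],"rotation": [0,0,0],"gripper": 0.7},
    {"translation": [-0.11,-0.36,-0.03],"rotation": [0,0,0],"gripper": 0.7},
    {"translation": [-0.11,-0.36,-0.03],"rotation": [0,0,0],"gripper": 0.7},
    {"translation": [-0.11,-0.36,-0.03],"rotation": [0,0,0],"gripper": 0.7},
    {"translation": [-0.11,-0.36,-0.03],"rotation": [0,0,0],"gripper": 0.7},
    {"translation": [-0.11,-0.36,-0.03],"rotation": [0,0,0],"gripper": 0.7},
    {"translation": [-0.11,-0.36,-0.03],"rotation": [0,0,0],"gripper": 0.7},
    {"translation": [-0.11,-0.36,-0.03],"rotation": [0,0,0],"gripper": 0.7},
    {"translation": [-0.11,-0.36,-0.03],"rotation": [0,0,0],"gripper": 0.7}
  ]
}}

```text
time_s: 1.6
eef_pos: [0.528, -0.3007, 0.2543]
tcp_rot: [3.141, 0.0, -1.151]
ft_force: [-0.2, 0.5, -0.4]
width: 0.7
```

```bash
python3 - <<'E'
from h import *
np.set_printoptions(precision=4,suppress=True)
c=cam('wrist','wrist1.png');np.save('w1.npy',c,allow_pickle=True);s=manip.sense();print(s['eef_pos'],s['tcp_rot'],s['width'],ray(c,(320,200)))
E
```

```text
[ 0.5282 -0.3006  0.2543] [ 3.1414  0.0002 -1.1509] 0.7034916516595549 (array([ 0.6046, -0.2667,  0.404 ]), array([-0.2942, -0.1209, -0.9481]))
```

View pics/wrist1.png

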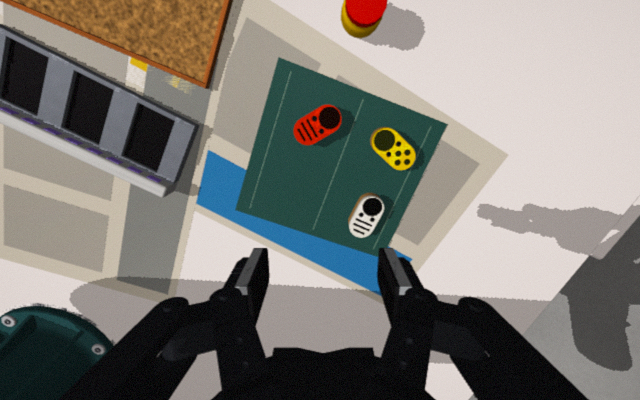

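Wrist view: tiger (318,125), leopard (393,149), zebra (367,215), with the bed pockets at upper left. Next I'll measure poses.

```bash
cat >> h.py <<'E'
def masks(c,z=0.023,roi=None,draw=None):
    """top-face outline of each mask: colour blob + dark muzzle, hull -> on plane z -> minAreaRect"""
    hsv=cv2.cvtColor(c['img'],cv2.COLOR_RGB2HSV); out={}
    rng={'tiger':[((0,150,100),(7,255,255)),((174,150,100),(180,255,255))],'leopard':[((23,150,120),(33,255,255))],'zebra':[((0,0,165),(180,40,255))],'giraffe':[((9,170,150),(19,255,255))]}
    for n,rs in rng.items():
        m=sum(cv2.inRange(hsv,a,b) for a,b in rs)
        if roi is not None: m=m*roi
        m=cv2.morphologyEx(m,cv2.MORPH_CLOSE,np.ones((7,7)))
        cn=[k for k in cv2.findContours(m,0,2)[0] if cv2.contourArea(k)>60]
        out[n]=[]
        for k in cn:
            h=cv2.convexHull(k).reshape(-1,2)
            P=np.array([onz(c,p,z)[:2] for p in h])
            r=cv2.minAreaRect((P*1000).astype(np.float32)); (cx,cy),(w,l),a=r
            if w>l: w,l,a=l,w,a-90
            # long axis dir
            ang=np.deg2rad(a+90)
            ang=(ang+np.pi/2)%np.pi-np.pi/2
            out[n].append((cx/1000,cy/1000,ang,l,w,h.mean(0)))
            if draw is not None: cv2.polylines(draw,[h.astype(np.int32)],True,(255,0,255),1)
    return out
E
python3 - <<'E'
from h import *
np.set_printoptions(precision=4,suppress=True)
c=np.load('w1.npy',allow_pickle=True).item()
roi=np.zeros((400,640),np.uint8);roi[60:250,240:440]=1
cv2.imwrite('pics/x.png',c['img'])
roi=np.zeros((400,640),np.uint8);q=np.array([onz for onz in [(278,58),(447,124),(390,262),(237,210)]]);cv2.fillPoly(roi,[q.astype(np.int32)],1)
im=cv2.cvtColor(c['img'],cv2.COLOR_RGB2BGR).copy()
for z in (0.023,):
  for n,v in masks(c,z,roi,im).items(): print(n,v)
cv2.imwrite('pics/w1m.png',cv2.resize(im[50:270,220:460],None,fx=3,fy=2.7*1.11))
for p in q: print(onz(c,p,.003)[:2])
E
```

```text
tiger [(0.5784549560546876, -0.2701536865234375, np.float64(-0.6301119033960179), 65.8755874633789, 36.61525344848633, array([316.9231, 124.6538]))]
leopard [(0.5913722534179687, -0.3751015014648437, np.float64(1.2561278650354941), 67.096923828125, 36.775543212890625, array([393.7143, 148.0952]))]
zebra [(0.47596566772460935, -0.44181951904296873, np.float64(0.1507221178804956), 30.78865623474121, 11.6455659866333, array([395.2, 240.1])), (0.48877191162109374, -0.3855672607421875, np.float64(-0.017962622078421475), 63.70327377319336, 36.843116760253906, array([365.3182, 219.3636]))]
giraffe []
[ 0.6322 -0.1922]
[ 0.6502 -0.4313]
[ 0.4302 -0.4622]
[ 0.415  -0.2106]
```

View pics/w1m.png

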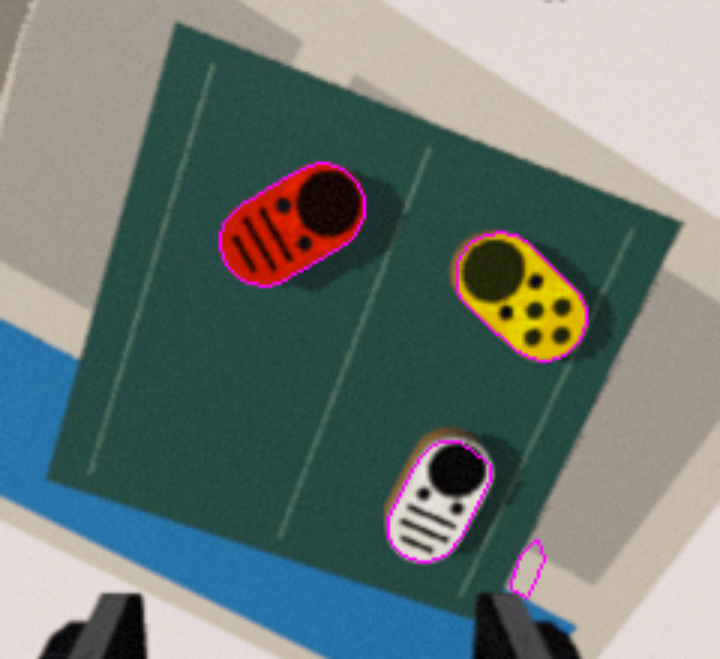

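Call:
{"method": "apply_moves", "body": {
  "steps": [
    {"translation": [-0.36,-0.18,0],"rotation": [0,0,28],"gripper": 0.7},
    {"translation": [-0.36,-0.18,0],"rotation": [0,0,28],"gripper": 0.7},
    {"translation": [-0.36,-0.18,0],"rotation": [0,0,28],"gripper": 0.7},
    {"translation": [-0.36,-0.18,0],"rotation": [0,0,28],"gripper": 0.7},
    {"translation": [-0.36,-0.18,0],"rotation": [0,0,28],"gripper": 0.7},
    {"translation": [-0.36,-0.18,0],"rotation": [0,0,28],"gripper": 0.7},
    {"translation": [-0.36,-0.18,0],"rotation": [0,0,28],"gripper": 0.7},
    {"translation": [-0.36,-0.18,0],"rotation": [0,0,28],"gripper": 0.7},
    {"translation": [-0.36,-0.18,0],"rotation": [0,0,28],"gripper": 0.7},
    {"translation": [-0.36,-0.18,0],"rotation": [0,0,28],"gripper": 0.7},
    {"translation": [-0.36,-0.18,0],"rotation": [0,0,28],"gripper": 0.7}
  ]
}}

```text
time_s: 3.02
eef_pos: [0.546, 0.1013, 0.2544]
tcp_rot: [3.142, -0.0, -1.639]
ft_force: [-0.2, 0.3, 0.2]
width: 0.698
```

```bash
python3 - <<'E'
from h import *
np.set_printoptions(precision=4,suppress=True)
c=cam('wrist','wrist2.png');np.save('w2.npy',c,allow_pickle=True);s=manip.sense();print(s['eef_pos'],s['tcp_rot'],s['width'],ray(c,(320,200)))
E
```

```text
[0.5459 0.1015 0.2544] [ 3.1416  0.     -1.6392] 0.7045760071916463 (array([0.6294, 0.0964, 0.4042]), array([-0.3159,  0.031 , -0.9483]))
```

View pics/wrist2.png

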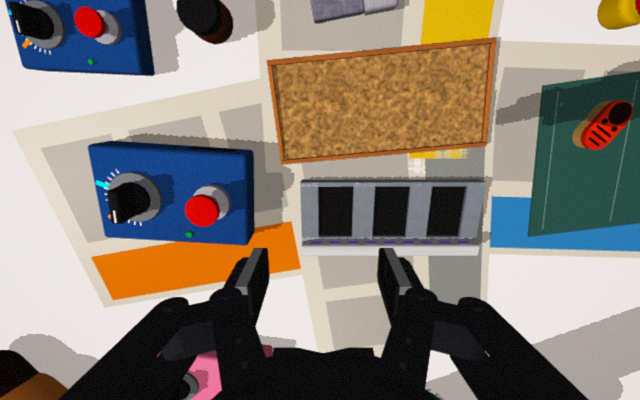

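Wrist view 2 shows pockets at (447,211), (391,211) and (336,211), the board centred at (383,103), the plunger at (201,209), the dial at (130,198), and the small blue console at top left. Now to measure them.

```bash
python3 - <<'E'
from h import *
np.set_printoptions(precision=4,suppress=True)
c=np.load('w2.npy',allow_pickle=True).item()
c1=np.load('w1.npy',allow_pickle=True).item()
hsv=cv2.cvtColor(c['img'],cv2.COLOR_RGB2HSV)
def bl(m,roi,mn=100):
    z=np.zeros_like(m);x0,y0,x1,y1=roi;z[y0:y1,x0:x1]=1;m=m*z
    return [k for k in cv2.findContours(m,0,2)[0] if cv2.contourArea(k)>mn]
def rect(c,k,z):
    P=np.array([onz(c,p[0],z)[:2] for p in k]); return cv2.minAreaRect((P*1000).astype(np.float32))
for k in bl(cv2.inRange(hsv,(0,0,0),(180,255,40)),(300,180,490,243)): 
    k[:,0]=k[:,0]; print('pocket z12',rect(c,k,.012),'z18',rect(c,k,.018))
for k in bl(cv2.inRange(hsv,(3,60,50),(22,220,240)),(260,35,500,166),2000): print('board',rect(c,k,.010))
for k in bl(cv2.inRange(hsv,(0,170,90),(8,255,255)),(170,185,230,235)):
    M=cv2.minEnclosingCircle(k); e=cv2.fitEllipse(k); print('plunger',M,e,onz(c,e[0],.085), rect(c,k,.085))
for k in bl(cv2.inRange(hsv,(105,120,40),(125,255,255)),(80,135,260,250),2000):
    h=cv2.convexHull(k)
    print('console',cv2.approxPolyDP(h,6,True).reshape(-1,2).tolist())
    for p in cv2.approxPolyDP(h,6,True).reshape(-1,2): print(onz(c,p,.045))
cv2.imwrite('pics/w2d.png',cv2.cvtColor(cv2.resize(c['img'][130:260,80:260],None,fx=4.4,fy=4.4,interpolation=cv2.INTER_CUBIC),cv2.COLOR_RGB2BGR))
E
```

```text
pocket z12 ((468.1199951171875, -72.52535247802734), (46.25935745239258, 75.48359680175781), 86.30332946777344) z18 ((470.5870056152344, -69.94097137451172), (45.551666259765625, 74.32879638671875), 86.3033218383789)
pocket z12 ((473.6456604003906, 7.8973846435546875), (47.30232238769531, 75.38999938964844), 86.19176483154297) z18 ((476.02813720703125, 9.251426696777344), (46.578678131103516, 74.23666381835938), 86.19176483154297)
pocket z12 ((479.17083740234375, 88.27403259277344), (47.8491096496582, 75.2857437133789), 86.06549072265625) z18 ((481.4688415527344, 88.39844512939453), (47.117103576660156, 74.13397216796875), 86.06549072265625)
board ((624.8453979492188, 20.16027069091797), (150.85690307617188, 285.3509521484375), 1.1359748840332031)
plunger ((201.5, 211.0), 16.620868682861328) ((201.50833129882812, 210.08465576171875), (28.567609786987305, 32.04664611816406), 118.81275939941406) [0.5201 0.2487 0.085 ] ((519.462158203125, 248.54751586914062), (35.85807418823242, 38.42985534667969), 38.45726013183594)
console [[88, 147], [134, 142], [251, 151], [247, 242], [107, 236]]
[0.5991 0.392  0.045 ]
[0.6013 0.333  0.045 ]
[0.5803 0.1898 0.045 ]
[0.4551 0.2141 0.045 ]
[0.4775 0.406  0.045 ]
```

View pics/w2d.png

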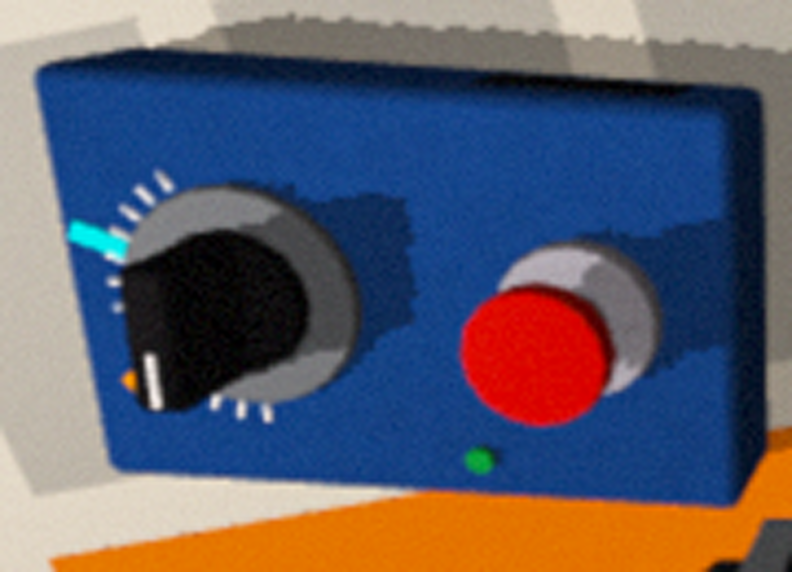

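```bash
cat >> h.py <<'E'
from scipy.spatial.transform import Rotation as Ro
def go(x,y,z,yaw,start=None):
    s=manip.sense() if start is None else start
    R=Ro.from_euler('xyz',s['tcp_rot']); T=Ro.from_euler('xyz',[np.pi,0,yaw])
    t=R.inv().apply(np.array([x,y,z])-s['eef_pos']); r=(R.inv()*T).as_rotvec(degrees=True)
    print('go',np.round(t,4),np.round(r,1),'rows',np.linalg.norm(t)/.0625,np.linalg.norm(r)/10.7)
E
python3 - <<'E'
from h import *
go(.49,-.3855,.13,-1.589)
c=np.load('w2.npy',allow_pickle=True).item()
for p in [(268,61),(495,38),(489,145),(283,162)]: print(onz(c,p,.013))
E
```

```text
go [0.4897 0.0225 0.1244] [ 0.   0.  -2.9] rows 8.09279516356354 0.2686202342371905
[0.68499736 0.16060756 0.013     ]
[ 0.69135587 -0.11754383  0.013     ]
[ 0.56187184 -0.12524368  0.013     ]
[0.55783272 0.1562797  0.013     ]
```

Call:
{"method": "apply_moves", "body": {
  "steps": [
    {"translation": [0.49,0.0225,0.1],"rotation": [0,0,-3],"gripper": 0.62},
    {"translation": [0.49,0.0225,0.1],"rotation": [0,0,-3],"gripper": 0.62},
    {"translation": [0.49,0.0225,0.1],"rotation": [0,0,-3],"gripper": 0.62},
    {"translation": [0.49,0.0225,0.1],"rotation": [0,0,-3],"gripper": 0.62},
    {"translation": [0.49,0.0225,0.1],"rotation": [0,0,-3],"gripper": 0.62},
    {"translation": [0.49,0.0225,0.1],"rotation": [0,0,-3],"gripper": 0.62},
    {"translation": [0.49,0.0225,0.1],"rotation": [0,0,-3],"gripper": 0.62},
    {"translation": [0.49,0.0225,0.1],"rotation": [0,0,-3],"gripper": 0.62},
    {"translation": [0.49,0.0225,0.1],"rotation": [0,0,-3],"gripper": 0.62},
    {"translation": [0.49,0.0225,0.1],"rotation": [0,0,-3],"gripper": 0.62},
    {"translation": [0.49,0.0225,0.1],"rotation": [0,0,-3],"gripper": 0.62}
  ]
}}

```text
time_s: 4.45
eef_pos: [0.4908, -0.3836, 0.1546]
tcp_rot: [3.142, 0.001, -1.584]
ft_force: [-0.4, 0.6, 0.3]
width: 0.625
```

```bash
cat >> h.py <<'E'
def matroi(c):
    M=np.array([[.6322,-.1922],[.6502,-.4313],[.4302,-.4622],[.415,-.2106]]);M=M+ (M.mean(0)-M)*.03
    q=proj(c,np.c_[M,np.full(4,.003)]); z=np.zeros((400,640),np.uint8);cv2.fillPoly(z,[q.astype(np.int32)],1);return z
E
python3 - <<'E'
from h import *
np.set_printoptions(precision=4,suppress=True)
c=cam('wrist');np.save('w3.npy',c,allow_pickle=True)
im=cv2.cvtColor(c['img'],cv2.COLOR_RGB2BGR).copy()
for n,v in masks(c,.023,matroi(c),im).items(): print(n,v)
cv2.imwrite('pics/w3.png',im)
# height: centroids across two wrist places
c1=np.load('w1.npy',allow_pickle=True).item()
s=manip.sense();print(s['eef_pos'],s['tcp_rot'])
E
```

```text
tiger [(0.5783001098632813, -0.2701963195800781, np.float64(-0.6367324552869276), 66.55931854248047, 37.08302688598633, array([200.9643,  98.1786]))]
leopard [(0.5912838134765624, -0.3755512390136719, np.float64(1.2721510400500646), 66.29243469238281, 36.727569580078125, array([310.8966,  83.6552]))]
zebra [(0.48935086059570315, -0.38572055053710935, np.float64(0.009185526600846483), 65.57176208496094, 35.974674224853516, array([325.3846, 191.3846])), (0.5133900146484375, -0.44215618896484377, np.float64(0.06048686732728892), 102.21006774902344, 8.449738502502441, array([380.875, 177.625]))]
giraffe []
[ 0.491  -0.3835  0.1548] [-3.1415  0.0003 -1.5838]
```

View pics/w3.png

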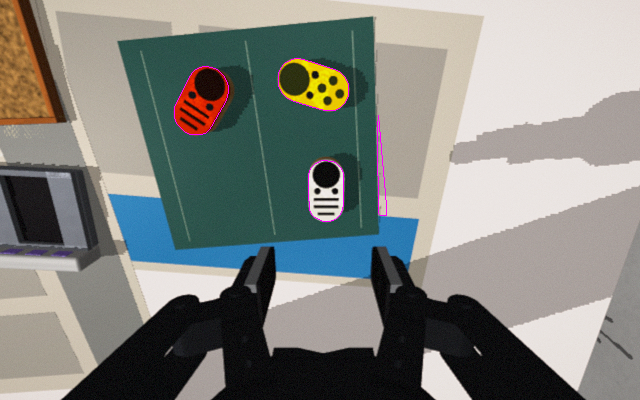

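```bash
python3 - <<'E'
from h import *
np.set_printoptions(precision=4,suppress=True)
a=np.load('w1.npy',allow_pickle=True).item();b=np.load('w3.npy',allow_pickle=True).item()
A=masks(a,.023,matroi(a));B=masks(b,.023,matroi(b))
for n in ('tiger','leopard'):
    # outline centres triangulated: project rect centre back to the pixels of each view
    pa=proj(a,[*A[n][0][:2],.023])[0];pb=proj(b,[*B[n][0][:2],.023])[0]; print(n,tri(a,pa,b,pb))
go(.4894,-.3857,.036,-1.575)
E
```

```text
tiger (array([ 0.5784, -0.2701,  0.0228]), np.float64(0.0001432339169409637))
leopard (array([ 0.5913, -0.3755,  0.0216]), np.float64(4.467478402581946e-05))
go [0.0023 0.0016 0.1188] [-0.   0.  -0.5] rows 1.9008657499826345 0.04732946712155505
```

Call:
{"method": "apply_moves", "body": {
  "steps": [
    {"translation": [0.0023,0.0016,0.06],"rotation": [0,0,0],"gripper": 0.62},
    {"translation": [0.0023,0.0016,0.1],"rotation": [0,0,0],"gripper": 0.62},
    {"translation": [0.0023,0.0016,0.119],"rotation": [0,0,0],"gripper": 0.62},
    {"translation": [0.0023,0.0016,0.119],"rotation": [0,0,0],"gripper": 0.62},
    {"translation": [0.0023,0.0016,0.119],"rotation": [0,0,0],"gripper": 0.2},
    {"translation": [0.0023,0.0016,0.119],"rotation": [0,0,0],"gripper": 0.2},
    {"translation": [0.0023,0.0016,0.119],"rotation": [0,0,0],"gripper": 0.2},
    {"translation": [0.0023,0.0016,0.119],"rotation": [0,0,0],"gripper": 0.2},
    {"translation": [0.0023,0.0016,0.119],"rotation": [0,0,0],"gripper": 0.2}
  ],
  "grip_force": 45
}}

```text
time_s: 5.62
eef_pos: [0.489, -0.3872, 0.0355]
tcp_rot: [-3.142, 0.0, -1.585]
ft_force: [0.8, 0.3, -0.6]
width: 0.201
```

```bash
python3 - <<'E'
from h import *
np.set_printoptions(precision=4,suppress=True)
s=manip.sense();print(s['eef_pos'],s['tcp_rot'],s['width'])
c=cam('wrist','w4.png')
go(.475,.0085,.1,-1.638)
E
```

```text
[ 0.489  -0.3872  0.0355] [-3.1415  0.     -1.5854] 0.20133617507244805
go [-0.3955  0.0198 -0.0645] [-0.  0.  3.] rows 6.419026468717607 0.2815537681185519
```

View pics/w4.png

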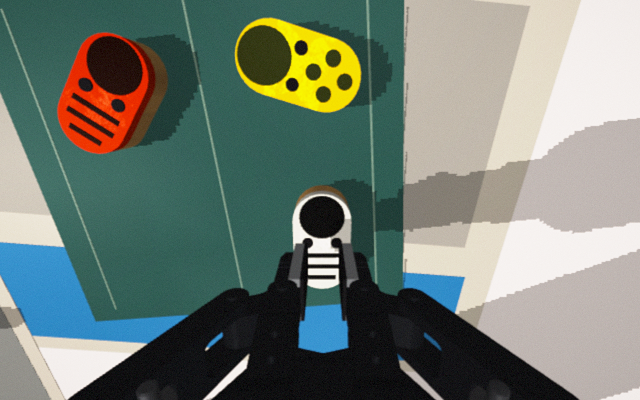

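```bash
python3 - <<'E'
from h import *
np.set_printoptions(precision=4,suppress=True)
c=cam('wrist');s=manip.sense()
p=s['eef_pos']
for dz in (0,.006,.0125,.025): print(dz,[proj(c,p+[0,dy,-dz])[0] for dy in (-.0085,.0085)])
print([ (k,v) for k,v in masks(c,.023,matroi(c)).items()])
im=cv2.cvtColor(c['img'],cv2.COLOR_RGB2BGR).copy()
cv2.imwrite('pics/w4c.png',cv2.resize(im[170:370,220:420],None,fx=3,fy=3,interpolation=cv2.INTER_CUBIC))
E
```

```text
0 [array([338.1377, 253.5558]), array([309.3528, 253.931 ])]
0.006 [array([337.6336, 248.6895]), array([309.7878, 249.0543])]
0.0125 [array([337.1233, 243.7638]), array([310.2282, 244.118 ])]
0.025 [array([336.2339, 235.1784]), array([310.9957, 235.5138])]
[('tiger', [(0.5784520874023438, -0.2701024169921875, np.float64(-0.5838317562887294), 66.4945068359375, 37.89101028442383, array([100.1  ,  90.125]))]), ('leopard', [(0.5912645874023438, -0.37544009399414063, np.float64(1.2706966877787726), 66.45057678222656, 36.46995162963867, array([297.6905,  65.5   ]))]), ('zebra', [(0.481972412109375, -0.4410653076171875, np.float64(0.13924790496864614), 29.844205856323242, 8.358671188354492, array([408.7778, 251.5556])), (0.4892435607910156, -0.3856537475585938, np.float64(-0.0027897943999128927), 65.82157135009766, 35.94541931152344, array([320.7586, 230.9655])), (0.5571246337890625, -0.43289608764648435, np.float64(0.1407582502018574), 58.978660583496094, 3.4036388397216797, array([406.4286, 153.5714]))]), ('giraffe', [(0.5784295043945312, -0.26925469970703125, np.float64(1.1606901584211418), 9.990798950195312, 6.537388801574707, array([100.4286,  94.7143]))])]
```

View pics/w4c.png

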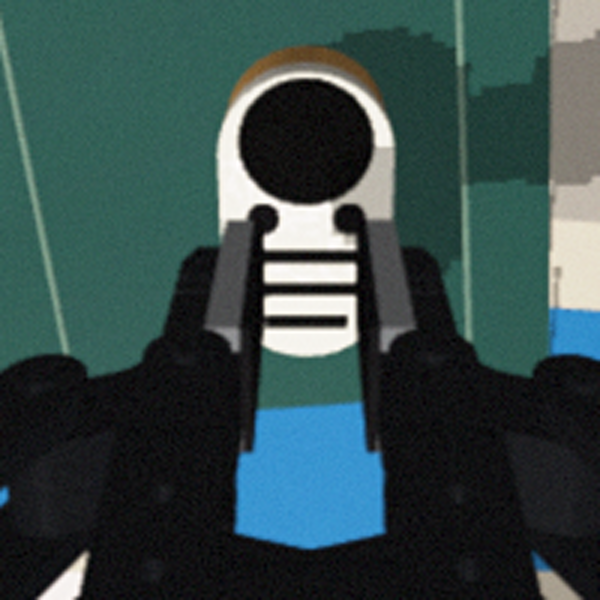

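```bash
python3 - <<'E'
from h import *
a=cam('scene')['img'];b=cam('side')['img']
x=cv2.resize(a[230:370,160:320],None,fx=4,fy=4,interpolation=cv2.INTER_CUBIC);y=cv2.resize(b[100:200,330:430],None,fx=4,fy=4)
cv2.imwrite('pics/s5.png',cv2.cvtColor(x,cv2.COLOR_RGB2BGR));cv2.imwrite('pics/d5.png',cv2.cvtColor(y,cv2.COLOR_RGB2BGR))
E
```

```text
(no output)
```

View pics/s5.png

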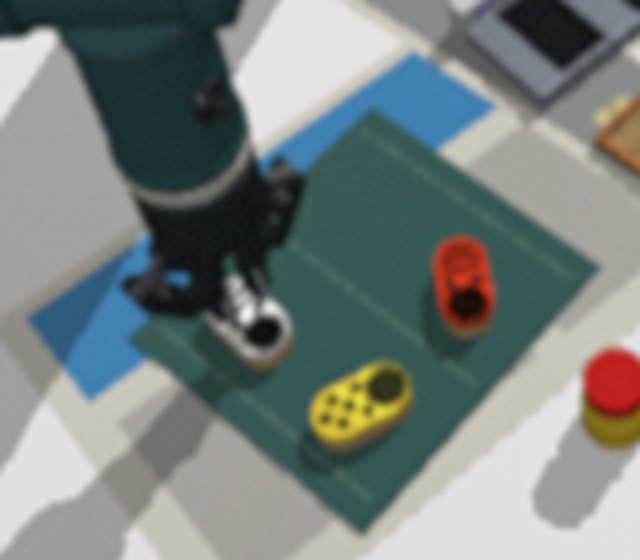

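View pics/d5.png

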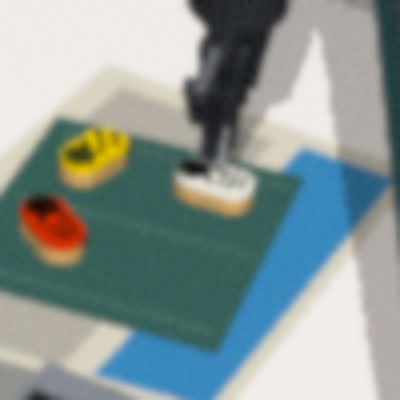

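The pads closed above the zebra, so the fingertips stand farther back than I assumed. The mask is unmoved. I'll open, go 10 mm deeper and close again.

Call:
{"method": "apply_moves", "body": {
  "steps": [
    {"translation": [-0.0015,0,0],"rotation": [0,0,0],"gripper": 0.62},
    {"translation": [-0.0015,0,0],"rotation": [0,0,0],"gripper": 0.62},
    {"translation": [-0.0015,0,0],"rotation": [0,0,0],"gripper": 0.62},
    {"translation": [-0.0015,0,0],"rotation": [0,0,0],"gripper": 0.62},
    {"translation": [-0.0015,0,0.004],"rotation": [0,0,0],"gripper": 0.62},
    {"translation": [-0.0015,0,0.008],"rotation": [0,0,0],"gripper": 0.62},
    {"translation": [-0.0015,0,0.01],"rotation": [0,0,0],"gripper": 0.62},
    {"translation": [-0.0015,0,0.01],"rotation": [0,0,0],"gripper": 0.62}
  ]
}}

```text
time_s: 6.82
eef_pos: [0.4889, -0.3855, 0.025]
tcp_rot: [3.141, 0.001, -1.585]
ft_force: [0.4, 0.5, 0.6]
width: 0.621
```

Call:
{"method": "apply_moves", "body": {
  "steps": [
    {"translation": [0,0,0],"rotation": [0,0,0],"gripper": 0.2},
    {"translation": [0,0,0],"rotation": [0,0,0],"gripper": 0.2},
    {"translation": [0,0,0],"rotation": [0,0,0],"gripper": 0.2},
    {"translation": [0,0,0],"rotation": [0,0,0],"gripper": 0.2},
    {"translation": [0,0,0],"rotation": [0,0,0],"gripper": 0.2}
  ]
}}

```text
time_s: 7.45
eef_pos: [0.4891, -0.3857, 0.0254]
tcp_rot: [-3.142, 0.0, -1.585]
ft_force: [0.6, -0.3, -0.3]
width: 0.201
```

```bash
python3 - <<'E'
from h import *
c=cam('wrist','w6.png')
E
```

View pics/w6.png

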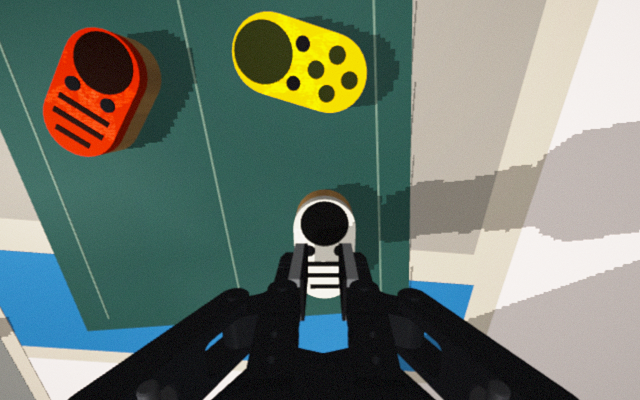

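```bash
python3 - <<'E'
from h import *
np.set_printoptions(precision=1,suppress=True)
c=cam('wrist');s=manip.sense();p=s['eef_pos'];R=Ro.from_euler('xyz',s['tcp_rot']).as_matrix()
for ty in (-.011,.011):
  for dz in (-.03,-.02,-.01,0,.01,.02,.025): print(ty,dz,proj(c,p+R@[.0085,ty,dz])[0],proj(c,p+R@[-.0085,ty,dz])[0])
im=cv2.cvtColor(c['img'],cv2.COLOR_RGB2BGR).copy()
cv2.imwrite('pics/w6c.png',cv2.resize(im[200:350,220:420],None,fx=4,fy=4,interpolation=cv2.INTER_CUBIC))
E
```

```text
-0.011 -0.03 [341.9 264.5] [306.3 264.5]
-0.011 -0.02 [340.6 254.1] [307.4 254.1]
-0.011 -0.01 [339.5 245. ] [308.3 245. ]
-0.011 0 [338.6 236.9] [309.1 236.9]
-0.011 0.01 [337.7 229.7] [309.9 229.7]
-0.011 0.02 [336.9 223.2] [310.5 223.2]
-0.011 0.025 [336.6 220.3] [310.8 220.3]
0.011 -0.03 [340.9 302.8] [307.1 302.8]
0.011 -0.02 [339.8 290.5] [308.1 290.5]
0.011 -0.01 [338.8 279.7] [308.9 279.7]
0.011 0 [337.9 270. ] [309.7 270. ]
0.011 0.01 [337.1 261.4] [310.4 261.4]
0.011 0.02 [336.4 253.6] [311.  253.6]
0.011 0.025 [336.1 250. ] [311.3 250. ]
```

View pics/w6c.png

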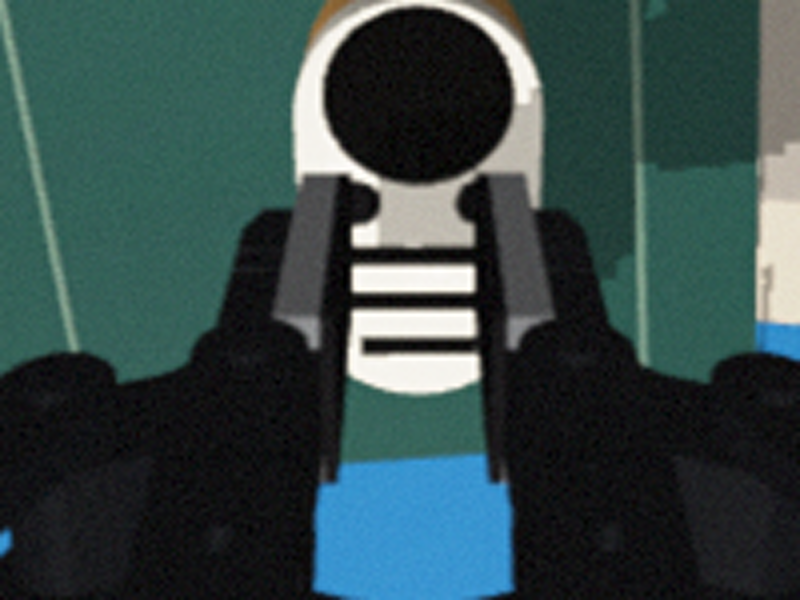

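The image puts the tips about 10 mm behind the reported TCP, so they are still clear above the mask. I'll open and descend in small steps, watching force.

Call:
{"method": "apply_moves", "body": {
  "steps": [
    {"translation": [0,0,0],"rotation": [0,0,0],"gripper": 0.62},
    {"translation": [0,0,0],"rotation": [0,0,0],"gripper": 0.62},
    {"translation": [0,0,0],"rotation": [0,0,0],"gripper": 0.62},
    {"translation": [0,0,0],"rotation": [0,0,0],"gripper": 0.62},
    {"translation": [0,0,0.004],"rotation": [0,0,0],"gripper": 0.62},
    {"translation": [0,0,0.008],"rotation": [0,0,0],"gripper": 0.62},
    {"translation": [0,0,0.012],"rotation": [0,0,0],"gripper": 0.62},
    {"translation": [0,0,0.012],"rotation": [0,0,0],"gripper": 0.62}
  ]
}}

```text
time_s: 8.55
eef_pos: [0.4887, -0.3854, 0.0128]
tcp_rot: [3.141, 0.001, -1.585]
ft_force: [-0.3, -0.6, 0.1]
width: 0.621
```

```bash
python3 - <<'E'
from h import *
np.set_printoptions(precision=1,suppress=True)
c=cam('wrist');s=manip.sense();p=s['eef_pos'];R=Ro.from_euler('xyz',s['tcp_rot']).as_matrix()
print(s['joints'],p*1000)
im=cv2.cvtColor(c['img'],cv2.COLOR_RGB2BGR).copy()
cv2.imwrite('pics/w7c.png',cv2.resize(im[180:380,200:440],None,fx=3,fy=3,interpolation=cv2.INTER_CUBIC))
b=cam('side')['img']
cv2.imwrite('pics/d7.png',cv2.cvtColor(cv2.resize(b[100:190,340:430],None,fx=6,fy=6,interpolation=cv2.INTER_CUBIC),cv2.COLOR_RGB2BGR))
E
```

```text
[-0.8  0.6  1.6  0.   0.9  0.8] [ 488.9 -385.5   13.1]
```

View pics/w7c.png

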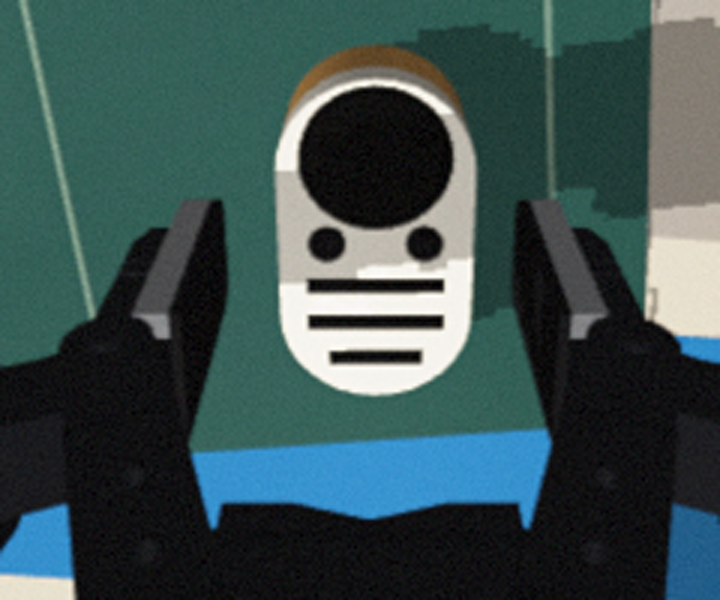

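View pics/d7.png

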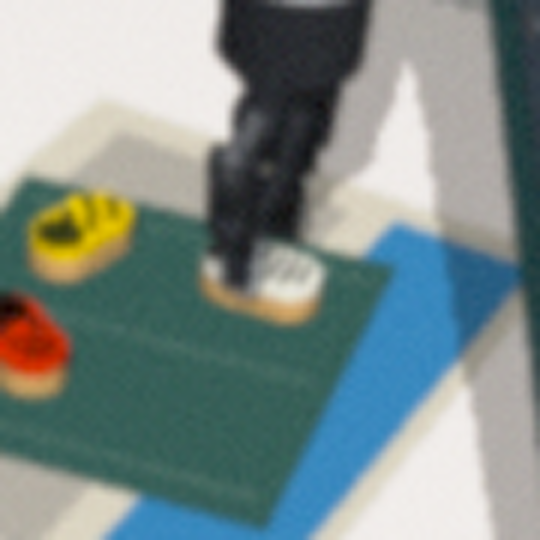

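```bash
python3 - <<'E'
from h import *
np.set_printoptions(precision=4,suppress=True)
c=cam('wrist');d=cam('side')
for w in [(273.3,246.7),(261.7,247.7)]:
  for u in [(379.5,148),(380.5,148.7),(382,148.7)]:
    print(w,u,tri(c,w,d,u))
o,r=ray(d,(380.5,148.7)); t=(-.357-o[1])/r[1]; print(o+t*r)
o,r=ray(c,(273.3,246.7)); t=(-.3595-o[1])/r[1]; print(o+t*r, o)
E
```

```text
(273.3, 246.7) (379.5, 148) (array([ 0.4926, -0.3594,  0.0193]), np.float64(0.00947346750413473))
(273.3, 246.7) (380.5, 148.7) (array([ 0.4902, -0.3594,  0.0169]), np.float64(0.011898023033439922))
(273.3, 246.7) (382, 148.7) (array([ 0.4878, -0.3602,  0.0165]), np.float64(0.0164253845720026))
(261.7, 247.7) (379.5, 148) (array([ 0.4924, -0.354 ,  0.0223]), np.float64(0.012257058297419191))
(261.7, 247.7) (380.5, 148.7) (array([ 0.49  , -0.354 ,  0.0201]), np.float64(0.014721689433595761))
(261.7, 247.7) (382, 148.7) (array([ 0.4875, -0.3548,  0.0197]), np.float64(0.019249552232603315))
[ 0.4838 -0.357   0.0228]
[ 0.5029 -0.3595  0.03  ] [ 0.5726 -0.3862  0.163 ]
```

Call:
{"method": "apply_moves", "body": {
  "steps": [
    {"translation": [0,0,0.004],"rotation": [0,0,0],"gripper": 0.62},
    {"translation": [0,0,0.008],"rotation": [0,0,0],"gripper": 0.62},
    {"translation": [0,0,0.011],"rotation": [0,0,0],"gripper": 0.62},
    {"translation": [0,0,0.011],"rotation": [0,0,0],"gripper": 0.62},
    {"translation": [0,0,0.011],"rotation": [0,0,0],"gripper": 0.2},
    {"translation": [0,0,0.011],"rotation": [0,0,0],"gripper": 0.2},
    {"translation": [0,0,0.011],"rotation": [0,0,0],"gripper": 0.2},
    {"translation": [0,0,0.011],"rotation": [0,0,0],"gripper": 0.2},
    {"translation": [0,0,0.011],"rotation": [0,0,0],"gripper": 0.2}
  ]
}}

```text
time_s: 9.88
eef_pos: [0.4892, -0.3858, 0.0026]
tcp_rot: [-3.141, -0.0, -1.585]
ft_force: [0.8, 0.4, 4.2]
width: 0.405
```

```bash
python3 - <<'E'
from h import *
c=cam('wrist','w8.png')
E
```

```text
(no output)
```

View pics/w8.png

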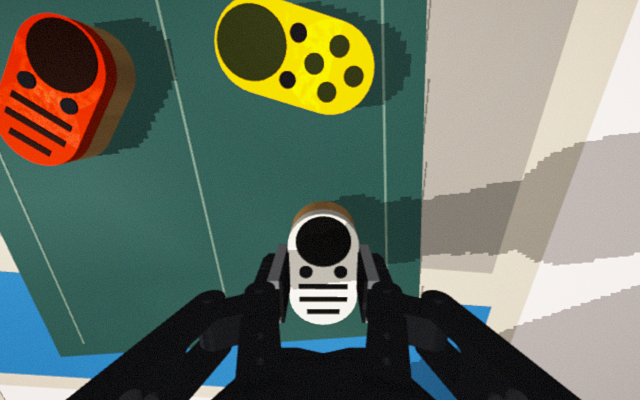

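Call:
{"method": "apply_moves", "body": {
  "steps": [
    {"translation": [0,0,0],"rotation": [0,0,0],"gripper": 0.62},
    {"translation": [0,0,0],"rotation": [0,0,0],"gripper": 0.62},
    {"translation": [0,0,0],"rotation": [0,0,0],"gripper": 0.62},
    {"translation": [0,0,0],"rotation": [0,0,0],"gripper": 0.62}
  ]
}}

```text
time_s: 10.42
eef_pos: [0.489, -0.3856, 0.0023]
tcp_rot: [3.141, 0.0, -1.585]
ft_force: [0.4, -0.1, -1.1]
width: 0.62
```

Call:
{"method": "apply_moves", "body": {
  "steps": [
    {"translation": [0,0,0.002],"rotation": [0,0,0],"gripper": 0.62},
    {"translation": [0,0,0.003],"rotation": [0,0,0],"gripper": 0.62},
    {"translation": [0,0,0.003],"rotation": [0,0,0],"gripper": 0.62}
  ]
}}

```text
time_s: 10.8
eef_pos: [0.489, -0.3856, -0.0008]
tcp_rot: [3.141, 0.0, -1.585]
ft_force: [0.8, 0.1, -0.5]
width: 0.616
```

```bash
python3 - <<'E'
from h import *
c=cam('wrist','w9.png')
b=cam('side')['img']
cv2.imwrite('pics/d9.png',cv2.cvtColor(cv2.resize(b[100:190,340:430],None,fx=6,fy=6,interpolation=cv2.INTER_CUBIC),cv2.COLOR_RGB2BGR))
E
```

```text
(no output)
```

View pics/w9.png

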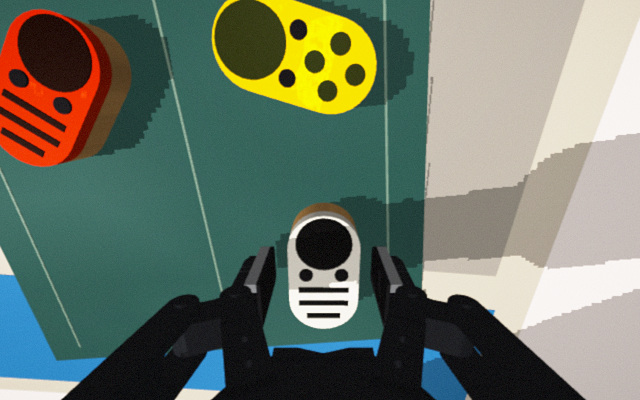

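View pics/d9.png

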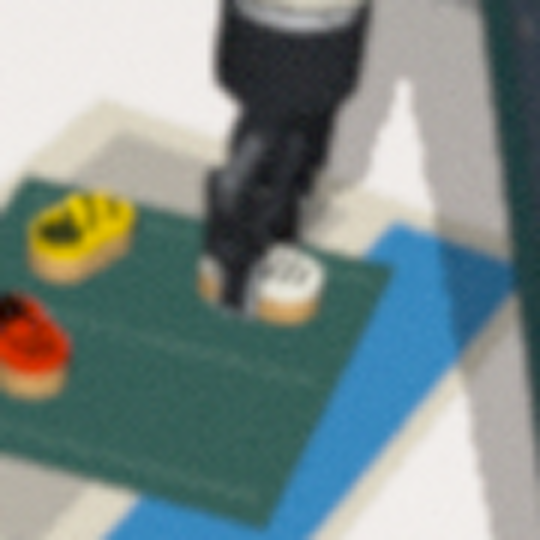

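```bash
python3 - <<'E'
from h import *
np.set_printoptions(precision=4,suppress=True)
d=cam('side');c=cam('wrist')
for y in (-.3595,-.354,-.35):
  o,r=ray(d,(379.7,151.3)); t=(y-o[1])/r[1]; print(y,o+t*r)
# mask outline on side: zebra top
print(proj(d,[.4894+.0,-.3857+.018,.023]),proj(d,[.4894,-.3857+.018,.003]),proj(d,[.4894-.02,-.3677,.003]))
for n,v in masks(c,.023,matroi(c)).items(): print(n,v)
E
```

```text
-0.3595 [ 0.486  -0.3595  0.0103]
-0.354 [ 0.4843 -0.354   0.0144]
-0.35 [ 0.483  -0.35    0.0174]
[[380.1137 146.4143]] [[379.4199 151.5301]] [[385.2272 153.3201]]
tiger [(0.5767239990234375, -0.2739896240234375, np.float64(-0.3591911888633472), 64.88887023925781, 41.18556213378906, array([54.2353, 89.7059]))]
leopard [(0.5916743774414063, -0.37547760009765624, np.float64(1.2699605900534747), 66.3545913696289, 37.25750732421875, array([310.2619,  66.2619]))]
zebra [(0.4858481750488281, -0.43988555908203125, np.float64(0.11219040467527952), 24.841938018798828, 7.742433071136475, array([428.75  , 282.5833])), (0.48947122192382814, -0.38518075561523435, np.float64(-0.014488661594466379), 65.97154235839844, 36.5729866027832, array([324.9231, 272.5641])), (0.5617511596679687, -0.431034423828125, np.float64(0.1395094939667192), 62.27622985839844, 3.8747923374176025, array([428.4444, 127.7778]))]
giraffe [(0.5777345581054687, -0.2875371398925781, np.float64(-0.936924639150932), 8.715710639953613, 4.228711128234863, array([84.5, 96.3])), (0.5721419677734375, -0.269544921875, np.float64(0.9246029917354623), 28.567203521728516, 18.045654296875, array([ 41.7692, 111.8462]))]
```

Call:
{"method": "apply_moves", "body": {
  "steps": [
    {"translation": [0,0,-0.004],"rotation": [0,0,0],"gripper": 0.62},
    {"translation": [0,0,-0.004],"rotation": [0,0,0],"gripper": 0.62},
    {"translation": [0,0,-0.004],"rotation": [0,0,0],"gripper": 0.3},
    {"translation": [0,0,-0.004],"rotation": [0,0,0],"gripper": 0.3},
    {"translation": [0,0,-0.004],"rotation": [0,0,0],"gripper": 0.3},
    {"translation": [0,0,-0.004],"rotation": [0,0,0],"gripper": 0.3},
    {"translation": [0,0,-0.004],"rotation": [0,0,0],"gripper": 0.3},
    {"translation": [0,0,-0.03],"rotation": [0,0,0],"gripper": 0.3},
    {"translation": [0,0,-0.07],"rotation": [0,0,0],"gripper": 0.3},
    {"translation": [0,0,-0.1],"rotation": [0,0,0],"gripper": 0.3},
    {"translation": [0,0,-0.1],"rotation": [0,0,0],"gripper": 0.3}
  ],
  "grip_force": 60
}}

```text
time_s: 12.38
eef_pos: [0.4904, -0.387, 0.1017]
tcp_rot: [-3.138, -0.003, -1.585]
ft_force: [-0.1, 0.1, -0.7]
width: 0.403
```

```bash
python3 - <<'E'
from h import *
c=cam('wrist','w10.png')
b=cam('side')['img']
cv2.imwrite('pics/d10.png',cv2.cvtColor(cv2.resize(b[70:190,320:440],None,fx=5,fy=5,interpolation=cv2.INTER_CUBIC),cv2.COLOR_RGB2BGR))
go(.475,.0085,.1,-1.638)
go(.475,.0085,.1,-1.638+np.pi)
E
```

```text
go [-0.3936  0.0194 -0.0009] [0. 0. 3.] rows 6.305033364998249 0.28208034793274434
go [-0.3936  0.0194 -0.0009] [  -0.    0. -177.] rows 6.305033364998249 16.540376953309213
```

View pics/w10.png

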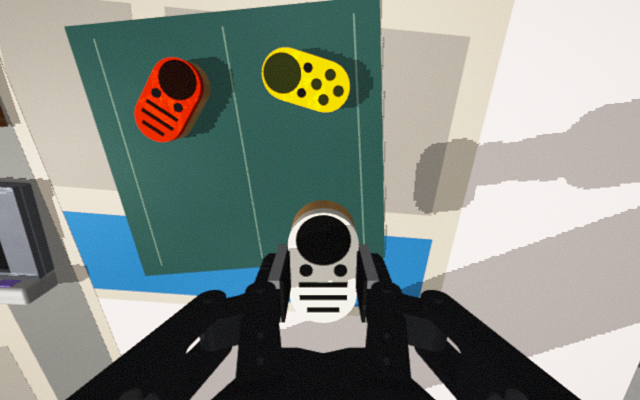

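View pics/d10.png

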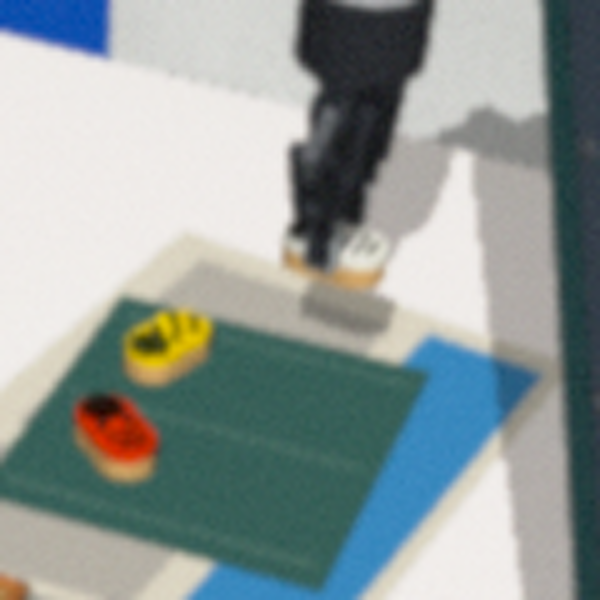

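```bash
python3 - <<'E'
from h import *
go(.4802,.0884,.1,-1.638)
E
```

```text
go [-0.4736  0.0154 -0.0009] [0. 0. 3.] rows 7.580836367368324 0.28208034793274434
```

Call:
{"method": "apply_moves", "body": {
  "steps": [
    {"translation": [-0.05,0.002,0],"rotation": [0,0,3],"gripper": 0.3},
    {"translation": [-0.1,0.004,0],"rotation": [0,0,3],"gripper": 0.3},
    {"translation": [-0.15,0.005,0],"rotation": [0,0,3],"gripper": 0.3},
    {"translation": [-0.2,0.007,0],"rotation": [0,0,3],"gripper": 0.3},
    {"translation": [-0.25,0.008,0],"rotation": [0,0,3],"gripper": 0.3},
    {"translation": [-0.3,0.01,0],"rotation": [0,0,3],"gripper": 0.3},
    {"translation": [-0.35,0.012,0],"rotation": [0,0,3],"gripper": 0.3},
    {"translation": [-0.4,0.013,0],"rotation": [0,0,3],"gripper": 0.3},
    {"translation": [-0.44,0.015,0],"rotation": [0,0,3],"gripper": 0.3},
    {"translation": [-0.465,0.0154,0],"rotation": [0,0,3],"gripper": 0.3},
    {"translation": [-0.4736,0.0154,0],"rotation": [0,0,3],"gripper": 0.3},
    {"translation": [-0.4736,0.0154,0],"rotation": [0,0,3],"gripper": 0.3}
  ]
}}

```text
time_s: 13.98
eef_pos: [0.4799, 0.088, 0.0986]
tcp_rot: [3.14, -0.0, -1.637]
ft_force: [-0.5, -1.0, -0.2]
width: 0.4
```

```bash
python3 - <<'E'
from h import *
c=cam('wrist','w11.png')
go(.4802,.0884,.013,-1.638)
E
```

```text
go [-0.0009 -0.0001  0.0858] [ 0.1 -0.   0. ] rows 1.373276468880713 0.007513332561438129
```

View pics/w11.png

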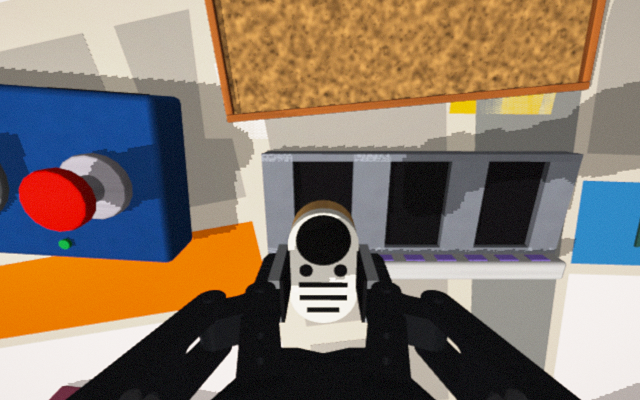

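Call:
{"method": "apply_moves", "body": {
  "steps": [
    {"translation": [0,0,0.04],"rotation": [0,0,0],"gripper": 0.3},
    {"translation": [0,0,0.07],"rotation": [0,0,0],"gripper": 0.3},
    {"translation": [0,0,0.08],"rotation": [0,0,0],"gripper": 0.3},
    {"translation": [0,0,0.085],"rotation": [0,0,0],"gripper": 0.3},
    {"translation": [0,0,0.085],"rotation": [0,0,0],"gripper": 0.3}
  ]
}}

```text
time_s: 14.65
eef_pos: [0.4811, 0.0878, 0.0149]
tcp_rot: [-3.141, 0.0, -1.638]
ft_force: [-0.1, 0.0, -0.8]
width: 0.405
```

```bash
python3 - <<'E'
from h import *
c=cam('wrist','w12.png')
E
```

```text
(no output)
```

View pics/w12.png

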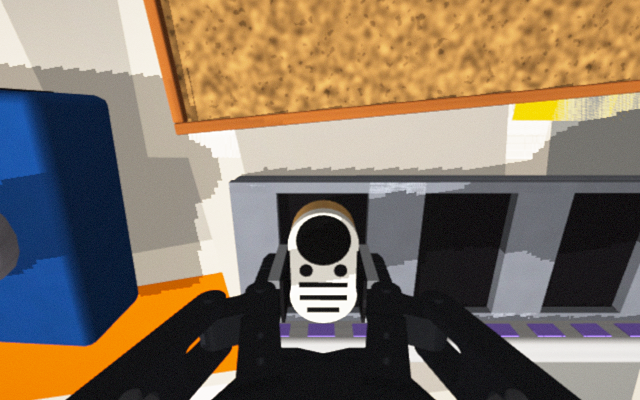

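Call:
{"method": "apply_moves", "body": {
  "steps": [
    {"translation": [0,0,0.0025],"rotation": [0,0,0],"gripper": 0.3},
    {"translation": [0,0,0.0025],"rotation": [0,0,0],"gripper": 0.3},
    {"translation": [0,0,0.0025],"rotation": [0,0,0],"gripper": 0.55},
    {"translation": [0,0,0.0025],"rotation": [0,0,0],"gripper": 0.55},
    {"translation": [0,0,0.0025],"rotation": [0,0,0],"gripper": 0.55},
    {"translation": [0,0,-0.03],"rotation": [0,0,0],"gripper": 0.62},
    {"translation": [0,0,-0.085],"rotation": [0,0,0],"gripper": 0.62},
    {"translation": [0,0,-0.14],"rotation": [0,0,0],"gripper": 0.62},
    {"translation": [0,0,-0.14],"rotation": [0,0,0],"gripper": 0.62}
  ]
}}

```text
time_s: 15.82
eef_pos: [0.4839, 0.0883, 0.1586]
tcp_rot: [-3.133, 0.001, -1.638]
ft_force: [-0.3, -0.2, -0.2]
width: 0.617
```

```bash
python3 - <<'E'
from h import *
c=cam('wrist','w13.png')
im=cv2.cvtColor(c['img'],cv2.COLOR_RGB2BGR)
go(.5783,-.2702,.12,-2.205)
cd=cam('side')
for n,v in masks(cd,.023,matroi(cd)).items(): print(n,v)
E
```

```text
go [ 0.3512 -0.1198  0.0366] [-0.2  0.1 32.5] rows 5.966051401329651 3.038239275511378
tiger [(0.5726165771484375, -0.2673218994140625, np.float64(-0.5745980441572076), 62.893272399902344, 35.60092544555664, array([343.25, 156.5 ]))]
leopard [(0.5853101806640625, -0.3707838134765625, np.float64(1.3675289586979447), 65.83548736572266, 38.160667419433594, array([354.54545455, 137.27272727]))]
zebra []
giraffe []
```

View pics/w13.png

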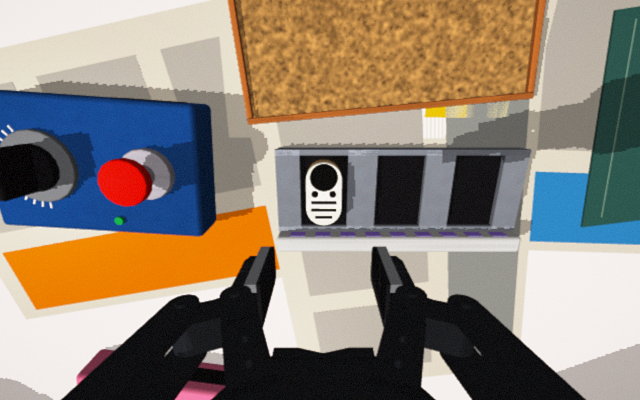

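Zebra is in pocket 2 at (323,192). Next the tiger.

Call:
{"method": "apply_moves", "body": {
  "steps": [
    {"translation": [0.06,-0.02,0],"rotation": [0,0,9],"gripper": 0.62},
    {"translation": [0.12,-0.04,0],"rotation": [0,0,18],"gripper": 0.62},
    {"translation": [0.18,-0.06,0],"rotation": [0,0,27],"gripper": 0.62},
    {"translation": [0.24,-0.08,0.01],"rotation": [0,0,32.5],"gripper": 0.62},
    {"translation": [0.3,-0.1,0.02],"rotation": [0,0,32.5],"gripper": 0.62},
    {"translation": [0.351,-0.12,0.036],"rotation": [0,0,32.5],"gripper": 0.62},
    {"translation": [0.351,-0.12,0.036],"rotation": [0,0,32.5],"gripper": 0.62},
    {"translation": [0.351,-0.12,0.036],"rotation": [0,0,32.5],"gripper": 0.62},
    {"translation": [0.351,-0.12,0.036],"rotation": [0,0,32.5],"gripper": 0.62}
  ]
}}

```text
time_s: 17.05
eef_pos: [0.5759, -0.2683, 0.1177]
tcp_rot: [3.139, 0.0, -2.204]
ft_force: [-0.1, 0.6, 0.9]
width: 0.618
```

```bash
python3 - <<'E'
from h import *
c=cam('wrist','w14.png')
M=masks(c,.023,matroi(c)); print(M['tiger'],M['leopard'])
t=M['tiger'][0]; go(t[0],t[1],.003,t[2]-np.pi/2)
E
```

```text
[(0.5786416015625, -0.27033975219726564, np.float64(-0.6327782602794052), 66.14828491210938, 36.69953918457031, array([325.74074074, 195.44444444]))] [(0.5914505004882813, -0.37520263671875, np.float64(1.2650806136720134), 66.75362396240234, 36.79129409790039, array([420.3030303 , 111.27272727]))]
go [ 0.0002 -0.0032  0.1152] [0.1 0.  0. ] rows 1.8434740156302118 0.007435702073435722
```

View pics/w14.png

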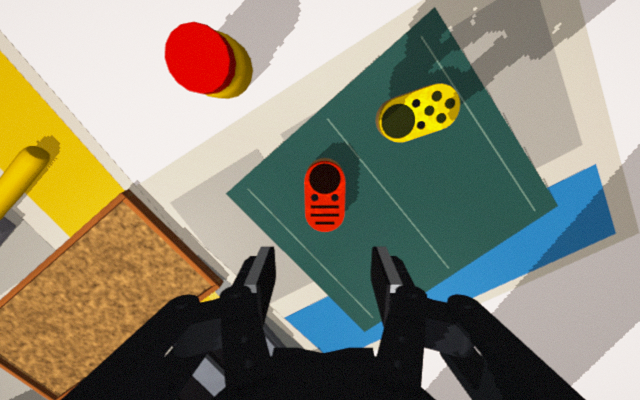

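Call:
{"method": "apply_moves", "body": {
  "steps": [
    {"translation": [0,-0.003,0.04],"rotation": [0,0,0],"gripper": 0.62},
    {"translation": [0,-0.003,0.08],"rotation": [0,0,0],"gripper": 0.62},
    {"translation": [0,-0.003,0.105],"rotation": [0,0,0],"gripper": 0.62},
    {"translation": [0,-0.003,0.115],"rotation": [0,0,0],"gripper": 0.62},
    {"translation": [0,-0.003,0.115],"rotation": [0,0,0],"gripper": 0.62},
    {"translation": [0,-0.003,0.115],"rotation": [0,0,0],"gripper": 0.62}
  ]
}}

```text
time_s: 17.85
eef_pos: [0.5802, -0.2722, 0.0048]
tcp_rot: [-3.139, 0.0, -2.204]
ft_force: [0.3, -0.3, -0.7]
width: 0.619
```

```bash
python3 - <<'E'
from h import *
c=cam('wrist','w15.png')
M=masks(c,.023,matroi(c)); print(M['tiger'])
t=M['tiger'][0]; go(t[0],t[1],.003,t[2]-np.pi/2)
E
```

```text
[(0.5789948120117188, -0.270539794921875, np.float64(-0.6394798388464809), 68.15521240234375, 36.307640075683594, array([325.88888889, 274.30555556]))]
go [-0.0007  0.0021  0.0018] [-0.1  0.   0.3] rows 0.045486866281637534 0.032453877356105144
```

View pics/w15.png

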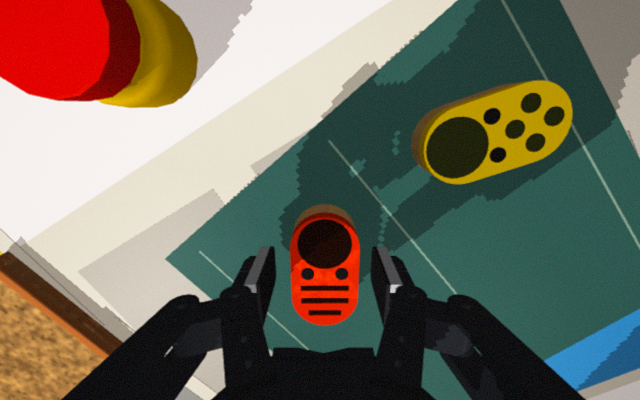

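Call:
{"method": "apply_moves", "body": {
  "steps": [
    {"translation": [-0.0007,0.002,0.0015],"rotation": [0,0,0],"gripper": 0.62},
    {"translation": [-0.0007,0.002,0.0015],"rotation": [0,0,0],"gripper": 0.3},
    {"translation": [-0.0007,0.002,0.0015],"rotation": [0,0,0],"gripper": 0.3},
    {"translation": [-0.0007,0.002,0.0015],"rotation": [0,0,0],"gripper": 0.3},
    {"translation": [-0.0007,0.002,0.0015],"rotation": [0,0,0],"gripper": 0.3},
    {"translation": [-0.0007,0.002,0.0015],"rotation": [0,0,0],"gripper": 0.3},
    {"translation": [0,0.002,-0.03],"rotation": [0,0,0],"gripper": 0.3},
    {"translation": [0,0.002,-0.07],"rotation": [0,0,0],"gripper": 0.3},
    {"translation": [0,0.002,-0.1],"rotation": [0,0,0],"gripper": 0.3},
    {"translation": [0,0.002,-0.1],"rotation": [0,0,0],"gripper": 0.3},
    {"translation": [0,0.002,-0.1],"rotation": [0,0,0],"gripper": 0.3}
  ]
}}

```text
time_s: 19.27
eef_pos: [0.577, -0.2704, 0.1026]
tcp_rot: [3.14, -0.0, -2.205]
ft_force: [-0.5, -0.3, -0.6]
width: 0.4
```

```bash
python3 - <<'E'
from h import *
go(.4748,.0085,.1,-1.638)
E
```

```text
go [-0.1641  0.2475  0.0029] [  0.1   0.  -32.5] rows 4.752089022059408 3.0359672672914533
```

Call:
{"method": "apply_moves", "body": {
  "steps": [
    {"translation": [-0.026,0.04,0.0],"rotation": [0,0,-8],"gripper": 0.3},
    {"translation": [-0.052,0.08,0.0],"rotation": [0,0,-16],"gripper": 0.3},
    {"translation": [-0.08,0.12,0.0],"rotation": [0,0,-24],"gripper": 0.3},
    {"translation": [-0.106,0.16,0.0],"rotation": [0,0,-32.5],"gripper": 0.3},
    {"translation": [-0.133,0.2,0.0],"rotation": [0,0,-32.5],"gripper": 0.3},
    {"translation": [-0.153,0.23,0.0],"rotation": [0,0,-32.5],"gripper": 0.3},
    {"translation": [-0.164,0.2475,0.0],"rotation": [0,0,-32.5],"gripper": 0.3},
    {"translation": [-0.164,0.2475,0.0],"rotation": [0,0,-32.5],"gripper": 0.3},
    {"translation": [-0.164,0.2475,0.0],"rotation": [0,0,-32.5],"gripper": 0.3},
    {"translation": [-0.164,0.2475,0.0],"rotation": [0,0,-32.5],"gripper": 0.3}
  ]
}}

```text
time_s: 20.52
eef_pos: [0.4758, 0.0072, 0.1032]
tcp_rot: [3.142, -0.0, -1.639]
ft_force: [0.7, -0.0, 0.2]
width: 0.403
```

```bash
python3 - <<'E'
from h import *
c=cam('wrist','w16.png')
go(.4748,.0085,.013,-1.638)
E
```

```text
go [-0.0012  0.0011  0.0902] [ 0. -0. -0.] rows 1.443715912339788 0.004109224068980588
```

View pics/w16.png

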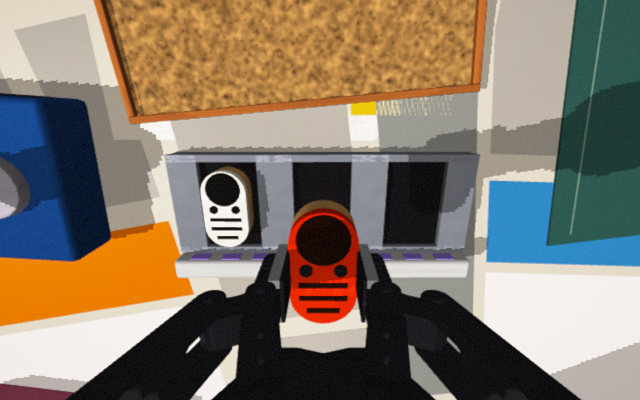

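Call:
{"method": "apply_moves", "body": {
  "steps": [
    {"translation": [-0.0012,0.001,0.04],"rotation": [0,0,0],"gripper": 0.3},
    {"translation": [-0.0012,0.001,0.075],"rotation": [0,0,0],"gripper": 0.3},
    {"translation": [-0.0012,0.001,0.085],"rotation": [0,0,0],"gripper": 0.3},
    {"translation": [-0.0012,0.001,0.089],"rotation": [0,0,0],"gripper": 0.3},
    {"translation": [-0.0012,0.001,0.089],"rotation": [0,0,0],"gripper": 0.3}
  ]
}}

```text
time_s: 21.2
eef_pos: [0.4752, 0.0091, 0.015]
tcp_rot: [-3.14, 0.0, -1.638]
ft_force: [-0.4, -0.3, -0.3]
width: 0.401
```

Call:
{"method": "apply_moves", "body": {
  "steps": [
    {"translation": [0,0,0.0025],"rotation": [0,0,0],"gripper": 0.3},
    {"translation": [0,0,0.0025],"rotation": [0,0,0],"gripper": 0.3},
    {"translation": [0,0,0.0025],"rotation": [0,0,0],"gripper": 0.55},
    {"translation": [0,0,0.0025],"rotation": [0,0,0],"gripper": 0.55},
    {"translation": [0,0,0.0025],"rotation": [0,0,0],"gripper": 0.55},
    {"translation": [0,0,-0.03],"rotation": [0,0,0],"gripper": 0.62},
    {"translation": [0,0,-0.085],"rotation": [0,0,0],"gripper": 0.62},
    {"translation": [0,0,-0.12],"rotation": [0,0,0],"gripper": 0.62},
    {"translation": [0,0,-0.12],"rotation": [0,0,0],"gripper": 0.62}
  ]
}}

```text
time_s: 22.32
eef_pos: [0.4768, 0.0091, 0.1371]
tcp_rot: [-3.135, -0.0, -1.638]
ft_force: [0.2, 0.6, -1.7]
width: 0.624
```

```bash
python3 - <<'E'
from h import *
c=cam('wrist','w17.png')
go(.5913,-.3754,.12,1.268-np.pi/2)
go(.5913,-.3754,.12,1.268-np.pi*1.5)
cd=cam('side')
for n,v in masks(cd,.023,matroi(cd)).items(): print(n,v)
E
```

```text
go [ 0.376  -0.1413  0.0159] [ -0.1  -0.1 -76.5] rows 6.431766722144022 7.147698024715254
go [ 0.376  -0.1413  0.0159] [-1.000e-01  2.000e-01  1.035e+02] rows 6.431766722144022 9.674756846345362
tiger []
leopard []
zebra []
giraffe []
```

View pics/w17.png

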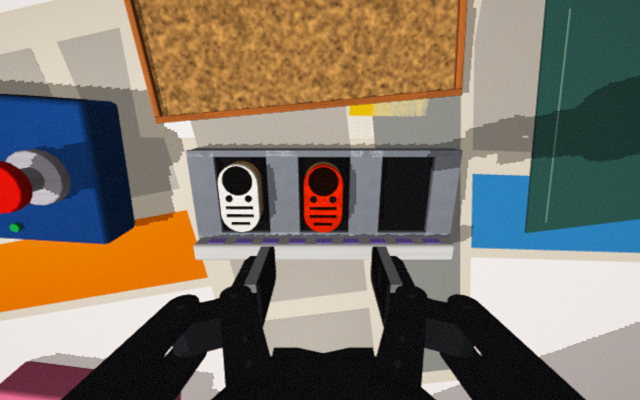

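Tiger is in pocket 1 at (323,197). Next the leopard.

Call:
{"method": "apply_moves", "body": {
  "steps": [
    {"translation": [0.04,-0.01,-0.02],"rotation": [0,0,-9],"gripper": 0.62},
    {"translation": [0.09,-0.03,-0.02],"rotation": [0,0,-19],"gripper": 0.62},
    {"translation": [0.14,-0.05,-0.02],"rotation": [0,0,-29],"gripper": 0.62},
    {"translation": [0.19,-0.07,-0.02],"rotation": [0,0,-39],"gripper": 0.62},
    {"translation": [0.24,-0.09,-0.02],"rotation": [0,0,-49],"gripper": 0.62},
    {"translation": [0.29,-0.11,-0.02],"rotation": [0,0,-59],"gripper": 0.62},
    {"translation": [0.34,-0.13,0.0],"rotation": [0,0,-68],"gripper": 0.62},
    {"translation": [0.376,-0.141,0.01],"rotation": [0,0,-76.5],"gripper": 0.62},
    {"translation": [0.376,-0.141,0.01],"rotation": [0,0,-76.5],"gripper": 0.62},
    {"translation": [0.376,-0.141,0.01],"rotation": [0,0,-76.5],"gripper": 0.62},
    {"translation": [0.376,-0.141,0.01],"rotation": [0,0,-76.5],"gripper": 0.62}
  ]
}}

```text
time_s: 23.8
eef_pos: [0.5896, -0.3738, 0.124]
tcp_rot: [-3.141, 0.001, -0.302]
ft_force: [-0.1, -0.4, 0.4]
width: 0.615
```

```bash
python3 - <<'E'
from h import *
c=cam('wrist','w18.png')
M=masks(c,.023,matroi(c)); print(M['leopard'])
t=M['leopard'][0]; go(t[0],t[1],.003,t[2]-np.pi/2)
E
```

```text
[(0.59115576171875, -0.3751722412109375, np.float64(1.2911473681055998), 67.28822326660156, 36.358333587646484, array([323.57692308, 200.34615385]))]
go [0.0016 0.0008 0.1214] [-0.   0.  -1.3] rows 1.9427613402498511 0.11995886881917546
```

View pics/w18.png

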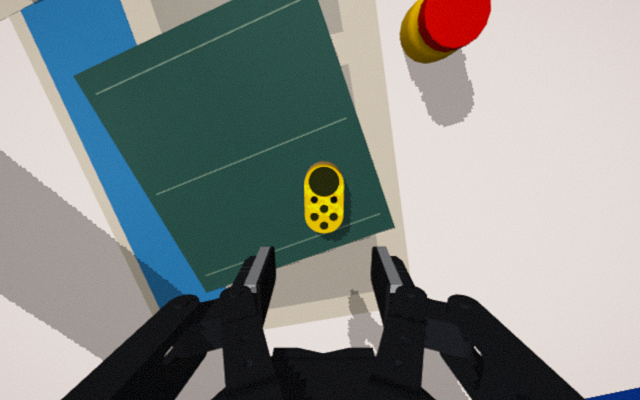

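Call:
{"method": "apply_moves", "body": {
  "steps": [
    {"translation": [0.001,0,0.04],"rotation": [0,0,0],"gripper": 0.62},
    {"translation": [0.001,0,0.08],"rotation": [0,0,0],"gripper": 0.62},
    {"translation": [0.001,0,0.11],"rotation": [0,0,0],"gripper": 0.62},
    {"translation": [0.001,0,0.12],"rotation": [0,0,0],"gripper": 0.62},
    {"translation": [0.001,0,0.12],"rotation": [0,0,0],"gripper": 0.62},
    {"translation": [0.001,0,0.12],"rotation": [0,0,0],"gripper": 0.62}
  ]
}}

```text
time_s: 24.6
eef_pos: [0.5921, -0.3762, 0.0061]
tcp_rot: [3.141, -0.003, -0.302]
ft_force: [0.5, 0.7, 0.7]
width: 0.62
```

```bash
python3 - <<'E'
from h import *
c=cam('wrist','w19.png')
M=masks(c,.023,matroi(c)); print(M['leopard'])
t=M['leopard'][0]; go(t[0],t[1],.003,t[2]-np.pi/2)
E
```

```text
[(0.5915283203125, -0.37451068115234376, np.float64(1.2717350542877943), 67.8830337524414, 36.5233039855957, array([318.325, 264.45 ]))]
go [-0.0011 -0.0016  0.0032] [ 0.1 -0.2 -0.2] rows 0.0596154233853609 0.023729962895897242
```

View pics/w19.png

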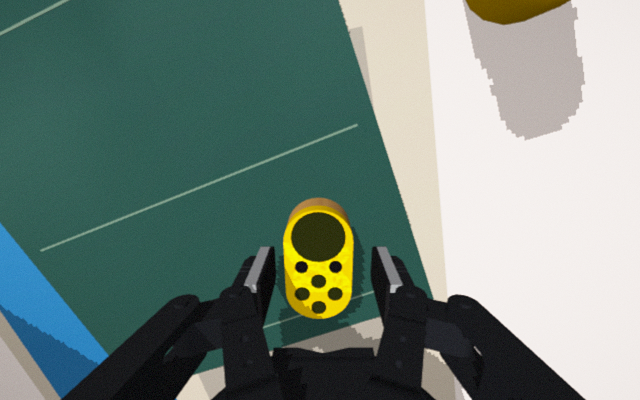

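Call:
{"method": "apply_moves", "body": {
  "steps": [
    {"translation": [-0.0011,-0.0016,0.003],"rotation": [0,0,0],"gripper": 0.62},
    {"translation": [-0.0011,-0.0016,0.003],"rotation": [0,0,0],"gripper": 0.62},
    {"translation": [-0.0011,-0.0016,0.003],"rotation": [0,0,0],"gripper": 0.3},
    {"translation": [-0.0011,-0.0016,0.003],"rotation": [0,0,0],"gripper": 0.3},
    {"translation": [-0.0011,-0.0016,0.003],"rotation": [0,0,0],"gripper": 0.3},
    {"translation": [-0.0011,-0.0016,0.003],"rotation": [0,0,0],"gripper": 0.3},
    {"translation": [-0.0011,-0.0016,0.003],"rotation": [0,0,0],"gripper": 0.3},
    {"translation": [0,0,-0.03],"rotation": [0,0,0],"gripper": 0.3},
    {"translation": [0,0,-0.07],"rotation": [0,0,0],"gripper": 0.3},
    {"translation": [0,0,-0.1],"rotation": [0,0,0],"gripper": 0.3},
    {"translation": [0,0,-0.1],"rotation": [0,0,0],"gripper": 0.3},
    {"translation": [0,0,-0.1],"rotation": [0,0,0],"gripper": 0.3}
  ]
}}

```text
time_s: 26.15
eef_pos: [0.5901, -0.375, 0.1031]
tcp_rot: [-3.141, 0.002, -0.303]
ft_force: [0.7, 0.4, -0.8]
width: 0.402
```

```bash
python3 - <<'E'
from h import *
go(.4692,-.0712,.1,-1.638)
E
```

```text
go [-0.206  -0.2539  0.0037] [ 0.   0.1 76.5] rows 5.231532947336314 7.151007700556398
```

Call:
{"method": "apply_moves", "body": {
  "steps": [
    {"translation": [-0.026,-0.032,-0.01],"rotation": [0,0,9],"gripper": 0.3},
    {"translation": [-0.052,-0.064,-0.01],"rotation": [0,0,18],"gripper": 0.3},
    {"translation": [-0.078,-0.096,-0.01],"rotation": [0,0,28],"gripper": 0.3},
    {"translation": [-0.104,-0.128,-0.01],"rotation": [0,0,38],"gripper": 0.3},
    {"translation": [-0.13,-0.16,-0.01],"rotation": [0,0,48],"gripper": 0.3},
    {"translation": [-0.156,-0.192,-0.01],"rotation": [0,0,58],"gripper": 0.3},
    {"translation": [-0.18,-0.224,-0.01],"rotation": [0,0,68],"gripper": 0.3},
    {"translation": [-0.206,-0.254,0],"rotation": [0,0,76.5],"gripper": 0.3},
    {"translation": [-0.206,-0.254,0],"rotation": [0,0,76.5],"gripper": 0.3},
    {"translation": [-0.206,-0.254,0],"rotation": [0,0,76.5],"gripper": 0.3},
    {"translation": [-0.206,-0.254,0],"rotation": [0,0,76.5],"gripper": 0.3}
  ]
}}

```text
time_s: 27.52
eef_pos: [0.4708, -0.0727, 0.1043]
tcp_rot: [-3.141, -0.0, -1.638]
ft_force: [0.6, -0.0, -0.6]
width: 0.403
```

```bash
python3 - <<'E'
from h import *
c=cam('wrist','w20.png')
go(.4692,-.0712,.013,-1.638)
E
```

```text
go [-0.0014  0.0017  0.0913] [-0. -0. -0.] rows 1.4618582051539912 0.003043756423536343
```

View pics/w20.png

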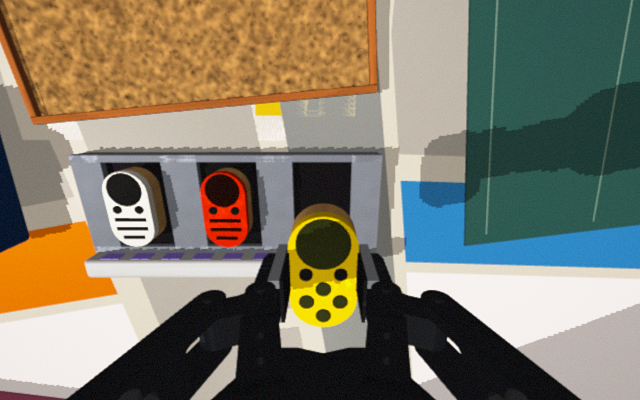

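Call:
{"method": "apply_moves", "body": {
  "steps": [
    {"translation": [-0.0014,0.001,0.04],"rotation": [0,0,0],"gripper": 0.3},
    {"translation": [-0.0014,0.001,0.075],"rotation": [0,0,0],"gripper": 0.3},
    {"translation": [-0.0014,0.001,0.086],"rotation": [0,0,0],"gripper": 0.3},
    {"translation": [-0.0014,0.001,0.09],"rotation": [0,0,0],"gripper": 0.3},
    {"translation": [-0.0014,0.001,0.09],"rotation": [0,0,0],"gripper": 0.3}
  ]
}}

```text
time_s: 28.2
eef_pos: [0.4699, -0.0707, 0.015]
tcp_rot: [-3.14, -0.0, -1.638]
ft_force: [-0.4, 0.8, 0.1]
width: 0.403
```

Call:
{"method": "apply_moves", "body": {
  "steps": [
    {"translation": [0,0,0.0025],"rotation": [0,0,0],"gripper": 0.3},
    {"translation": [0,0,0.0025],"rotation": [0,0,0],"gripper": 0.3},
    {"translation": [0,0,0.0025],"rotation": [0,0,0],"gripper": 0.55},
    {"translation": [0,0,0.0025],"rotation": [0,0,0],"gripper": 0.55},
    {"translation": [0,0,0.0025],"rotation": [0,0,0],"gripper": 0.55},
    {"translation": [0,0,-0.03],"rotation": [0,0,0],"gripper": 0.62},
    {"translation": [0,0,-0.085],"rotation": [0,0,0],"gripper": 0.62},
    {"translation": [0,0,-0.14],"rotation": [0,0,0],"gripper": 0.62},
    {"translation": [0,0,-0.18],"rotation": [0,0,0],"gripper": 0.62},
    {"translation": [0,0,-0.18],"rotation": [0,0,0],"gripper": 0.62}
  ]
}}

```text
time_s: 29.45
eef_pos: [0.4716, -0.071, 0.1977]
tcp_rot: [-3.134, -0.002, -1.638]
ft_force: [0.8, -1.0, -1.2]
width: 0.621
```

```bash
python3 - <<'E'
from h import *
c=cam('wrist','w21.png')
go(.5317,.348,.24,-1.69)
E
```

```text
go [-0.4217 -0.0337 -0.0445] [-0.2 -0.   3. ] rows 6.806295278107872 0.28113809887400565
```

View pics/w21.png

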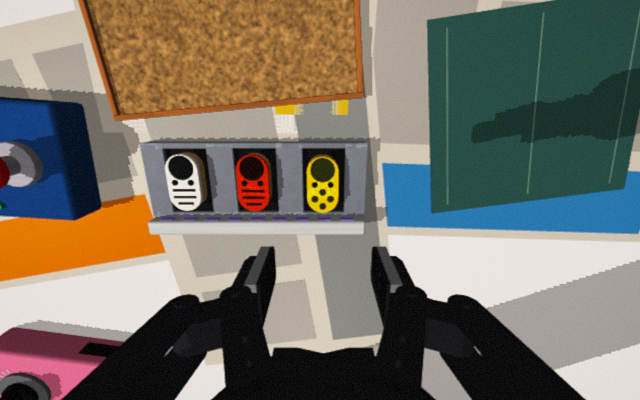

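All three masks lie in their pockets: (186,181), (254,182), (322,183). Now to the dial.

Call:
{"method": "apply_moves", "body": {
  "steps": [
    {"translation": [-0.06,-0.005,-0.05],"rotation": [0,0,3],"gripper": 0.5},
    {"translation": [-0.42,-0.034,-0.05],"rotation": [0,0,3],"gripper": 0.5},
    {"translation": [-0.42,-0.034,-0.05],"rotation": [0,0,3],"gripper": 0.5},
    {"translation": [-0.42,-0.034,-0.05],"rotation": [0,0,3],"gripper": 0.5},
    {"translation": [-0.42,-0.034,-0.05],"rotation": [0,0,3],"gripper": 0.5},
    {"translation": [-0.42,-0.034,-0.05],"rotation": [0,0,3],"gripper": 0.5},
    {"translation": [-0.42,-0.034,-0.05],"rotation": [0,0,3],"gripper": 0.5},
    {"translation": [-0.42,-0.034,-0.05],"rotation": [0,0,3],"gripper": 0.5},
    {"translation": [-0.42,-0.034,-0.05],"rotation": [0,0,3],"gripper": 0.5},
    {"translation": [-0.42,-0.034,-0.05],"rotation": [0,0,3],"gripper": 0.5}
  ]
}}

```text
time_s: 30.75
eef_pos: [0.5306, 0.3449, 0.2434]
tcp_rot: [3.14, -0.001, -1.691]
ft_force: [0.1, 0.1, -0.3]
width: 0.497
```

```bash
python3 - <<'E'
from h import *
np.set_printoptions(precision=4,suppress=True)
c=cam('wrist','w22.png');np.save('w22.npy',c,allow_pickle=True)
print(manip.sense()['eef_pos'],proj(c,[[.5317,.348,.089],[.5201,.2487,.085]]))
im=cv2.cvtColor(c['img'],cv2.COLOR_RGB2BGR)
cv2.imwrite('pics/w22c.png',cv2.resize(im[110:260,230:430],None,fx=4,fy=4,interpolation=cv2.INTER_CUBIC))
E
```

```text
[0.5308 0.3449 0.2439] [[320.3022 183.4189]
 [409.9702 182.081 ]]
```

View pics/w22.png

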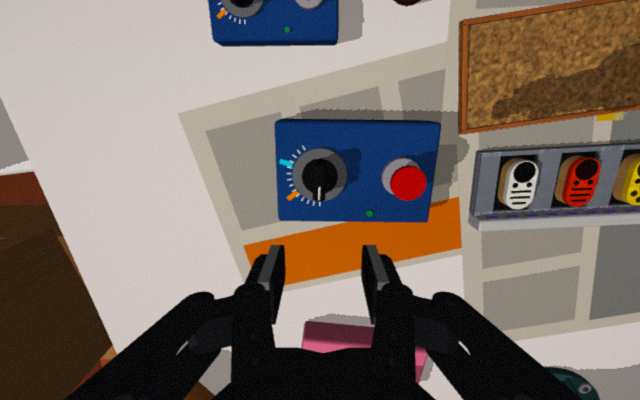

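View pics/w22c.png

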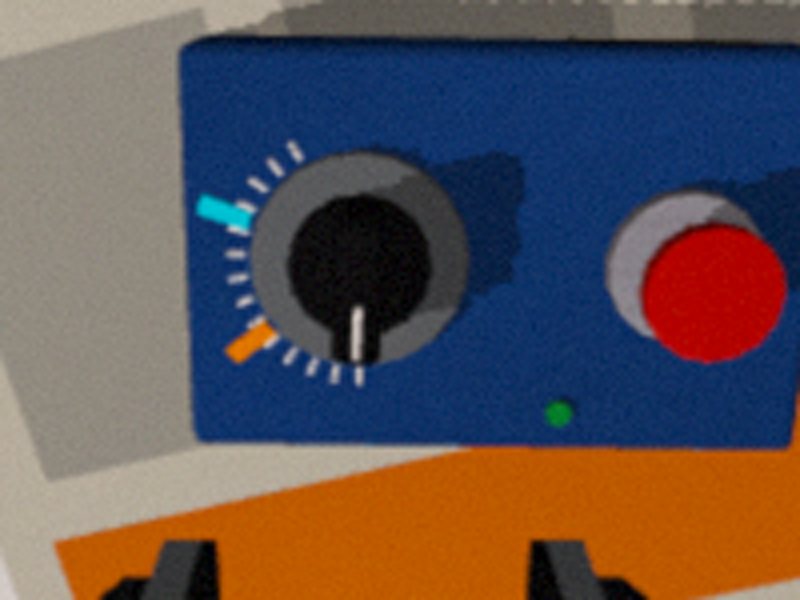

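```bash
python3 - <<'E'
from h import *
np.set_printoptions(precision=4,suppress=True)
c=np.load('w22.npy',allow_pickle=True).item(); img=c['img'];hsv=cv2.cvtColor(img,cv2.COLOR_RGB2HSV)
f=lambda u,v:(230+(u+.5)/4-.5,110+(v+.5)/4-.5)
P={}
for n,uv,z in [('ring',(359,257),.047),('knob',(360,265),.060),('ptr0',(359,308),.089),('ptr1',(356,358),.089),('tick0',(360,375),.0455),('amber',(251,341),.0455),('cyan',(224,213),.0455),('cBL',(197,440),.045),('cTL',(182,45),.045),('led',(558,413),.045),('last',(295,151),.0455)]:
    P[n]=onz(c,f(*uv),z); print(n,P[n])
m=cv2.inRange(hsv,(0,170,90),(8,255,255)); m[:, :380]=0; m[230:]=0;m[:150]=0
m[:,440:]=0
k=max(cv2.findContours(m,0,2)[0],key=cv2.contourArea);e=cv2.fitEllipse(k);print('plunger',e,onz(c,e[0],.085))
b=cv2.inRange(hsv,(105,120,30),(125,255,255)); z=np.zeros_like(b);z[110:225,270:445]=1;b*=z
k=max(cv2.findContours(b,0,2)[0],key=cv2.contourArea);h=cv2.approxPolyDP(cv2.convexHull(k),4,True).reshape(-1,2)
for p in h: print(p,onz(c,p,.045))
for n in ('amber','cyan','tick0','last'):
    d=P[n]-P['ring'];print(n,np.linalg.norm(d[:2]),np.arctan2(d[1],d[0]))
d=P['ptr1']-P['ptr0'];print('ptr',np.arctan2(d[1],d[0]),np.linalg.norm(d)); d=P['ptr1']-P['knob'];print(np.arctan2(d[1],d[0]),np.linalg.norm(d[:2]))
# plunger by two views
c2=np.load('w2.npy',allow_pickle=True).item();print(tri(c,e[0],c2,(201.5,210.1)))
E
```

```text
ring [0.5326 0.3493 0.047 ]
knob [0.5332 0.3488 0.06  ]
ptr0 [0.5282 0.3495 0.089 ]
ptr1 [0.5138 0.3521 0.089 ]
tick0 [0.4936 0.3539 0.0455]
amber [0.5092 0.387  0.0455]
cyan [0.551  0.3889 0.0455]
cBL [0.4775 0.4099 0.045 ]
cTL [0.6017 0.3931 0.045 ]
led [0.4726 0.2913 0.045 ]
last [0.5672 0.3645 0.0455]
plunger ((407.7458190917969, 182.42428588867188), (31.6385555267334, 34.52925491333008), 64.08760833740234) [0.52   0.2512 0.085 ]
[275 123] [0.5994 0.3937 0.045 ]
[439 123] [0.5761 0.2017 0.045 ]
[426 220] [0.4535 0.2176 0.045 ]
[280 219] [0.4782 0.4083 0.045 ]
amber 0.04434092145653373 2.12714559911904
cyan 0.043608941867591046 1.1355982065486472
tick0 0.039277774277271194 3.025275459556881
last 0.03770603269822676 0.414820361486253
ptr 2.9597440931451744 0.014595510450476848
2.9734908082109364 0.019681799835702438
(array([0.519 , 0.2503, 0.0817]), np.float64(5.126770566812565e-05))
```

Dial is at about (0.533,0.349) with its pointer near 0.06 rad. The zero direction from the amber, cyan and first-tick marks agrees at 3.03 rad. For joint 6 range I turn the gripper half round first.

Call:
{"method": "apply_moves", "body": {
  "steps": [
    {"translation": [0,0,0],"rotation": [0,0,-10],"gripper": 0.45},
    {"translation": [0,0,0],"rotation": [0,0,-20],"gripper": 0.45},
    {"translation": [0,0,0],"rotation": [0,0,-30],"gripper": 0.45},
    {"translation": [0,0,0],"rotation": [0,0,-40],"gripper": 0.45},
    {"translation": [0,0,0],"rotation": [0,0,-50],"gripper": 0.45},
    {"translation": [0,0,0],"rotation": [0,0,-60],"gripper": 0.45},
    {"translation": [0,0,0],"rotation": [0,0,-70],"gripper": 0.45},
    {"translation": [0,0,0],"rotation": [0,0,-80],"gripper": 0.45},
    {"translation": [0,0,0],"rotation": [0,0,-90],"gripper": 0.45},
    {"translation": [0,0,0],"rotation": [0,0,-100],"gripper": 0.45},
    {"translation": [0,0,0],"rotation": [0,0,-110],"gripper": 0.45},
    {"translation": [0,0,0],"rotation": [0,0,-110],"gripper": 0.45}
  ]
}}

```text
time_s: 32.3
eef_pos: [0.5312, 0.3453, 0.2446]
tcp_rot: [-3.142, 0.0, 0.227]
ft_force: [-0.0, 0.1, 0.2]
width: 0.455
```

Call:
{"method": "apply_moves", "body": {
  "steps": [
    {"translation": [0,0,0],"rotation": [0,0,-10],"gripper": 0.45},
    {"translation": [0,0,0],"rotation": [0,0,-20],"gripper": 0.45},
    {"translation": [0,0,0],"rotation": [0,0,-30],"gripper": 0.45},
    {"translation": [0,0,0],"rotation": [0,0,-40],"gripper": 0.45},
    {"translation": [0,0,0.02],"rotation": [0,0,-50],"gripper": 0.45},
    {"translation": [0,0,0.05],"rotation": [0,0,-60],"gripper": 0.45},
    {"translation": [0,0,0.08],"rotation": [0,0,-67],"gripper": 0.45},
    {"translation": [0,0,0.08],"rotation": [0,0,-67],"gripper": 0.45},
    {"translation": [0,0,0.08],"rotation": [0,0,-67],"gripper": 0.45}
  ]
}}

```text
time_s: 33.42
eef_pos: [0.5318, 0.3465, 0.1655]
tcp_rot: [3.141, -0.001, 1.395]
ft_force: [0.6, -0.2, 0.3]
width: 0.453
```

```bash
python3 - <<'E'
from h import *
np.set_printoptions(precision=4,suppress=True)
c=cam('wrist','w23.png');np.save('w23.npy',c,allow_pickle=True)
print(manip.sense()['joints'])
go(.5328,.349,.063,1.395)
im=cv2.cvtColor(c['img'],cv2.COLOR_RGB2BGR)
cv2.imwrite('pics/w23c.png',cv2.resize(im[100:280,210:430],None,fx=3.3,fy=3.3,interpolation=cv2.INTER_CUBIC))
E
```

```text
[ 0.4687  0.4609  1.4988  0.0001  1.1795 -0.9269]
go [0.0022 0.0001 0.103 ] [ 0.1 -0.1  0. ] rows 1.6488322783907654 0.013523689158053066
```

View pics/w23.png

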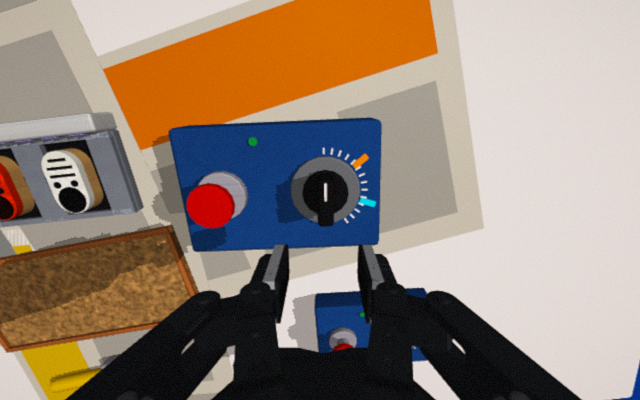

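View pics/w23c.png

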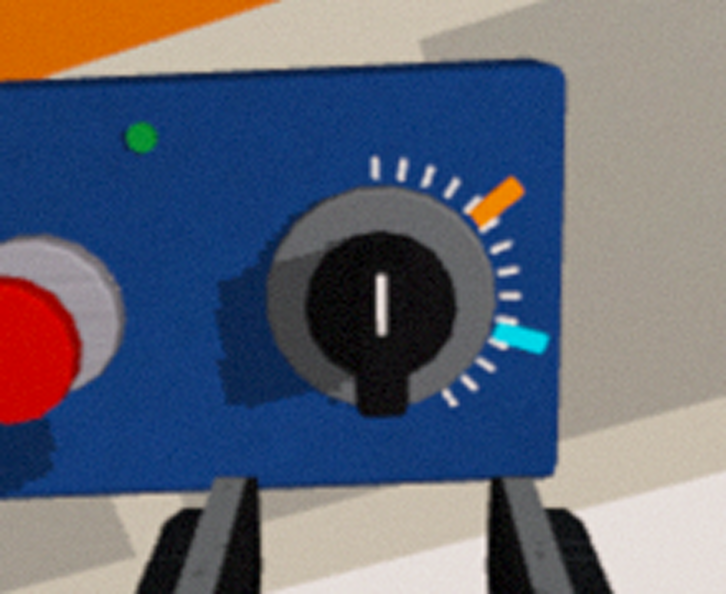

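```bash
python3 - <<'E'
from h import *
np.set_printoptions(precision=4,suppress=True)
a=np.load('w22.npy',allow_pickle=True).item();b=np.load('w23.npy',allow_pickle=True).item()
f=lambda u,v:(230+(u+.5)/4-.5,110+(v+.5)/4-.5); g=lambda u,v:(210+(u+.5)/3.3-.5,100+(v+.5)/3.3-.5)
p=tri(a,f(359,308),b,g(382,335));q=tri(a,f(356,358),b,g(381,272));print(p,q)
d=(q[0]-p[0]);print(np.arctan2(d[1],d[0]))
x0=onz(b,g(382,335),.089);x1=onz(b,g(381,272),.089);d=x1-x0;print(x0,x1,np.arctan2(d[1],d[0]))
print('bar far end',onz(b,g(383,413),.089),'ring',onz(b,g(381,296),.047))
E
```

```text
(array([0.5286, 0.3498, 0.0902]), np.float64(0.0006904701928770356)) (array([0.5132, 0.3524, 0.0871]), np.float64(0.000351227958558814))
2.972025755676058
[0.529 0.35  0.089] [0.5127 0.3526 0.089 ] 2.9836267061347708
bar far end [0.5503 0.3466 0.089 ] ring [0.5311 0.3497 0.047 ]
```

Call:
{"method": "apply_moves", "body": {
  "steps": [
    {"translation": [0.002,0,0.04],"rotation": [0,0,0],"gripper": 0.45},
    {"translation": [0.002,0,0.08],"rotation": [0,0,0],"gripper": 0.45},
    {"translation": [0.002,0,0.1],"rotation": [0,0,0],"gripper": 0.45},
    {"translation": [0.002,0,0.102],"rotation": [0,0,0],"gripper": 0.45},
    {"translation": [0.002,0,0.102],"rotation": [0,0,0],"gripper": 0.45}
  ]
}}

```text
time_s: 34.1
eef_pos: [0.5326, 0.3491, 0.064]
tcp_rot: [3.14, -0.002, 1.398]
ft_force: [0.2, -0.1, 0.7]
width: 0.45
```

```bash
python3 - <<'E'
from h import *
c=cam('wrist','w24.png')
go(.5322,.349,.063,1.40)
E
```

```text
go [-0.0002 -0.0006  0.0012] [ 0.1 -0.1 -0.1] rows 0.021944165616341854 0.018426820976169666
```

View pics/w24.png

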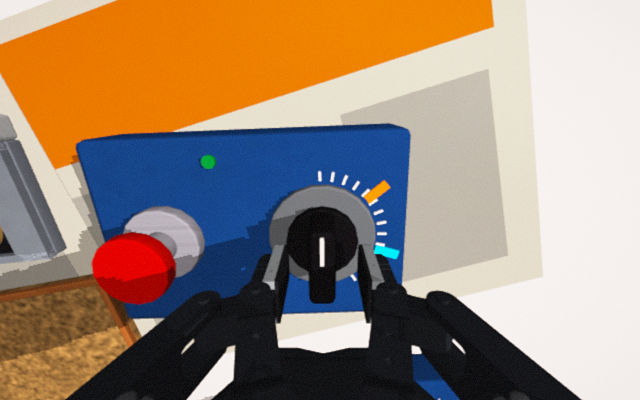

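Call:
{"method": "apply_moves", "body": {
  "steps": [
    {"translation": [0,0,0],"rotation": [0,0,0],"gripper": 0.1},
    {"translation": [0,0,0],"rotation": [0,0,0],"gripper": 0.1},
    {"translation": [0,0,0],"rotation": [0,0,0],"gripper": 0.1},
    {"translation": [0,0,0],"rotation": [0,0,0],"gripper": 0.1},
    {"translation": [0,0,0],"rotation": [0,0,0],"gripper": 0.1}
  ],
  "grip_force": 40
}}

```text
time_s: 34.78
eef_pos: [0.5322, 0.3486, 0.0639]
tcp_rot: [3.14, -0.001, 1.399]
ft_force: [-0.4, -1.1, 6.3]
width: 0.153
```

```bash
python3 - <<'E'
from h import *
c=cam('wrist','w25.png');s=manip.sense();print(s['tcp_rot'],s['ft_force'],s['wrist_torque'])
im=cv2.cvtColor(c['img'],cv2.COLOR_RGB2BGR)
cv2.imwrite('pics/w25c.png',cv2.resize(im[150:330,220:440],None,fx=3.3,fy=3.3,interpolation=cv2.INTER_CUBIC))
E
```

```text
[ 3.13988990e+00 -9.11229774e-04  1.39911748e+00] [-0.49865391 -0.85229655  5.93101137] [-0.22087297  0.04524124 -0.02405393]
```

View pics/w25c.png

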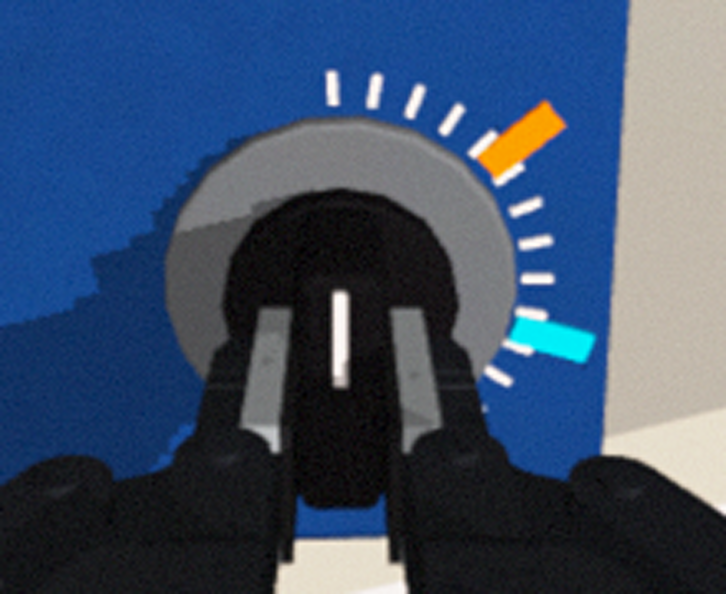

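Call:
{"method": "apply_moves", "body": {
  "steps": [
    {"translation": [0,0,0],"rotation": [0,0,6],"gripper": 0.1},
    {"translation": [0,0,0],"rotation": [0,0,12],"gripper": 0.1},
    {"translation": [0,0,0],"rotation": [0,0,18],"gripper": 0.1},
    {"translation": [0,0,0],"rotation": [0,0,24],"gripper": 0.1},
    {"translation": [0,0,0],"rotation": [0,0,30],"gripper": 0.1},
    {"translation": [0,0,0],"rotation": [0,0,36],"gripper": 0.1},
    {"translation": [0,0,0],"rotation": [0,0,42],"gripper": 0.1},
    {"translation": [0,0,0],"rotation": [0,0,48],"gripper": 0.1},
    {"translation": [0,0,0],"rotation": [0,0,48],"gripper": 0.1},
    {"translation": [0,0,0],"rotation": [0,0,48],"gripper": 0.1}
  ]
}}

```text
time_s: 36.08
eef_pos: [0.5313, 0.3472, 0.0638]
tcp_rot: [3.14, 0.001, 0.562]
ft_force: [-1.7, -5.7, 8.9]
width: 0.151
```

```bash
python3 - <<'E'
from h import *
c=cam('wrist','w26.png');s=manip.sense();print(s['tcp_rot'],s['ft_force'],s['wrist_torque'])
im=cv2.cvtColor(c['img'],cv2.COLOR_RGB2BGR)
cv2.imwrite('pics/w26c.png',cv2.resize(im[150:330,220:440],None,fx=3.3,fy=3.3,interpolation=cv2.INTER_CUBIC))
E
```

```text
[3.14010113e+00 9.99403313e-04 5.61638737e-01] [-2.47458513 -5.26167947  9.46343117] [-1.01732742  0.37519542  0.00711004]
```

View pics/w26c.png

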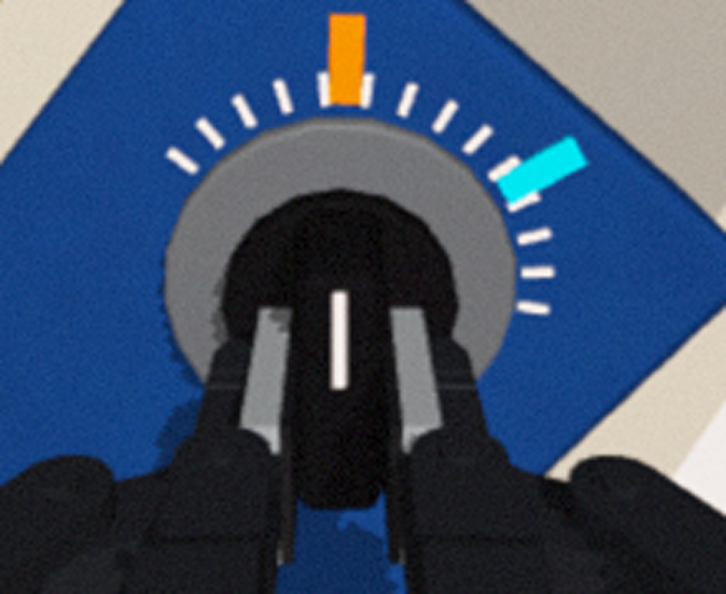

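Call:
{"method": "apply_moves", "body": {
  "steps": [
    {"translation": [0,0,0],"rotation": [0,0,0.6],"gripper": 0.1},
    {"translation": [0,0,0],"rotation": [0,0,0.6],"gripper": 0.1},
    {"translation": [0,0,0],"rotation": [0,0,0.6],"gripper": 0.45},
    {"translation": [0,0,0],"rotation": [0,0,0.6],"gripper": 0.45},
    {"translation": [0,0,0],"rotation": [0,0,0.6],"gripper": 0.45},
    {"translation": [0,0,-0.04],"rotation": [0,0,0.6],"gripper": 0.45},
    {"translation": [0,0,-0.1],"rotation": [0,0,0.6],"gripper": 0.45},
    {"translation": [0,0,-0.13],"rotation": [0,0,0.6],"gripper": 0.45},
    {"translation": [0,0,-0.13],"rotation": [0,0,0.6],"gripper": 0.45},
    {"translation": [0,0,-0.13],"rotation": [0,0,0.6],"gripper": 0.45}
  ]
}}

```text
time_s: 37.38
eef_pos: [0.5307, 0.3482, 0.1914]
tcp_rot: [-3.141, 0.002, 0.551]
ft_force: [-0.1, 0.9, -1.1]
width: 0.448
```

```bash
python3 - <<'E'
from h import *
c=cam('wrist','w27.png');np.save('w27.npy',c,allow_pickle=True)
im=cv2.cvtColor(c['img'],cv2.COLOR_RGB2BGR)
cv2.imwrite('pics/w27c.png',cv2.resize(im[90:240,230:430],None,fx=4,fy=4,interpolation=cv2.INTER_CUBIC))
E
```

```text
(no output)
```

View pics/w27c.png

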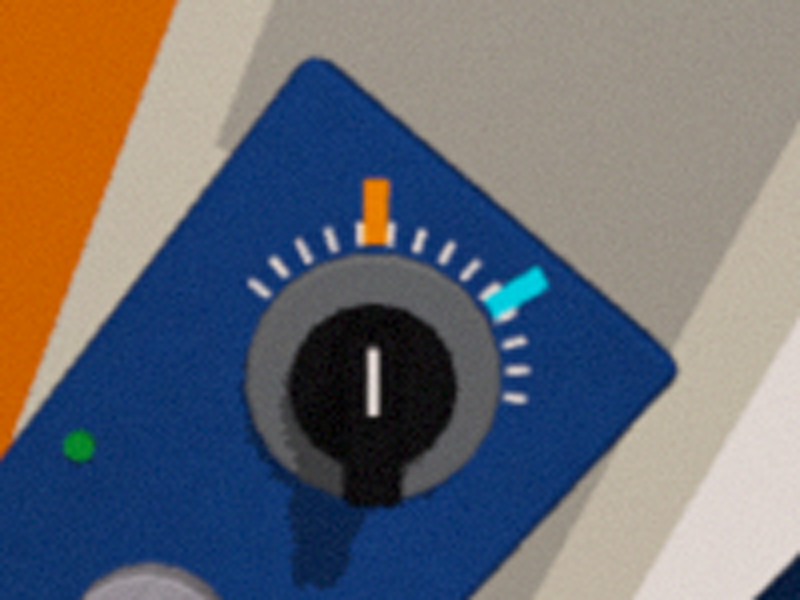

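```bash
python3 - <<'E'
from h import *
c=np.load('w27.npy',allow_pickle=True).item()
f=lambda u,v:(230+(u+.5)/4-.5,90+(v+.5)/4-.5)
an=lambda a,b:np.arctan2(b[1]-a[1],b[0]-a[0])
print('amber line',an(onz(c,f(375.5,245),.0455),onz(c,f(376.5,180),.0455)),'from ring',an(onz(c,f(373,377),.047),onz(c,f(376,211),.0455)),onz(c,f(373,377),.047))
print('ptr',an(onz(c,f(374,415),.089),onz(c,f(372.5,348),.089)))
print('bar end->ptr tip',an(onz(c,f(372.5,505),.089),onz(c,f(372.5,348),.089)))
s=manip.sense(); go(.5195,.2505,.15,.6)
E
```

```text
amber line 2.107367066853216 from ring 2.1045313101919345 [0.53154385 0.34984417 0.047     ]
ptr 2.1437643967749707
bar end->ptr tip 2.121957975957132
go [-0.0602  0.0774  0.0409] [-0.   0.2 -2.8] rows 1.699536366079002 0.26304737611963974
```

Dial is at amber: pointer about 2.12–2.14 rad against the mark at 2.105–2.127. Now the plunger.

Call:
{"method": "apply_moves", "body": {
  "steps": [
    {"translation": [-0.03,0.04,0.0],"rotation": [0,0,0],"gripper": 0.0},
    {"translation": [-0.06,0.077,0.0],"rotation": [0,0,0],"gripper": 0.0},
    {"translation": [-0.06,0.077,0.03],"rotation": [0,0,0],"gripper": 0.0},
    {"translation": [-0.06,0.077,0.06],"rotation": [0,0,0],"gripper": 0.0},
    {"translation": [-0.06,0.077,0.08],"rotation": [0,0,0],"gripper": 0.0},
    {"translation": [-0.06,0.077,0.09],"rotation": [0,0,0],"gripper": 0.0},
    {"translation": [-0.06,0.077,0.09],"rotation": [0,0,0],"gripper": 0.0},
    {"translation": [-0.06,0.077,0.09],"rotation": [0,0,0],"gripper": 0.0}
  ]
}}

```text
time_s: 38.42
eef_pos: [0.521, 0.2517, 0.1029]
tcp_rot: [3.142, -0.001, 0.551]
ft_force: [-0.8, 0.1, 0.6]
width: 0.003
```

```bash
python3 - <<'E'
from h import *
c=cam('wrist','w28.png')
go(.5195,.2505,.062,.551)
E
```

```text
go [-0.0022  0.0001  0.0411] [ 0.  -0.1  0. ] rows 0.6591831504243455 0.007413748861947764
```

View pics/w28.png

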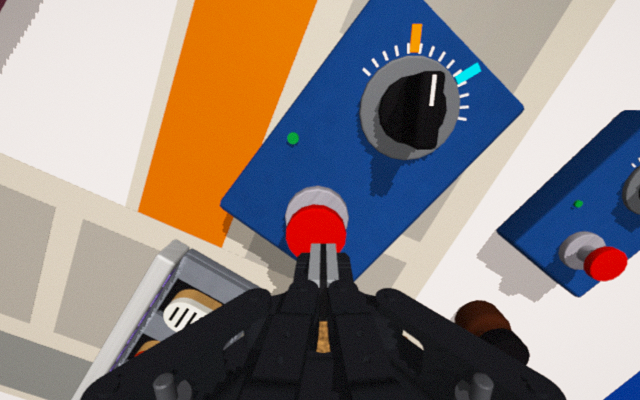

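Centred over the plunger. I press down in steps and watch force.

Call:
{"method": "apply_moves", "body": {
  "steps": [
    {"translation": [-0.002,0,0.01],"rotation": [0,0,0],"gripper": 0},
    {"translation": [-0.002,0,0.018],"rotation": [0,0,0],"gripper": 0},
    {"translation": [-0.002,0,0.022],"rotation": [0,0,0],"gripper": 0},
    {"translation": [-0.002,0,0.026],"rotation": [0,0,0],"gripper": 0},
    {"translation": [-0.002,0,0.026],"rotation": [0,0,0],"gripper": 0}
  ]
}}

```text
time_s: 39.1
eef_pos: [0.5187, 0.2503, 0.0763]
tcp_rot: [-3.141, 0.001, 0.551]
ft_force: [-1.2, -1.4, 3.6]
width: -0.0
```

Call:
{"method": "apply_moves", "body": {
  "steps": [
    {"translation": [0,0,0.004],"rotation": [0,0,0],"gripper": 0},
    {"translation": [0,0,0.008],"rotation": [0,0,0],"gripper": 0},
    {"translation": [0,0,0.012],"rotation": [0,0,0],"gripper": 0},
    {"translation": [0,0,0.014],"rotation": [0,0,0],"gripper": 0},
    {"translation": [0,0,0.015],"rotation": [0,0,0],"gripper": 0},
    {"translation": [0,0,0.015],"rotation": [0,0,0],"gripper": 0}
  ]
}}

```text
time_s: 39.85
eef_pos: [0.5192, 0.2505, 0.0639]
tcp_rot: [3.141, -0.001, 0.551]
ft_force: [-7.3, -3.6, 26.2]
width: -0.002
```

Call:
{"method": "apply_moves", "body": {
  "steps": [
    {"translation": [0,0,0],"rotation": [0,0,0],"gripper": 0},
    {"translation": [0,0,0],"rotation": [0,0,0],"gripper": 0},
    {"translation": [0,0,0],"rotation": [0,0,0],"gripper": 0},
    {"translation": [0,0,0],"rotation": [0,0,0],"gripper": 0},
    {"translation": [0,0,0],"rotation": [0,0,0],"gripper": 0},
    {"translation": [0,0,0],"rotation": [0,0,0],"gripper": 0},
    {"translation": [0,0,0],"rotation": [0,0,0],"gripper": 0},
    {"translation": [0,0,0],"rotation": [0,0,0],"gripper": 0},
    {"translation": [0,0,0],"rotation": [0,0,0],"gripper": 0},
    {"translation": [0,0,0],"rotation": [0,0,0],"gripper": 0},
    {"translation": [0,0,0],"rotation": [0,0,0],"gripper": 0},
    {"translation": [0,0,0],"rotation": [0,0,0],"gripper": 0}
  ]
}}

```text
time_s: 41.35
eef_pos: [0.5191, 0.2505, 0.0639]
tcp_rot: [3.141, -0.001, 0.551]
ft_force: [-7.8, -3.3, 26.2]
width: 0.003
```

```bash
python3 - <<'E'
from h import *
b=cam('side')['img']
c=cam('wrist','w29.png')
cv2.imwrite('pics/d29.png',cv2.cvtColor(cv2.resize(b[140:380,180:380],None,fx=2.5,fy=2.5,interpolation=cv2.INTER_CUBIC),cv2.COLOR_RGB2BGR))
print(manip.sense()['ft_force'])
E
```

```text
[-6.96251245 -2.97092924 26.77401305]
```

View pics/d29.png

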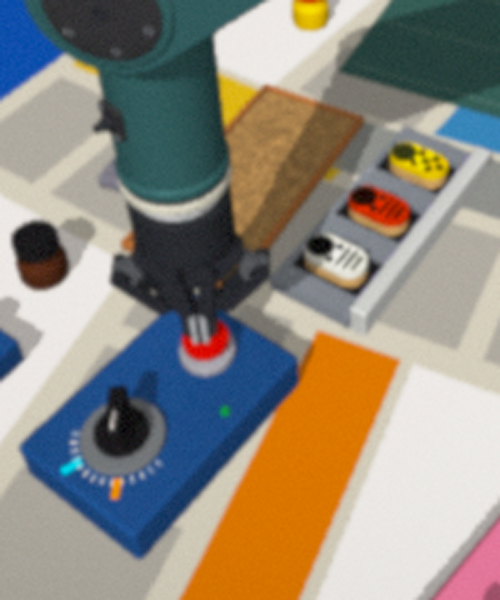

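View pics/w29.png

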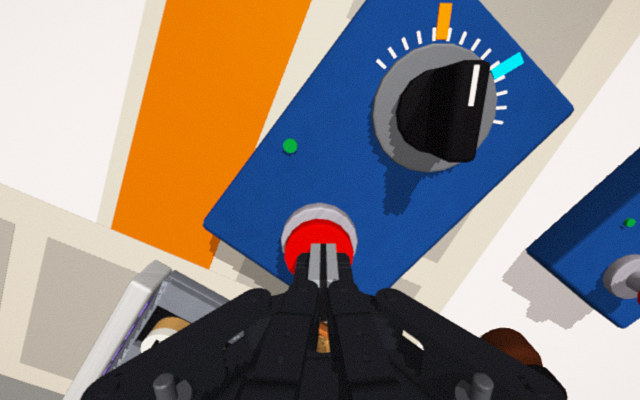

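The plunger is at its hard stop (26 N, held 1.5 s) with all masks in their pockets. Let it up and return to the dial.

Call:
{"method": "apply_moves", "body": {
  "steps": [
    {"translation": [0,0,-0.03],"rotation": [0,0,0],"gripper": 0},
    {"translation": [0,0,-0.08],"rotation": [0,0,0],"gripper": 0.2},
    {"translation": [0,0,-0.1],"rotation": [0,0,0],"gripper": 0.45},
    {"translation": [0.03,-0.04,-0.1],"rotation": [0,0,0],"gripper": 0.45},
    {"translation": [0.062,-0.077,-0.1],"rotation": [0,0,0],"gripper": 0.45},
    {"translation": [0.062,-0.077,-0.1],"rotation": [0,0,0],"gripper": 0.45},
    {"translation": [0.062,-0.077,-0.1],"rotation": [0,0,0],"gripper": 0.45}
  ]
}}

```text
time_s: 42.32
eef_pos: [0.531, 0.3481, 0.1608]
tcp_rot: [3.141, 0.001, 0.552]
ft_force: [0.1, -0.7, -0.3]
width: 0.452
```

```bash
python3 - <<'E'
from h import *
c=cam('wrist','w30.png')
go(.5322,.349,.0645,.551)
E
```

```text
go [ 0.0019 -0.0006  0.0964] [ 0.   0.1 -0. ] rows 1.5428011501833991 0.006645183298520368
```

View pics/w30.png

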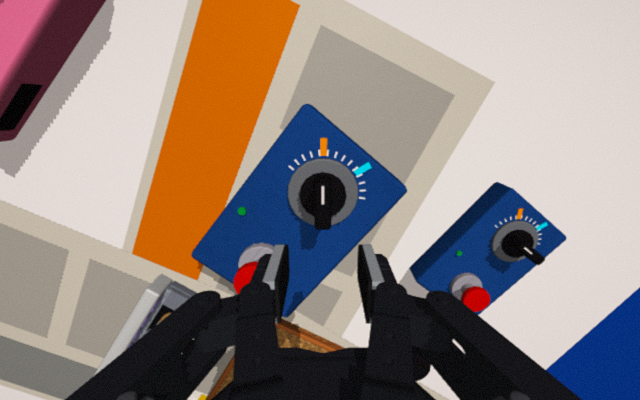

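Call:
{"method": "apply_moves", "body": {
  "steps": [
    {"translation": [0.0015,0,0.04],"rotation": [0,0,0],"gripper": 0.45},
    {"translation": [0.0015,0,0.08],"rotation": [0,0,0],"gripper": 0.45},
    {"translation": [0.0015,0,0.093],"rotation": [0,0,0],"gripper": 0.45},
    {"translation": [0.0015,0,0.096],"rotation": [0,0,0],"gripper": 0.45},
    {"translation": [0.0015,0,0.096],"rotation": [0,0,0],"gripper": 0.45},
    {"translation": [0.0015,0,0.096],"rotation": [0,0,0],"gripper": 0.1},
    {"translation": [0.0015,0,0.096],"rotation": [0,0,0],"gripper": 0.1},
    {"translation": [0.0015,0,0.096],"rotation": [0,0,0],"gripper": 0.1},
    {"translation": [0.0015,0,0.096],"rotation": [0,0,0],"gripper": 0.1},
    {"translation": [0.0015,0,0.096],"rotation": [0,0,0],"gripper": 0.1}
  ]
}}

```text
time_s: 43.62
eef_pos: [0.5308, 0.348, 0.0667]
tcp_rot: [3.141, 0.004, 0.551]
ft_force: [-5.9, -5.3, 9.0]
width: 0.153
```

Call:
{"method": "apply_moves", "body": {
  "steps": [
    {"translation": [0,0,0],"rotation": [0,0,6],"gripper": 0.1},
    {"translation": [0,0,0],"rotation": [0,0,12],"gripper": 0.1},
    {"translation": [0,0,0],"rotation": [0,0,18],"gripper": 0.1},
    {"translation": [0,0,0],"rotation": [0,0,24],"gripper": 0.1},
    {"translation": [0,0,0],"rotation": [0,0,30],"gripper": 0.1},
    {"translation": [0,0,0],"rotation": [0,0,36],"gripper": 0.1},
    {"translation": [0,0,0],"rotation": [0,0,42],"gripper": 0.1},
    {"translation": [0,0,0],"rotation": [0,0,48],"gripper": 0.1},
    {"translation": [0,0,0],"rotation": [0,0,53],"gripper": 0.1},
    {"translation": [0,0,0],"rotation": [0,0,56.8],"gripper": 0.1},
    {"translation": [0,0,0],"rotation": [0,0,56.8],"gripper": 0.1},
    {"translation": [0,0,0],"rotation": [0,0,56.8],"gripper": 0.1}
  ]
}}

```text
time_s: 45.12
eef_pos: [0.5297, 0.3479, 0.0667]
tcp_rot: [3.137, 0.003, -0.44]
ft_force: [-8.1, -4.7, 10.2]
width: 0.15
```

```bash
python3 - <<'E'
from h import *
c=cam('wrist');s=manip.sense();print(s['tcp_rot'],s['ft_force'],s['wrist_torque'])
im=cv2.cvtColor(c['img'],cv2.COLOR_RGB2BGR)
cv2.imwrite('pics/w31c.png',cv2.resize(im[150:330,220:440],None,fx=3.3,fy=3.3,interpolation=cv2.INTER_CUBIC))
E
```

```text
[ 3.13730508  0.00326689 -0.44000513] [-9.06319116 -3.53389772 11.22845852] [-0.83798016  1.43320016 -0.05902927]
```

View pics/w31c.png

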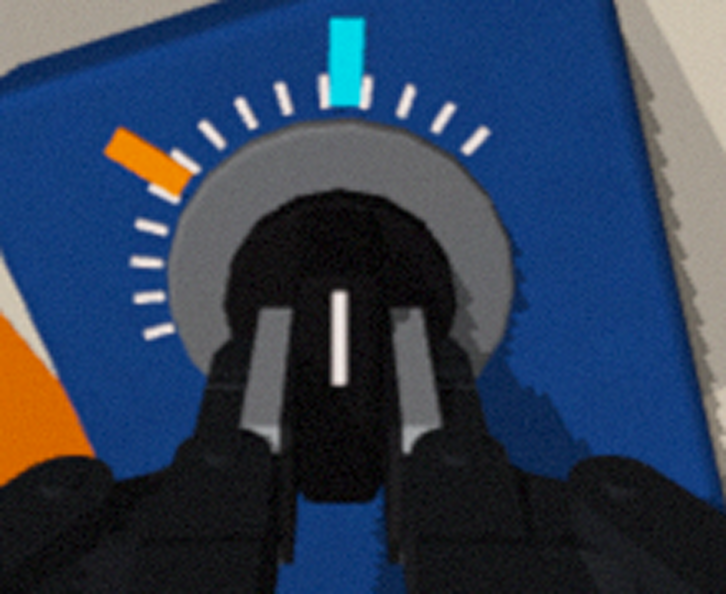

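Call:
{"method": "apply_moves", "body": {
  "steps": [
    {"translation": [0,0,0],"rotation": [0,0,0.6],"gripper": 0.1},
    {"translation": [0,0,0],"rotation": [0,0,0.6],"gripper": 0.1},
    {"translation": [0,0,0],"rotation": [0,0,0.6],"gripper": 0.45},
    {"translation": [0,0,0],"rotation": [0,0,0.6],"gripper": 0.45},
    {"translation": [0,0,0],"rotation": [0,0,0.6],"gripper": 0.45},
    {"translation": [0,0,-0.04],"rotation": [0,0,0.6],"gripper": 0.45},
    {"translation": [0,0,-0.1],"rotation": [0,0,0.6],"gripper": 0.45},
    {"translation": [0,0,-0.13],"rotation": [0,0,0.6],"gripper": 0.45},
    {"translation": [0,0,-0.13],"rotation": [0,0,0.6],"gripper": 0.45},
    {"translation": [0,0,-0.13],"rotation": [0,0,0.6],"gripper": 0.45}
  ]
}}

```text
time_s: 46.42
eef_pos: [0.5322, 0.3489, 0.1945]
tcp_rot: [3.141, 0.001, -0.451]
ft_force: [-0.5, -0.2, -0.5]
width: 0.448
```

```bash
python3 - <<'E'
from h import *
c=cam('wrist','w32.png');np.save('w32.npy',c,allow_pickle=True)
im=cv2.cvtColor(c['img'],cv2.COLOR_RGB2BGR)
cv2.imwrite('pics/w32c.png',cv2.resize(im[90:240,230:430],None,fx=4,fy=4,interpolation=cv2.INTER_CUBIC))
go(.519,.2505,.1,-.45)
E
```

```text
go [0.0315 0.0938 0.094 ] [ 0.1  0.1 -0.1] rows 2.1832319340829485 0.015409764612954954
```

View pics/w32c.png

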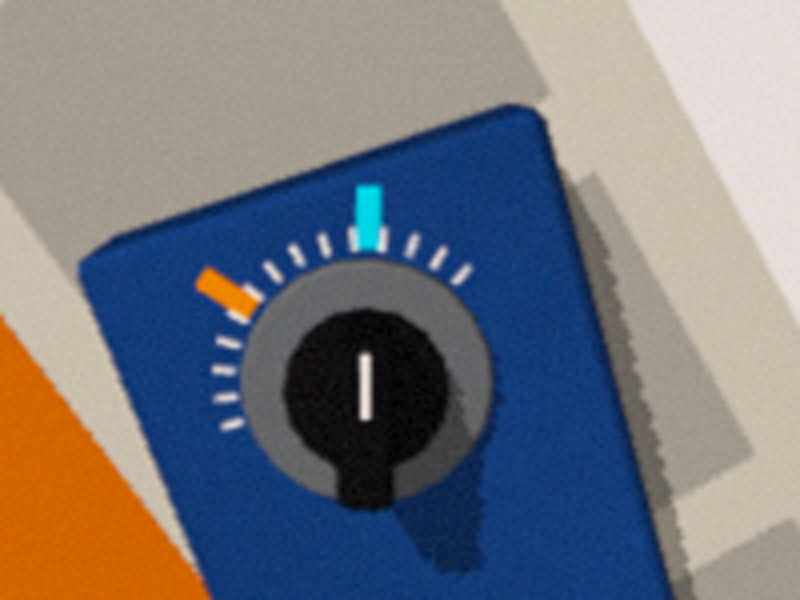

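Dial is at blue. To the plunger again.

Call:
{"method": "apply_moves", "body": {
  "steps": [
    {"translation": [0.015,0.05,0.0],"rotation": [0,0,0],"gripper": 0.0},
    {"translation": [0.0315,0.094,0.0],"rotation": [0,0,0],"gripper": 0.0},
    {"translation": [0.0315,0.094,0.03],"rotation": [0,0,0],"gripper": 0.0},
    {"translation": [0.0315,0.094,0.06],"rotation": [0,0,0],"gripper": 0.0},
    {"translation": [0.0315,0.094,0.085],"rotation": [0,0,0],"gripper": 0.0},
    {"translation": [0.0315,0.094,0.094],"rotation": [0,0,0],"gripper": 0.0},
    {"translation": [0.0315,0.094,0.094],"rotation": [0,0,0],"gripper": 0.0},
    {"translation": [0.0315,0.094,0.094],"rotation": [0,0,0],"gripper": 0.0}
  ]
}}

```text
time_s: 47.48
eef_pos: [0.5207, 0.2512, 0.102]
tcp_rot: [-3.141, -0.001, -0.451]
ft_force: [-0.7, -0.1, 0.2]
width: 0.001
```

```bash
python3 - <<'E'
from h import *
c=cam('wrist','w33.png')
b=cam('side')['img']
cv2.imwrite('pics/d33.png',cv2.cvtColor(cv2.resize(b[140:380,180:380],None,fx=2.5,fy=2.5,interpolation=cv2.INTER_CUBIC),cv2.COLOR_RGB2BGR))
go(.519,.2505,.0765,-.45)
E
```

```text
go [-0.0014  0.0015  0.0259] [-0.1 -0.1 -0. ] rows 0.41560288832738396 0.010600165686580862
```

View pics/w33.png

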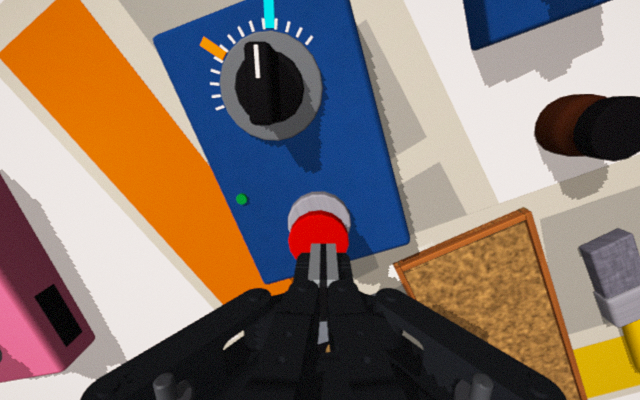

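View pics/d33.png

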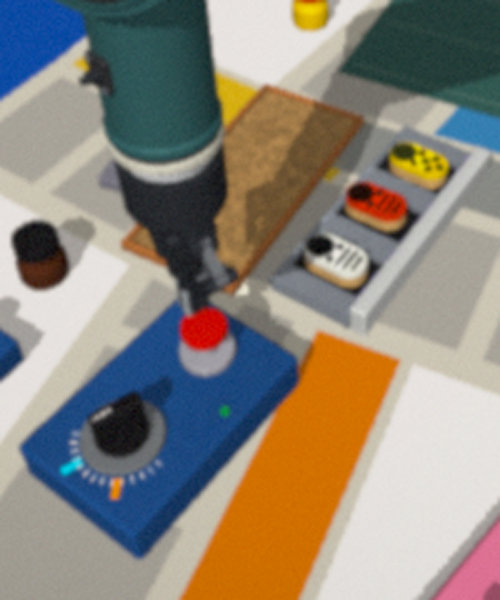

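Call:
{"method": "apply_moves", "body": {
  "steps": [
    {"translation": [-0.0014,0.001,0.015],"rotation": [0,0,0],"gripper": 0},
    {"translation": [-0.0014,0.001,0.024],"rotation": [0,0,0],"gripper": 0},
    {"translation": [-0.0014,0.001,0.03],"rotation": [0,0,0],"gripper": 0},
    {"translation": [-0.0014,0.001,0.034],"rotation": [0,0,0],"gripper": 0},
    {"translation": [-0.0014,0.001,0.038],"rotation": [0,0,0],"gripper": 0},
    {"translation": [-0.0014,0.001,0.04],"rotation": [0,0,0],"gripper": 0},
    {"translation": [-0.0014,0.001,0.04],"rotation": [0,0,0],"gripper": 0}
  ]
}}

```text
time_s: 48.45
eef_pos: [0.5181, 0.2506, 0.0639]
tcp_rot: [3.142, 0.0, -0.451]
ft_force: [-8.1, -4.0, 28.4]
width: -0.005
```

Call:
{"method": "apply_moves", "body": {
  "steps": [
    {"translation": [0,0,0],"rotation": [0,0,0],"gripper": 0},
    {"translation": [0,0,0],"rotation": [0,0,0],"gripper": 0},
    {"translation": [0,0,0],"rotation": [0,0,0],"gripper": 0},
    {"translation": [0,0,0],"rotation": [0,0,0],"gripper": 0},
    {"translation": [0,0,0],"rotation": [0,0,0],"gripper": 0},
    {"translation": [0,0,0],"rotation": [0,0,0],"gripper": 0},
    {"translation": [0,0,0],"rotation": [0,0,0],"gripper": 0},
    {"translation": [0,0,0],"rotation": [0,0,0],"gripper": 0},
    {"translation": [0,0,0],"rotation": [0,0,0],"gripper": 0},
    {"translation": [0,0,0],"rotation": [0,0,0],"gripper": 0},
    {"translation": [0,0,0],"rotation": [0,0,0],"gripper": 0},
    {"translation": [0,0,0],"rotation": [0,0,0],"gripper": 0}
  ]
}}

```text
time_s: 49.95
eef_pos: [0.5181, 0.2506, 0.0639]
tcp_rot: [-3.142, -0.0, -0.451]
ft_force: [-7.5, -3.2, 28.3]
width: -0.002
```

```bash
python3 - <<'E'
from h import *
c=cam('wrist','w34.png')
b=cam('side')['img']
cv2.imwrite('pics/d34.png',cv2.cvtColor(cv2.resize(b[140:380,180:380],None,fx=2.5,fy=2.5,interpolation=cv2.INTER_CUBIC),cv2.COLOR_RGB2BGR))
E
```

```text
(no output)
```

View pics/d34.png

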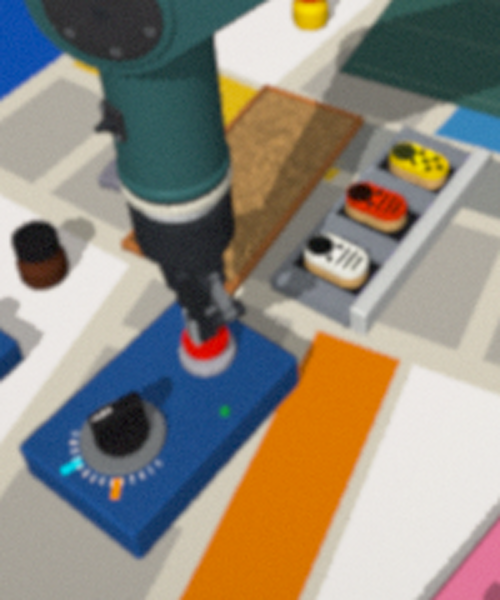

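Call:
{"method": "apply_moves", "body": {
  "steps": [
    {"translation": [0,0,-0.03],"rotation": [0,0,0],"gripper": 0},
    {"translation": [0,0,-0.08],"rotation": [0,0,0],"gripper": 0.2},
    {"translation": [0,0,-0.1],"rotation": [0,0,0],"gripper": 0.45},
    {"translation": [-0.015,-0.05,-0.1],"rotation": [0,0,0],"gripper": 0.45},
    {"translation": [-0.03,-0.094,-0.1],"rotation": [0,0,0],"gripper": 0.45},
    {"translation": [-0.03,-0.094,-0.1],"rotation": [0,0,0],"gripper": 0.45},
    {"translation": [-0.03,-0.094,-0.1],"rotation": [0,0,0],"gripper": 0.45}
  ]
}}

```text
time_s: 50.92
eef_pos: [0.5318, 0.3478, 0.1606]
tcp_rot: [3.14, 0.001, -0.45]
ft_force: [-0.6, -0.7, 0.7]
width: 0.449
```

```bash
python3 - <<'E'
from h import *
c=cam('wrist','w35.png')
go(.5322,.349,.0645,-.451)
E
```

```text
go [-0.0003 -0.0018  0.0963] [0.1 0.  0. ] rows 1.5407762497075965 0.008869954228624768
```

View pics/w35.png

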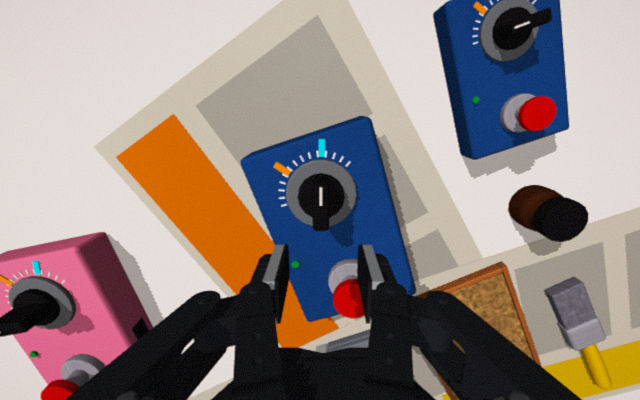

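Call:
{"method": "apply_moves", "body": {
  "steps": [
    {"translation": [0,-0.001,0.04],"rotation": [0,0,0],"gripper": 0.45},
    {"translation": [0,-0.001,0.08],"rotation": [0,0,0],"gripper": 0.45},
    {"translation": [0,-0.001,0.092],"rotation": [0,0,0],"gripper": 0.45},
    {"translation": [0,-0.001,0.094],"rotation": [0,0,0],"gripper": 0.45},
    {"translation": [0,-0.001,0.094],"rotation": [0,0,0],"gripper": 0.45},
    {"translation": [0,-0.001,0.094],"rotation": [0,0,0],"gripper": 0.1},
    {"translation": [0,-0.001,0.094],"rotation": [0,0,0],"gripper": 0.1},
    {"translation": [0,-0.001,0.094],"rotation": [0,0,0],"gripper": 0.1},
    {"translation": [0,-0.001,0.094],"rotation": [0,0,0],"gripper": 0.1},
    {"translation": [0,-0.001,0.094],"rotation": [0,0,0],"gripper": 0.1}
  ]
}}

```text
time_s: 52.22
eef_pos: [0.5313, 0.3509, 0.0692]
tcp_rot: [-3.14, 0.003, -0.451]
ft_force: [-6.7, 4.1, 8.2]
width: 0.154
```

Call:
{"method": "apply_moves", "body": {
  "steps": [
    {"translation": [0,0,0],"rotation": [0,0,-7],"gripper": 0.1},
    {"translation": [0,0,0],"rotation": [0,0,-14],"gripper": 0.1},
    {"translation": [0,0,0],"rotation": [0,0,-21],"gripper": 0.1},
    {"translation": [0,0,0],"rotation": [0,0,-28],"gripper": 0.1},
    {"translation": [0,0,0],"rotation": [0,0,-35],"gripper": 0.1},
    {"translation": [0,0,0],"rotation": [0,0,-42],"gripper": 0.1},
    {"translation": [0,0,0],"rotation": [0,0,-49],"gripper": 0.1},
    {"translation": [0,0,0],"rotation": [0,0,-56],"gripper": 0.1},
    {"translation": [0,0,0],"rotation": [0,0,-63],"gripper": 0.1},
    {"translation": [0,0,0],"rotation": [0,0,-70],"gripper": 0.1},
    {"translation": [0,0,0],"rotation": [0,0,-77],"gripper": 0.1},
    {"translation": [0,0,0],"rotation": [0,0,-80],"gripper": 0.1}
  ]
}}

```text
time_s: 53.72
eef_pos: [0.5285, 0.3503, 0.0692]
tcp_rot: [-3.136, 0.003, 0.948]
ft_force: [-14.1, 3.5, 15.5]
width: 0.153
```

Call:
{"method": "apply_moves", "body": {
  "steps": [
    {"translation": [0,0,0],"rotation": [0,0,-7],"gripper": 0.1},
    {"translation": [0,0,0],"rotation": [0,0,-14],"gripper": 0.1},
    {"translation": [0,0,0],"rotation": [0,0,-21],"gripper": 0.1},
    {"translation": [0,0,0],"rotation": [0,0,-26],"gripper": 0.1},
    {"translation": [0,0,0],"rotation": [0,0,-28.5],"gripper": 0.1},
    {"translation": [0,0,0],"rotation": [0,0,-28.5],"gripper": 0.1}
  ]
}}

```text
time_s: 54.48
eef_pos: [0.528, 0.3493, 0.0692]
tcp_rot: [-3.134, 0.001, 1.443]
ft_force: [-14.8, 0.1, 16.5]
width: 0.151
```

```bash
python3 - <<'E'
from h import *
c=cam('wrist');s=manip.sense();print(s['tcp_rot'],s['ft_force'],s['wrist_torque'])
im=cv2.cvtColor(c['img'],cv2.COLOR_RGB2BGR)
cv2.imwrite('pics/w36c.png',cv2.resize(im[150:330,220:440],None,fx=3.3,fy=3.3,interpolation=cv2.INTER_CUBIC))
E
```

```text
[-3.13417928e+00  1.22686488e-03  1.44235731e+00] [-14.94616986   0.51647186  16.96265664] [ 0.11980566  2.4594541  -0.22202739]
```

View pics/w36c.png

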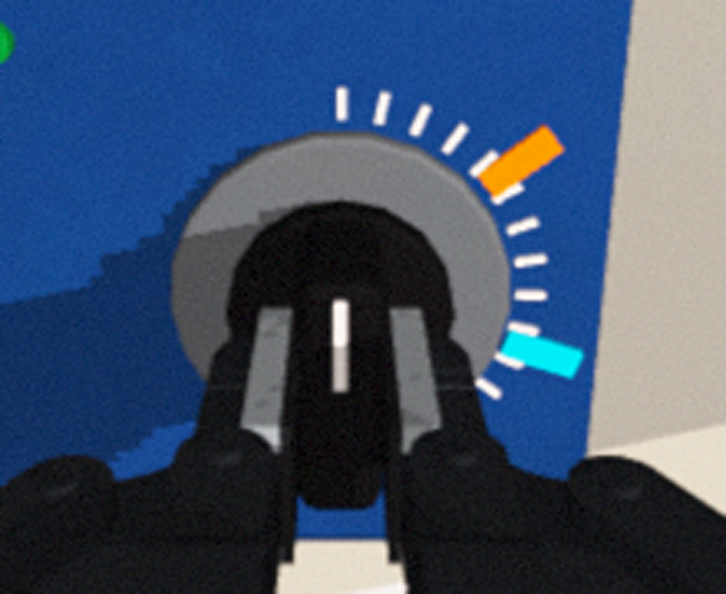

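Call:
{"method": "apply_moves", "body": {
  "steps": [
    {"translation": [0,0,0],"rotation": [0,0,-1],"gripper": 0.1},
    {"translation": [0,0,0],"rotation": [0,0,-2],"gripper": 0.1},
    {"translation": [0,0,0],"rotation": [0,0,-2.5],"gripper": 0.1},
    {"translation": [0,0,0],"rotation": [0,0,-2.5],"gripper": 0.1},
    {"translation": [0,0,0],"rotation": [0,0,-2.5],"gripper": 0.1}
  ]
}}

```text
time_s: 55.15
eef_pos: [0.528, 0.3493, 0.0692]
tcp_rot: [-3.134, 0.001, 1.484]
ft_force: [-14.2, 0.1, 16.6]
width: 0.153
```

```bash
python3 - <<'E'
from h import *
s=manip.sense();print(s['tcp_rot'],s['ft_force'],s['wrist_torque'])
E
```

```text
[-3.13383119e+00  5.17074314e-04  1.48383970e+00] [-14.20815064   0.1062107   16.58083623] [ 0.02757772  2.49404806 -1.07039507]
```

Torque rose to 1.07 N m, so the stop is reached. Release and check.

Call:
{"method": "apply_moves", "body": {
  "steps": [
    {"translation": [0,0,0],"rotation": [0,0,0],"gripper": 0.45},
    {"translation": [0,0,0],"rotation": [0,0,0],"gripper": 0.45},
    {"translation": [0,0,0],"rotation": [0,0,0],"gripper": 0.45},
    {"translation": [0,0,-0.04],"rotation": [0,0,0],"gripper": 0.45},
    {"translation": [0,0,-0.1],"rotation": [0,0,0],"gripper": 0.45},
    {"translation": [0,0,-0.13],"rotation": [0,0,0],"gripper": 0.45},
    {"translation": [0,0,-0.13],"rotation": [0,0,0],"gripper": 0.45},
    {"translation": [0,0,-0.13],"rotation": [0,0,0],"gripper": 0.45}
  ]
}}

```text
time_s: 56.15
eef_pos: [0.5323, 0.3488, 0.1965]
tcp_rot: [-3.14, 0.001, 1.486]
ft_force: [-0.4, -0.9, 0.3]
width: 0.45
```

```bash
python3 - <<'E'
from h import *
c=cam('wrist','w37.png');np.save('w37.npy',c,allow_pickle=True)
im=cv2.cvtColor(c['img'],cv2.COLOR_RGB2BGR)
cv2.imwrite('pics/w37c.png',cv2.resize(im[90:240,230:430],None,fx=4,fy=4,interpolation=cv2.INTER_CUBIC))
print(manip.sense()['joints'])
go(.5,.1,.2,1.504)
E
```

```text
[ 4.71612834e-01  4.36403881e-01  1.45980498e+00  8.67578037e-05
  1.24817401e+00 -1.01474183e+00]
go [-0.2504 -0.0108 -0.0038] [-0.1  0.1 -1. ] rows 4.011338438020436 0.09580736006061695
```

View pics/w37c.png

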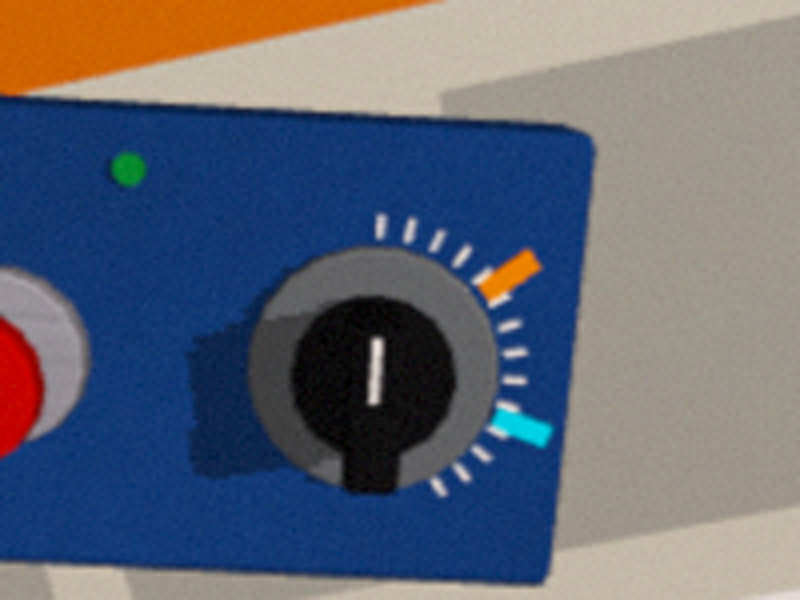

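Dial is back at zero, with the pointer on the first tick. Now I move the masks to the board, zebra first.

Call:
{"method": "apply_moves", "body": {
  "steps": [
    {"translation": [-0.05,0,0],"rotation": [0,0,-1],"gripper": 0.58},
    {"translation": [-0.26,-0.03,0],"rotation": [0,0,-1],"gripper": 0.58},
    {"translation": [-0.26,-0.03,0],"rotation": [0,0,-1],"gripper": 0.58},
    {"translation": [-0.26,-0.03,0],"rotation": [0,0,-1],"gripper": 0.58},
    {"translation": [-0.26,-0.03,0.02],"rotation": [0,0,-1],"gripper": 0.58},
    {"translation": [-0.26,-0.03,0.06],"rotation": [0,0,-1],"gripper": 0.58},
    {"translation": [-0.26,-0.03,0.06],"rotation": [0,0,-1],"gripper": 0.58},
    {"translation": [-0.26,-0.03,0.06],"rotation": [0,0,-1],"gripper": 0.58},
    {"translation": [-0.26,-0.03,0.06],"rotation": [0,0,-1],"gripper": 0.58}
  ]
}}

```text
time_s: 57.32
eef_pos: [0.4821, 0.0931, 0.1385]
tcp_rot: [3.14, -0.0, 1.505]
ft_force: [-0.4, -0.2, 0.4]
width: 0.582
```

```bash
cat >> h.py <<'E'
def bedroi(c):
    M=np.array([[.43,-.13],[.52,-.14],[.535,.15],[.425,.14]])
    q=proj(c,np.c_[M,np.full(4,.025)]); z=np.zeros((400,640),np.uint8);cv2.fillPoly(z,[q.astype(np.int32)],1);return z
E
python3 - <<'E'
from h import *
c=cam('wrist');im=cv2.cvtColor(c['img'],cv2.COLOR_RGB2BGR).copy()
for n,v in masks(c,.032,bedroi(c),im).items(): print(n,v)
cv2.imwrite('pics/w38.png',im)
print(manip.sense()['eef_pos'])
E
```

```text
tiger [(0.4805086975097656, 0.006309924125671387, np.float64(-0.028449351502825238), 65.8102798461914, 37.896995544433594, array([229.87096774, 195.29032258]))]
leopard [(0.4676470642089844, -0.06804979705810547, np.float64(-0.06992555547777446), 64.33216094970703, 40.0530891418457, array([149.76923077, 189.03846154]))]
zebra [(0.4609139404296875, -0.1192587890625, np.float64(-0.09388242053774576), 65.0400161743164, 18.260854721069336, array([ 94.47058824, 187.94117647])), (0.4778612670898438, 0.05931375122070313, np.float64(-1.5646761240960152), 177.2041778564453, 108.0429458618164, array([272.9375, 179.8125]))]
giraffe []
[0.48202752 0.09312094 0.13847144]
```

View pics/w38.png

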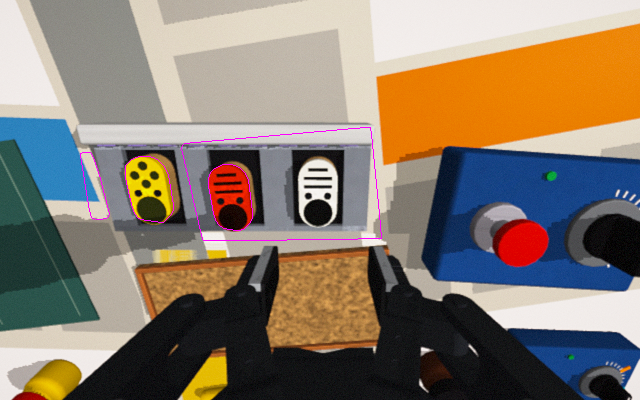

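```bash
python3 - <<'E'
from h import *
c=cam('wrist')
M=np.array([[.443,.064],[.519,.058],[.522,.108],[.446,.114]])
q=proj(c,np.c_[M,np.full(4,.025)]); z=np.zeros((400,640),np.uint8);cv2.fillPoly(z,[q.astype(np.int32)],1)
im=cv2.cvtColor(c['img'],cv2.COLOR_RGB2BGR).copy()
v=masks(c,.032,z,im)['zebra'];print(v)
t=max(v,key=lambda a:a[3]*a[4]); go(t[0],t[1],.014,t[2]+np.pi/2)
cv2.imwrite('pics/w39.png',cv2.resize(im[110:270,180:400],None,fx=3.4,fy=3.4))
E
```

```text
[(0.48201995849609375, 0.0888424072265625, np.float64(-0.0519541449677563), 66.96342468261719, 36.3927116394043, array([317.22222222, 194.2962963 ]))]
go [-4.300e-03  1.000e-04  1.244e-01] [ 0.1 -0.  -0.8] rows 1.9919989582571818 0.0766450001323243
```

View pics/w39.png

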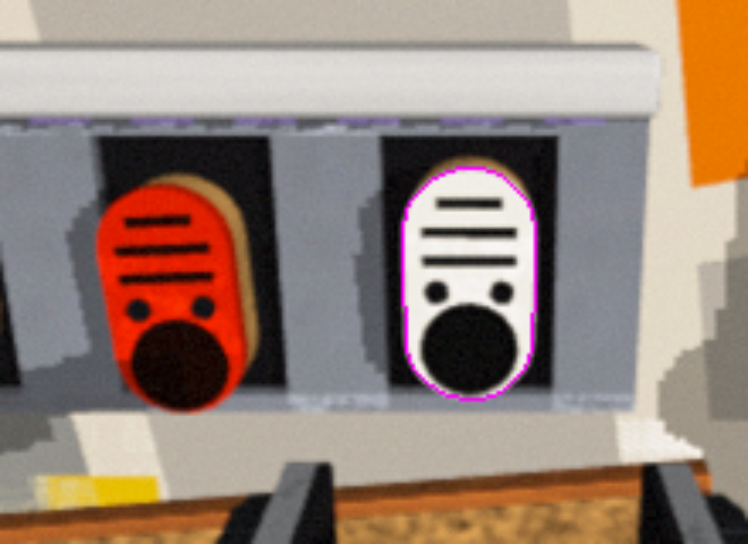

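Call:
{"method": "apply_moves", "body": {
  "steps": [
    {"translation": [-0.004,0,0.04],"rotation": [0,0,-0.8],"gripper": 0.58},
    {"translation": [-0.004,0,0.09],"rotation": [0,0,-0.8],"gripper": 0.58},
    {"translation": [-0.004,0,0.115],"rotation": [0,0,-0.8],"gripper": 0.58},
    {"translation": [-0.004,0,0.124],"rotation": [0,0,-0.8],"gripper": 0.58},
    {"translation": [-0.004,0,0.124],"rotation": [0,0,-0.8],"gripper": 0.58},
    {"translation": [-0.004,0,0.124],"rotation": [0,0,-0.8],"gripper": 0.58}
  ]
}}

```text
time_s: 58.18
eef_pos: [0.4819, 0.0888, 0.0146]
tcp_rot: [3.139, -0.0, 1.518]
ft_force: [0.4, 1.2, 0.1]
width: 0.582
```

```bash
python3 - <<'E'
from h import *
cam('wrist','w40.png')
E
```

```text
(no output)
```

View pics/w40.png

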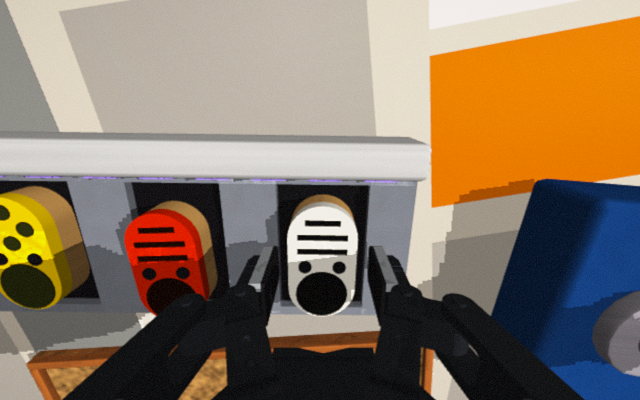

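Call:
{"method": "apply_moves", "body": {
  "steps": [
    {"translation": [0,0,0],"rotation": [0,0,0],"gripper": 0.3},
    {"translation": [0,0,0],"rotation": [0,0,0],"gripper": 0.3},
    {"translation": [0,0,0],"rotation": [0,0,0],"gripper": 0.3},
    {"translation": [0,0,0],"rotation": [0,0,0],"gripper": 0.3},
    {"translation": [0,0,0],"rotation": [0,0,0],"gripper": 0.3},
    {"translation": [0,0,-0.03],"rotation": [0,0,0],"gripper": 0.3},
    {"translation": [0,0,-0.06],"rotation": [0,0,0],"gripper": 0.3},
    {"translation": [0,0,-0.08],"rotation": [0,0,0],"gripper": 0.3},
    {"translation": [0,0,-0.08],"rotation": [0,0,0],"gripper": 0.3},
    {"translation": [0,0,-0.08],"rotation": [0,0,0],"gripper": 0.3}
  ],
  "grip_force": 60
}}

```text
time_s: 59.48
eef_pos: [0.4804, 0.0886, 0.0931]
tcp_rot: [-3.141, -0.0, 1.518]
ft_force: [-0.1, -0.2, 0.4]
width: 0.398
```

```bash
python3 - <<'E'
from h import *
c=cam('wrist','w41.png')
go(.6216,.0955,.09,1.589)
go(.6216,.0955,.0105,1.589)
E
```

```text
go [0.0143 0.141  0.0025] [-0.1 -0.  -4.1] rows 2.268038616593042 0.3809821218081528
go [0.0143 0.1411 0.082 ] [-0.1 -0.  -4.1] rows 2.621657347650813 0.3809821218081528
```

View pics/w41.png

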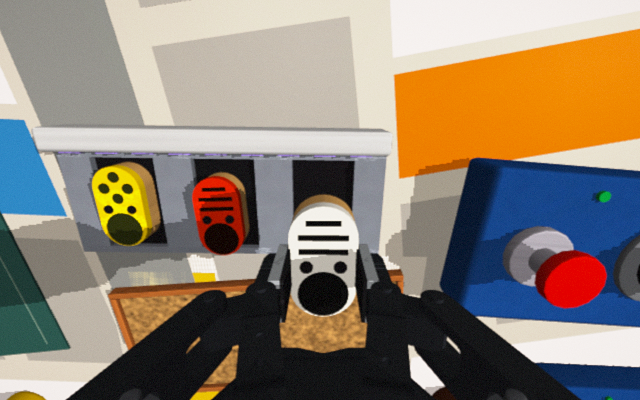

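Call:
{"method": "apply_moves", "body": {
  "steps": [
    {"translation": [0.005,0.045,0],"rotation": [0,0,-4],"gripper": 0.3},
    {"translation": [0.01,0.09,0],"rotation": [0,0,-4],"gripper": 0.3},
    {"translation": [0.0143,0.13,0],"rotation": [0,0,-4],"gripper": 0.3},
    {"translation": [0.0143,0.141,0],"rotation": [0,0,-4],"gripper": 0.3},
    {"translation": [0.0143,0.141,0.03],"rotation": [0,0,-4],"gripper": 0.3},
    {"translation": [0.0143,0.141,0.06],"rotation": [0,0,-4],"gripper": 0.3},
    {"translation": [0.0143,0.141,0.075],"rotation": [0,0,-4],"gripper": 0.3},
    {"translation": [0.0143,0.141,0.08],"rotation": [0,0,-4],"gripper": 0.3},
    {"translation": [0.0143,0.141,0.08],"rotation": [0,0,-4],"gripper": 0.3}
  ]
}}

```text
time_s: 60.65
eef_pos: [0.6224, 0.0955, 0.0136]
tcp_rot: [3.142, -0.0, 1.588]
ft_force: [-0.4, -0.2, 0.2]
width: 0.403
```

```bash
python3 - <<'E'
from h import *
c=cam('wrist','w42.png')
E
```

```text
(no output)
```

View pics/w42.png

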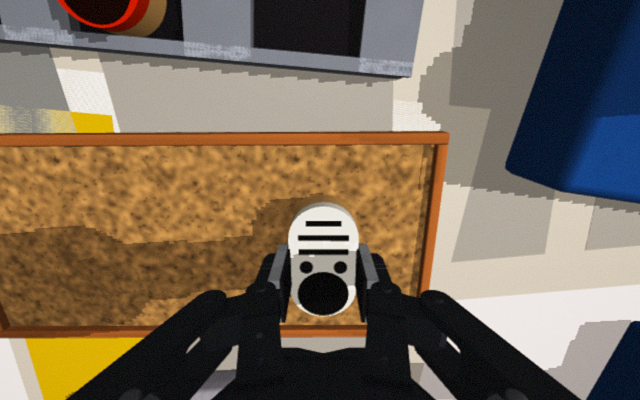

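Call:
{"method": "apply_moves", "body": {
  "steps": [
    {"translation": [0,0,0.003],"rotation": [0,0,0],"gripper": 0.3},
    {"translation": [0,0,0.003],"rotation": [0,0,0],"gripper": 0.3},
    {"translation": [0,0,0.003],"rotation": [0,0,0],"gripper": 0.58},
    {"translation": [0,0,0.003],"rotation": [0,0,0],"gripper": 0.58},
    {"translation": [0,0,0.003],"rotation": [0,0,0],"gripper": 0.58},
    {"translation": [0,0,-0.04],"rotation": [0,0,0],"gripper": 0.58},
    {"translation": [0,0,-0.1],"rotation": [0,0,0],"gripper": 0.58},
    {"translation": [-0.04,-0.07,-0.12],"rotation": [0,0,4],"gripper": 0.58},
    {"translation": [-0.09,-0.141,-0.12],"rotation": [0,0,4],"gripper": 0.58},
    {"translation": [-0.09,-0.141,-0.12],"rotation": [0,0,4],"gripper": 0.58},
    {"translation": [-0.09,-0.141,-0.12],"rotation": [0,0,4],"gripper": 0.58}
  ]
}}

```text
time_s: 62.08
eef_pos: [0.4795, 0.0022, 0.1335]
tcp_rot: [-3.139, 0.0, 1.516]
ft_force: [0.6, -0.3, 0.0]
width: 0.58
```

```bash
python3 - <<'E'
from h import *
c=cam('wrist');im=cv2.cvtColor(c['img'],cv2.COLOR_RGB2BGR).copy()
M=masks(c,.032,bedroi(c),im);print(M['tiger'],M['leopard'])
t=M['tiger'][0]; go(t[0],t[1],.014,t[2]+np.pi/2)
cv2.imwrite('pics/w43.png',im)
E
```

```text
[(0.48078729248046875, 0.005677837371826172, np.float64(-0.02921527663233281), 66.09607696533203, 36.84087371826172, array([323.5       , 195.23076923]))] [(0.4685486145019531, -0.06921163940429688, np.float64(-0.0691220797768981), 65.81105041503906, 37.67422866821289, array([241.5       , 186.73333333]))]
go [ 0.0029 -0.0015  0.1198] [ 0.  -0.  -1.5] rows 1.9171904655470342 0.13666684209296878
```

View pics/w43.png

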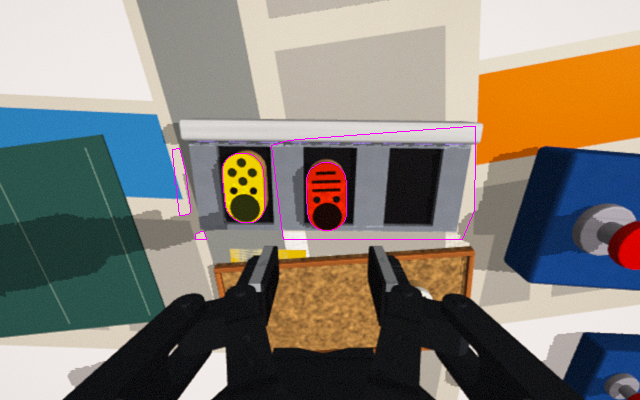

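Call:
{"method": "apply_moves", "body": {
  "steps": [
    {"translation": [0.003,-0.0015,0.04],"rotation": [0,0,-1.5],"gripper": 0.58},
    {"translation": [0.003,-0.0015,0.09],"rotation": [0,0,-1.5],"gripper": 0.58},
    {"translation": [0.003,-0.0015,0.112],"rotation": [0,0,-1.5],"gripper": 0.58},
    {"translation": [0.003,-0.0015,0.12],"rotation": [0,0,-1.5],"gripper": 0.58},
    {"translation": [0.003,-0.0015,0.12],"rotation": [0,0,-1.5],"gripper": 0.58},
    {"translation": [0.003,-0.0015,0.12],"rotation": [0,0,-1.5],"gripper": 0.58}
  ]
}}

```text
time_s: 62.88
eef_pos: [0.4828, 0.0063, 0.0143]
tcp_rot: [3.14, 0.0, 1.544]
ft_force: [0.2, 0.8, 0.0]
width: 0.583
```

```bash
python3 - <<'E'
from h import *
cam('wrist','w44.png')
E
```

```text
(no output)
```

View pics/w44.png

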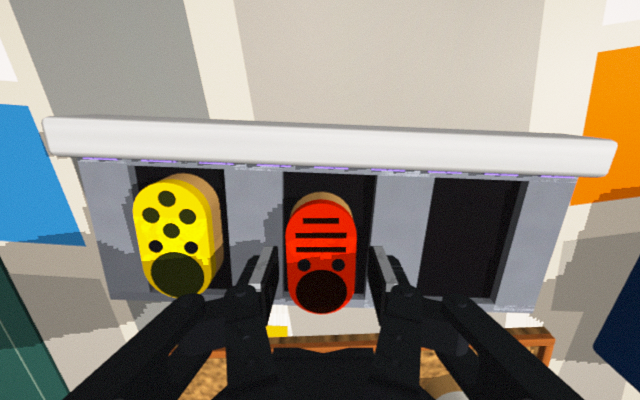

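Call:
{"method": "apply_moves", "body": {
  "steps": [
    {"translation": [0,0,0],"rotation": [0,0,0],"gripper": 0.3},
    {"translation": [0,0,0],"rotation": [0,0,0],"gripper": 0.3},
    {"translation": [0,0,0],"rotation": [0,0,0],"gripper": 0.3},
    {"translation": [0,0,0],"rotation": [0,0,0],"gripper": 0.3},
    {"translation": [0,0,0],"rotation": [0,0,0],"gripper": 0.3},
    {"translation": [0,0,-0.03],"rotation": [0,0,0],"gripper": 0.3},
    {"translation": [0,0,-0.06],"rotation": [0,0,0],"gripper": 0.3},
    {"translation": [0,0,-0.08],"rotation": [0,0,0],"gripper": 0.3},
    {"translation": [0,0,-0.08],"rotation": [0,0,0],"gripper": 0.3},
    {"translation": [0,0,-0.08],"rotation": [0,0,0],"gripper": 0.3}
  ]
}}

```text
time_s: 64.18
eef_pos: [0.4811, 0.0062, 0.0931]
tcp_rot: [-3.141, -0.0, 1.544]
ft_force: [-0.4, 0.0, -1.2]
width: 0.401
```

```bash
python3 - <<'E'
from h import *
c=cam('wrist','w45.png')
go(.623,.0205,.0105,1.589)
E
```

```text
go [0.018  0.1419 0.0821] [-0.1 -0.  -2.6] rows 2.638339599560087 0.2412269210422544
```

View pics/w45.png

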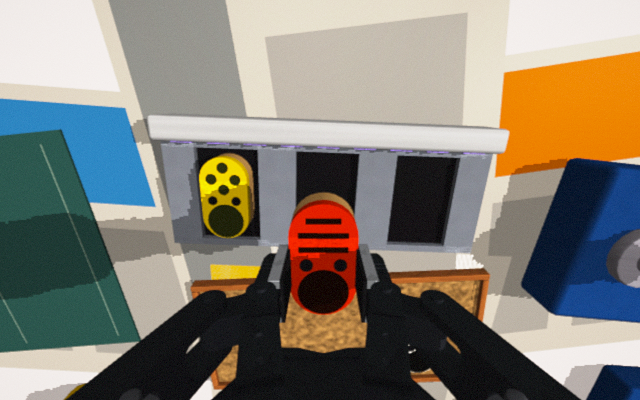

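Call:
{"method": "apply_moves", "body": {
  "steps": [
    {"translation": [0.006,0.045,0],"rotation": [0,0,-2.6],"gripper": 0.3},
    {"translation": [0.012,0.09,0],"rotation": [0,0,-2.6],"gripper": 0.3},
    {"translation": [0.018,0.13,0],"rotation": [0,0,-2.6],"gripper": 0.3},
    {"translation": [0.018,0.142,0],"rotation": [0,0,-2.6],"gripper": 0.3},
    {"translation": [0.018,0.142,0.03],"rotation": [0,0,-2.6],"gripper": 0.3},
    {"translation": [0.018,0.142,0.06],"rotation": [0,0,-2.6],"gripper": 0.3},
    {"translation": [0.018,0.142,0.075],"rotation": [0,0,-2.6],"gripper": 0.3},
    {"translation": [0.018,0.142,0.08],"rotation": [0,0,-2.6],"gripper": 0.3},
    {"translation": [0.018,0.142,0.08],"rotation": [0,0,-2.6],"gripper": 0.3}
  ]
}}

```text
time_s: 65.35
eef_pos: [0.6239, 0.0203, 0.0136]
tcp_rot: [-3.141, -0.0, 1.589]
ft_force: [0.4, -0.2, -0.4]
width: 0.395
```

```bash
python3 - <<'E'
from h import *
c=cam('wrist','w46.png')
E
```

```text
(no output)
```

View pics/w46.png

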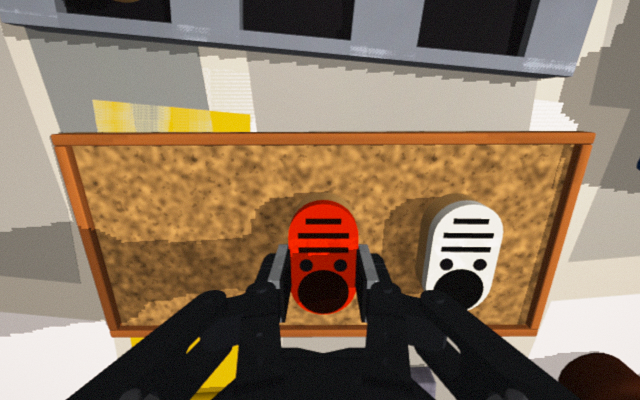

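Zebra lies flat on the cork at (465,255). Release the tiger, then go to the leopard.

Call:
{"method": "apply_moves", "body": {
  "steps": [
    {"translation": [0,0,0.003],"rotation": [0,0,0],"gripper": 0.3},
    {"translation": [0,0,0.003],"rotation": [0,0,0],"gripper": 0.3},
    {"translation": [0,0,0.003],"rotation": [0,0,0],"gripper": 0.56},
    {"translation": [0,0,0.003],"rotation": [0,0,0],"gripper": 0.56},
    {"translation": [0,0,0.003],"rotation": [0,0,0],"gripper": 0.56},
    {"translation": [0,0,-0.04],"rotation": [0,0,0],"gripper": 0.58},
    {"translation": [0,0,-0.1],"rotation": [0,0,0],"gripper": 0.58},
    {"translation": [-0.04,-0.07,-0.12],"rotation": [0,0,5],"gripper": 0.58},
    {"translation": [-0.09,-0.155,-0.12],"rotation": [0,0,5],"gripper": 0.58},
    {"translation": [-0.09,-0.155,-0.12],"rotation": [0,0,5],"gripper": 0.58},
    {"translation": [-0.09,-0.155,-0.12],"rotation": [0,0,5],"gripper": 0.58}
  ]
}}

```text
time_s: 66.78
eef_pos: [0.4663, -0.0732, 0.1333]
tcp_rot: [-3.138, -0.0, 1.499]
ft_force: [0.6, 0.9, 0.4]
width: 0.58
```

```bash
python3 - <<'E'
from h import *
c=cam('wrist');im=cv2.cvtColor(c['img'],cv2.COLOR_RGB2BGR).copy()
M=masks(c,.032,bedroi(c),im);print(M['leopard'])
t=M['leopard'][0]; go(t[0],t[1],.014,t[2]+np.pi/2)
cv2.imwrite('pics/w47.png',im)
E
```

```text
[(0.4685513610839844, -0.06960872650146484, np.float64(-0.05412768389142464), 66.2072982788086, 36.75799560546875, array([326.27586207, 196.75862069]))]
go [ 0.0033 -0.0009  0.1197] [-0. -0. -1.] rows 1.9159239511206496 0.09013867759946848
```

View pics/w47.png

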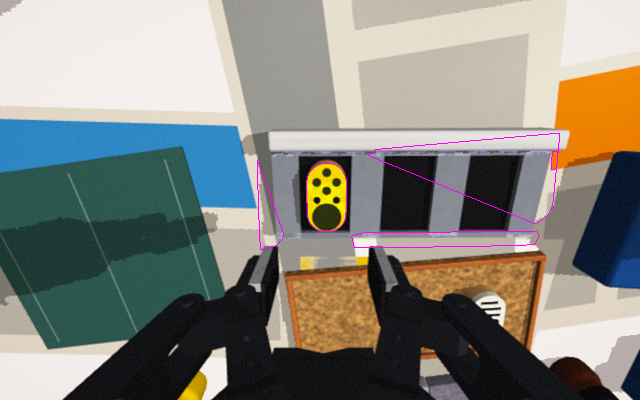

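Call:
{"method": "apply_moves", "body": {
  "steps": [
    {"translation": [0.003,-0.001,0.04],"rotation": [0,0,-0.8],"gripper": 0.58},
    {"translation": [0.003,-0.001,0.09],"rotation": [0,0,-0.8],"gripper": 0.58},
    {"translation": [0.003,-0.001,0.112],"rotation": [0,0,-0.8],"gripper": 0.58},
    {"translation": [0.003,-0.001,0.12],"rotation": [0,0,-0.8],"gripper": 0.58},
    {"translation": [0.003,-0.001,0.12],"rotation": [0,0,-0.8],"gripper": 0.58},
    {"translation": [0.003,-0.001,0.12],"rotation": [0,0,-0.8],"gripper": 0.58}
  ]
}}

```text
time_s: 67.58
eef_pos: [0.4712, -0.0695, 0.0143]
tcp_rot: [3.139, 0.0, 1.516]
ft_force: [-0.1, -0.3, -0.1]
width: 0.58
```

```bash
python3 - <<'E'
from h import *
cam('wrist','w48.png')
E
```

```text
(no output)
```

View pics/w48.png

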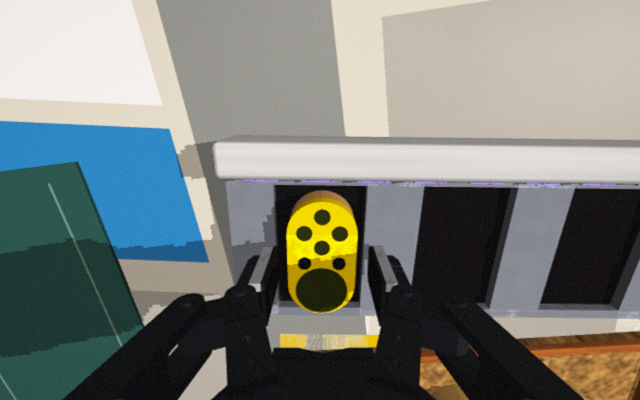

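Call:
{"method": "apply_moves", "body": {
  "steps": [
    {"translation": [0,0,0],"rotation": [0,0,0],"gripper": 0.3},
    {"translation": [0,0,0],"rotation": [0,0,0],"gripper": 0.3},
    {"translation": [0,0,0],"rotation": [0,0,0],"gripper": 0.3},
    {"translation": [0,0,0],"rotation": [0,0,0],"gripper": 0.3},
    {"translation": [0,0,0],"rotation": [0,0,0],"gripper": 0.3},
    {"translation": [0,0,-0.03],"rotation": [0,0,0],"gripper": 0.3},
    {"translation": [0,0,-0.06],"rotation": [0,0,0],"gripper": 0.3},
    {"translation": [0,0,-0.08],"rotation": [0,0,0],"gripper": 0.3},
    {"translation": [0,0,-0.08],"rotation": [0,0,0],"gripper": 0.3},
    {"translation": [0,0,-0.08],"rotation": [0,0,0],"gripper": 0.3}
  ]
}}

```text
time_s: 68.88
eef_pos: [0.4695, -0.0693, 0.0931]
tcp_rot: [-3.141, -0.0, 1.516]
ft_force: [-0.8, -0.1, 0.2]
width: 0.398
```

```bash
python3 - <<'E'
from h import *
c=cam('wrist','w49.png')
go(.6244,-.0545,.0105,1.589)
E
```

```text
go [0.0232 0.1543 0.0821] [-0.1 -0.  -4.2] rows 2.8206174996684372 0.39081526719647125
```

View pics/w49.png

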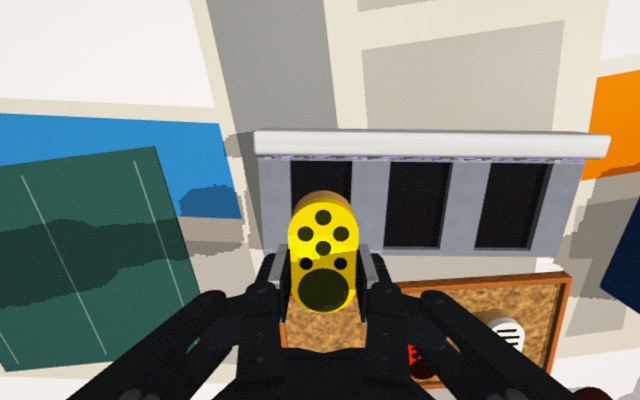

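Call:
{"method": "apply_moves", "body": {
  "steps": [
    {"translation": [0.007,0.045,0],"rotation": [0,0,-4.2],"gripper": 0.3},
    {"translation": [0.014,0.09,0],"rotation": [0,0,-4.2],"gripper": 0.3},
    {"translation": [0.023,0.14,0],"rotation": [0,0,-4.2],"gripper": 0.3},
    {"translation": [0.023,0.154,0],"rotation": [0,0,-4.2],"gripper": 0.3},
    {"translation": [0.023,0.154,0.03],"rotation": [0,0,-4.2],"gripper": 0.3},
    {"translation": [0.023,0.154,0.06],"rotation": [0,0,-4.2],"gripper": 0.3},
    {"translation": [0.023,0.154,0.075],"rotation": [0,0,-4.2],"gripper": 0.3},
    {"translation": [0.023,0.154,0.08],"rotation": [0,0,-4.2],"gripper": 0.3},
    {"translation": [0.023,0.154,0.08],"rotation": [0,0,-4.2],"gripper": 0.3}
  ]
}}

```text
time_s: 70.05
eef_pos: [0.6249, -0.055, 0.0136]
tcp_rot: [-3.142, -0.0, 1.589]
ft_force: [-0.4, 0.2, 0.0]
width: 0.399
```

```bash
python3 - <<'E'
from h import *
c=cam('wrist','w50.png')
E
```

```text
(no output)
```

View pics/w50.png

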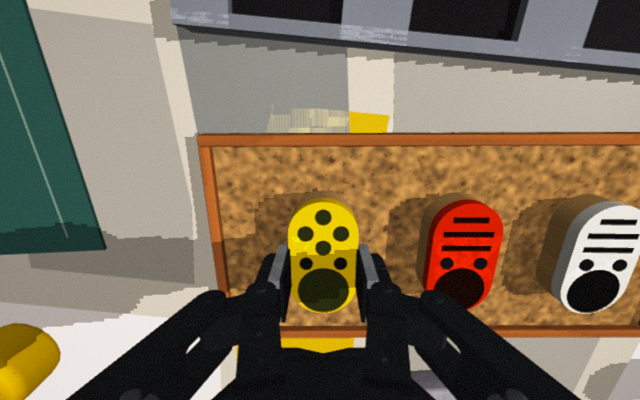

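Now release and retreat upward toward the robot.

Call:
{"method": "apply_moves", "body": {
  "steps": [
    {"translation": [0,0,0.003],"rotation": [0,0,0],"gripper": 0.3},
    {"translation": [0,0,0.003],"rotation": [0,0,0],"gripper": 0.3},
    {"translation": [0,0,0.003],"rotation": [0,0,0],"gripper": 0.56},
    {"translation": [0,0,0.003],"rotation": [0,0,0],"gripper": 0.56},
    {"translation": [0,0,0.003],"rotation": [0,0,0],"gripper": 0.56},
    {"translation": [0,0,-0.04],"rotation": [0,0,0],"gripper": 0.56},
    {"translation": [0,0,-0.1],"rotation": [0,0,0],"gripper": 0.56},
    {"translation": [0,0,-0.16],"rotation": [0,0,0],"gripper": 0.56},
    {"translation": [0.06,-0.06,-0.2],"rotation": [0,0,0],"gripper": 0.56},
    {"translation": [0.06,-0.1,-0.2],"rotation": [0,0,0],"gripper": 0.56},
    {"translation": [0.06,-0.1,-0.2],"rotation": [0,0,0],"gripper": 0.56}
  ]
}}

```text
time_s: 71.47
eef_pos: [0.5191, 0.0049, 0.2141]
tcp_rot: [-3.139, -0.001, 1.591]
ft_force: [1.1, -0.8, 0.1]
width: 0.562
```

```bash
python3 - <<'E'
from h import *
c=cam('wrist','w51.png');cam('scene','s51.png');cam('side','d51.png')
M=np.array([[.56,-.11],[.69,-.11],[.684,.155],[.56,.155]])
q=proj(c,np.c_[M,np.full(4,.02)]); z=np.zeros((400,640),np.uint8);cv2.fillPoly(z,[q.astype(np.int32)],1)
for n,v in masks(c,.028,z).items(): print(n,v)
E
```

```text
tiger [(0.6209791870117187, 0.020971986770629884, np.float64(0.01729972903388388), 64.92060089111328, 34.533790588378906, array([332.95, 249.6 ]))]
leopard [(0.621622314453125, -0.05425268173217773, np.float64(-0.01590679487493407), 66.25466918945312, 36.88924789428711, array([277.9375, 242.375 ]))]
zebra [(0.6132236938476563, 0.10342465209960937, np.float64(0.7849731228874717), 55.0132942199707, 33.464874267578125, array([392.29411765, 241.58823529]))]
giraffe [(0.6703064575195312, 0.007983314514160155, np.float64(-1.5503042613608482), 120.05892181396484, 14.399112701416016, array([321.83333333, 284.33333333])), (0.6164934692382813, 0.1500134582519531, np.float64(-0.16470932288645734), 119.88693237304688, 21.64580535888672, array([429.        , 249.33333333])), (0.5561970825195313, 0.0049186935424804686, np.float64(-1.5437132060596057), 227.26419067382812, 6.597734451293945, array([304.8, 204.4]))]
```

View pics/w51.png

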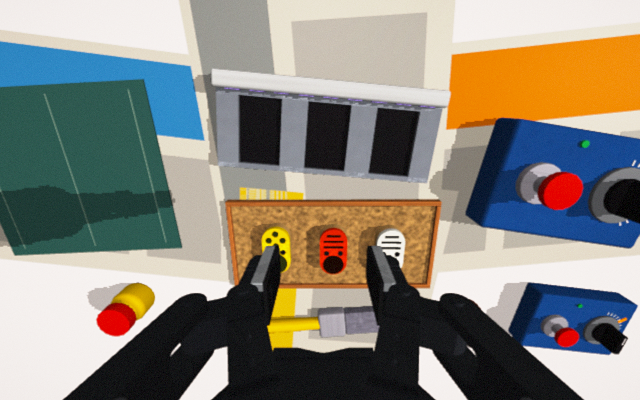

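View pics/s51.png

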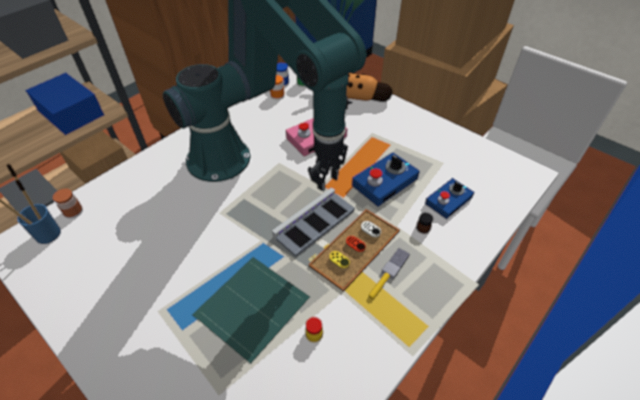

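View pics/d51.png

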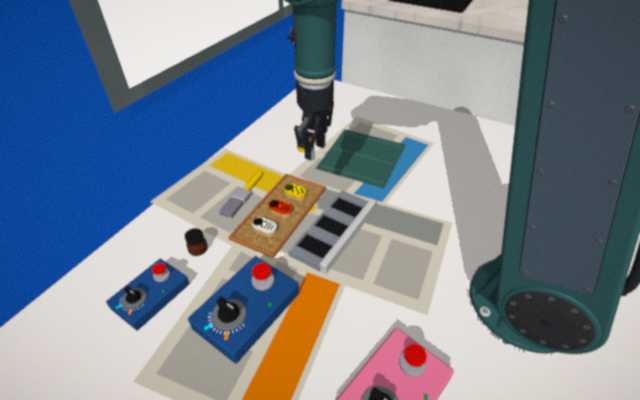

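All three masks lie flat, painted side up, on the cork: scene (340,260), (355,243), (370,229). The plunger is up, and the jars and brush are where they were. Handing in.

```bash
python3 - <<'E'
from h import *
d=cam('side')['img']
cv2.imwrite('pics/end.png',cv2.cvtColor(cv2.resize(d[170:360,180:340],None,fx=3.1,fy=3.1,interpolation=cv2.INTER_CUBIC),cv2.COLOR_RGB2BGR))
print(manip.job_done())
E
```

```text
the job is handed in; nothing more can be done
None
```

View pics/end.png

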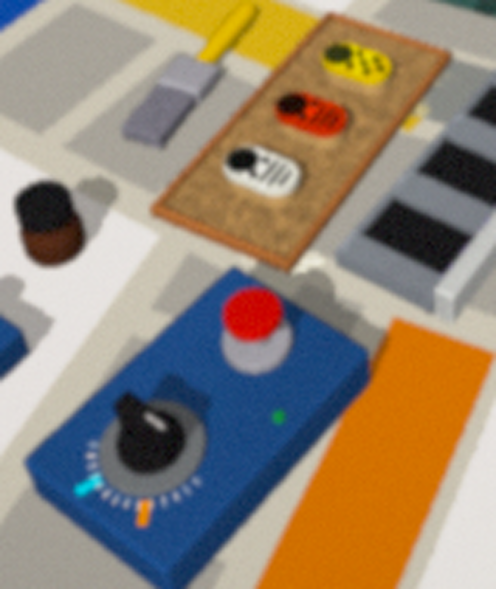

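The job is done and handed in at about 72 s of the 210 s allowed; no verdict is reported. Zebra, tiger and leopard were present, giraffe was absent. All three were cured and then laid on the finished board.

- **Curing:** With each mask in its own pocket, I turned the dial to amber and held the plunger at its hard stop for 1.5 s at about 26 N. I let it spring up, turned the dial to blue and held again for 1.5 s at about 28 N. The side camera showed all masks in their pockets at both presses.
- **Finish:** I turned the dial back until the torque rose at the zero stop; the pointer sits on the first tick. The masks went onto the cork painted side up.
- **Last checks:** The final views show the three masks flat on the cork, the plunger up, and the jars and brush not visibly moved. Measured tiger and leopard positions are within about 4 mm of target. The zebra's outline was partly hidden by a finger in the last wrist view, so I confirmed it only by the scene and side pictures.

**What disagreed:**
- **Fingertips:** They stood about 9 mm behind the reported TCP, where the text says 25 mm ahead. My first two grips closed in air above the zebra without moving it, and I then worked from the measured tip height.
- **Tiger:** It had shifted about 5 mm inside its pocket when I looked after the curing, but was still in the pocket.

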